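# Set up bars in the end-marking machine and pull its guard shut with the hook pole

### The arm

A 6-joint arm with a two-finger parallel gripper is mounted at the origin on the work surface. World frame = base frame: x ahead of the robot, y to its left, z up, the work surface at z = 0. Lengths are in m, angles in rad, forces in N, time in s.
With the tool pointing down it reaches from about 0.425 to 0.95 m from the base axis. Payload 3.5 kg.
Tool frame: the origin (TCP) lies at the very end of the fingers, on their centre line; the grasp point (between the pads) lies 19 mm behind it; y points along the fingers, z is the direction in which the jaws open and shut, and the axes are right-handed (so a half turn about y gives the same grasp; the last joint's range is limited). The gripper opens to 85 mm and grips with 20 to 120 N. Pads are 22 mm wide; open, the fingers measure 114 mm over their backs; the gripper's body (76 mm by 85 mm) begins 54 mm behind the grasp point. The pads swing forward as they close: fully open they stand 13 mm farther back than shut.
Start: joints at [1.17, 0.286, 1.577, -0, 1.279, -0.15], TCP at [0.167, 0.654, 0.209] pointing down, gripper open.
Joint ranges: [-2.77, 2.77], [-0.9, 2.22], [0.21, 2.48], [-1.53, 4.67], [0.24, 2.81], [-2.84, 2.84]. Speed limits (rad/s): [2.79, 2.79, 3.14, 3.14, 3.14, 3.14].

### API

Orientations are given as a unit quaternion [x, y, z, w].
In Python, from plant import ctrl gives the robot as it stands. The module is installed in compiled form; this text tells all that it offers.
- The arm moves only by the tool jog_arm, never from a script. Its argument "deltas" is a list of rows, each a list of 3 entries, a list of its own where there are three numbers: the turn, a rotation vector about the tool's x, y, z in rad, then the shift along the tool's x, y, z in m, then the opening, from 0 (shut) to 1 (fully open). In form: [[[wx, wy, wz], [dx, dy, dz], gripper], ...]. A call has 1 to 10 rows; each row is the pose to reach, as a shift and turn from the pose measured when the call began, along the tool's axes at that moment; what a row does not reach only later rows make up. A row lasts 1/12 s, in which the tool goes at most 41.7 mm and 7.16 degrees, less where a joint would pass 70% of its speed; a pose out of reach is approached as far as the arm can. A call with a gripper value outside its range is refused whole. The fingers move at their own pace and stop on an object; "force" is the grip in N (left out, the last holds). Time passes only in rows, so rows that repeat a pose let the fingers close. It gives the time, the measured TCP pose, the force and the opening at its end, in the units of the state.
- ctrl.get_state(): the state, without advancing time (a new reading comes with each control period).
- ctrl.read_camera(name): name is "scene" or "side" or "wrist"; returns a dict with "pixels" (420x560x3 uint8, blue, green, red), "range_z" (420x560 float32, m along the optical axis (not along the pixel's ray), 0 where there is no reading), "fx", "fy", "cx", "cy" (pixels), "T" (4x4, takes a point from camera to world coordinates); the wrist camera has in their place "mount" (4x4, takes a point from camera to tool coordinates, whose origin is the TCP and whose axes are the tool frame's). Camera axes: x right, y up, looking along -z (the intrinsics and any distortion apply to the point x, -y, -z); pixel columns grow to the right and rows downward; lengths in m; the calibration is good to about 2 mm. A picture is of the moment at which its call begins: read the wrist's pose just before it.
- ctrl.sign_off(): hands the job in, once; it reports no verdict.
The state is a dict: "time": time; "qpos": joint angles; "dq": joint speeds; "joint_efforts": joint torques, N m; "eef_pos": TCP position; "tcp_rot": TCP orientation; "contact_force": force on the tool from outside, world axes, zero at the start; "wrist_torque": the same for the moment, N m; "opening": opening from 0.0 (shut) to 1.0 (fully open).
Only numpy, scipy, OpenCV 4.12 (cv2) and the standard library are available. Lean on these libraries where they do the work, as an engineer would, in place of code of your own. Each camera call takes 0.05 s, during which the arm holds its last target.

### The job

Load every square bar from the wooden battens into the marking machine's cradle, one to a lane, each lying flat in its lane and pushed fully home against the end stop. With all the bars home, turn the click wrench on the strap bolt clockwise until its handle breaks at the joint, and stop there without folding it right over. Then hook the yellow pole into the ring eye of the raised mesh guard, pull the guard fully down shut with the pole alone (never touch the guard with the gripper), unhook, and lay the pole back on its grey rest, leaving everything else on the bench as it is.

Things in the scene. Friction and masses are not known exactly. Their poses are not given: they have to be found in the camera images.
- cradle: Bar-end marking machine, fixed: grey base plate 200 x 285 mm, 10 mm thick, a green unit 78 to 94 mm high behind it. Origin on the bench below the centre of a bar that is home; x along the lanes to the end stop (away from the robot), y across them to the left, z up. Three lanes, centred at y = -92, -46 and 0 mm here, each 25 mm wide between brass pins 10 mm thick with domed tops.
- clamp_bolt (a joint): Angle of the strap bolt, rad: 0 = fully tight (hard stop), growing as it is loosened anticlockwise seen from above; starts 0.45 to 0.70. Upright axis. Turning it takes about 0.35 N m until it is tight.
- bolt (a point): Axis of the strap bolt at the height of the wrench handle's middle, 73 mm above the bench, at x = 66, y = 160 mm in the machine's frame (outside the guard, on the left).
- wrench_break (a joint): Bend of the click wrench at its breakaway joint, rad: 0 = straight, 0.55 = folded right over. The joint stands 37 mm from the bolt's axis. It stays straight while the bolt still turns; with the bolt tight it gives way at 0.9 N m in the direction of tightening, stays bent where it is left, and counts as broken from 0.12 on.
- wrench_grip (a point): On the black handle of the click wrench, which stays on the bolt: 140 mm from the bolt's axis (when straight), 73 mm above the bench, mid-height of the handle. The black grip is 100 mm long, 20 x 20 mm in section, level, 102 to 202 mm from the bolt's axis; this point's x axis points along the handle, away from the bolt.
- guard (a joint): Opening angle of the yellow-framed mesh guard, rad: 0 = shut and level over the bars; starts 1.45 to 1.65, standing up. Its hinge runs along the left of the lanes, parallel to the machine's x. A stiff hinge (0.5 N m) keeps it where it is left. Panel 0.35 kg, 180 mm along the hinge, 235 mm from hinge to free edge, frame 12 mm thick.
- guard_hinge (a point): Point on the guard's hinge axis, at the middle of the guard's width; 80 mm above the bench. The hinge axis is parallel to the machine's x axis.
- eye (a point): Centre of the brass ring eye in the middle of the guard's free edge, 255 mm from the hinge axis: hole 28 mm across, wire 6 mm thick; the hole's axis is parallel to the hinge, so a prong held parallel to the hinge stays in it through the whole swing. Its axes are those of the guard (x along the hinge, as the machine's x).
- pole_mid (a point): Middle of the yellow hook pole (black rubber at the middle, 120 mm long), on its centre line, close to its balance point. The pole is 20 x 20 mm in section, about 0.28 kg, from x = -200 to +215 mm along its x axis from here; its z points up as it lies.
- hook (a point): Middle of the steel prong of the pole's hook. The prong, an 8 mm round bar with an 11 mm ball end, stands out square to the pole at its end: at x = +215 mm from pole_mid, from the centre line 52 mm out to the pole's -y side, level as it lies; this point is 28 mm out from the centre line.
- pole_rest: Fixed grey rest of the pole, origin on the bench under its centre. The pole lies along its x axis, hook towards +x, across two cross pieces at x = -130 and +130 mm, tops 30 mm above the bench, with lips 17 mm high at their ends, 84 mm apart in y.
- rails (a point): Centre of the lanes' floor, at x = 0, y = -46, z = 30 mm of the machine's frame. The bars lie on two steel cross rails, tops at z = 30 mm, from x = -78 to -60 and from +30 to +77 mm; lane pins stand on them at x = -69 and +40 mm, tops at z = 49 mm. Between the rails (x = -60 to +30 mm) fingers have free room down to the base plate at z = 10 mm. The steel end stop plate has its face at x = 85 mm, up to z = 66 mm.
- strap_mid (a point): Middle of the underside of the yellow clamp strap, 22 mm wide, 12 mm thick, that crosses all the lanes at x = 55 to 77 mm of the machine's frame: 53 to 55 mm above the bench while loose, 51 when tight (bars' tops are at 50). A bar must go into its lane from above with its front end short of the strap (bar centre at x = -32 mm or less) and then slide forward under it.
- bar1_mid (a point): Centre of a rusty brown square steel bar with bright ends, 170 x 20 x 20 mm (x along it), 0.53 kg. Starts lying across two wooden battens 25 mm high (its centre 35 mm above the bench), with about 65 mm between neighbours; the battens leave about 80 mm free under the bars' middles. Either end may lead. May be absent.
- bar2_mid (a point): Centre of a rusty brown square steel bar with bright ends, 170 x 20 x 20 mm (x along it), 0.53 kg. Starts lying across two wooden battens 25 mm high (its centre 35 mm above the bench), with about 65 mm between neighbours; the battens leave about 80 mm free under the bars' middles. Either end may lead. May be absent.
- bar3_mid (a point): Centre of a rusty brown square steel bar with bright ends, 170 x 20 x 20 mm (x along it), 0.53 kg. Starts lying across two wooden battens 25 mm high (its centre 35 mm above the bench), with about 65 mm between neighbours; the battens leave about 80 mm free under the bars' middles. Either end may lead. May be absent.
- collar: Rusty steel collar, 80 mm across, 30 mm high; origin at its underside. Not part of the job: leave it where it is.
- stub: Upright rusty round bar end, 56 mm across, 85 mm high; origin at its underside. Not part of the job: leave it where it is.
- hexnut: Large brown hexagon nut, 68 mm across, 32 mm high; origin at its underside. Not part of the job: leave it where it is.
- tape: Orange tape measure, 68 x 36 x 60 mm; origin at its underside. Not part of the job: leave it where it is.
- paint_can: Small can of marking paint, 66 mm across, 120 mm high; origin at its underside. Not part of the job: leave it where it is.
- plates: Two rusty flat plates lying on one another, 120 x 90 mm, 28 mm high; origin at its underside. Not part of the job: leave it where it is.
Things that resemble listed ones, but are neither listed nor needed, are in the scene too. Leave any orange look-alike of the part that bears bar1_mid alone.

How it is judged:
By the outcome, as a careful person would: the job done as asked, in the order asked, and still so for the second after the job is handed in, with the robot touching nothing.
Of bar1, bar2, bar3 only 2 to 3 are there at a start; the rules pass over those that are not, and their reading is None.
At some moment in a run one of pole may be knocked a few centimetres aside while the robot is not near it.
Once in a run the grip may slacken for a moment while it holds something.
It also fails if it takes over 200 s, if anything falls off the work surface, if the arm or the gripper's body presses on something with over 40 N, if the wrist force passes 120 N, or if a joint passes its speed limit or range.

## Working session

There is one attempt and no reset: what is moved stays moved. The work goes in short steps, Python scripts to look and compute and a tool call to move; the robot and the scene stay as the last step left them, time stands still between calls to the robot, and variables do not carry over. Pictures are saved under pics/ and viewed, and the job is handed in when it is done.

Besides the shell and the picture viewer there is one more tool, called after ">>>" as name([rows], argument=value, ...), one row to a line, values as JSON. jog_arm: Moves the arm, as the interface text tells. Its arguments: {"type":"object","properties":{"deltas":{"type":"array","items":{"type":"array"}},"force":{"type":"number"}},"required":["deltas"]}

```bash
mkdir -p pics; ls
cat > h.py <<'E'
import numpy as np, cv2
from plant import ctrl
from scipy.spatial.transform import Rotation as R
def cam(name):
    s=ctrl.get_state(); c=ctrl.read_camera(name)
    if 'T' not in c:
        T=np.eye(4);T[:3,:3]=R.from_quat(s['tcp_rot']).as_matrix();T[:3,3]=s['eef_pos'];c['T']=T@np.array(c['mount'])
    c['T']=np.array(c['T']);return c
def save(c,fn): cv2.imwrite('pics/'+fn,c['pixels'])
def cloud(c):
    z=c['range_z'];v,u=np.mgrid[0:z.shape[0],0:z.shape[1]]
    p=np.stack([(u-c['cx'])/c['fx']*z,-(v-c['cy'])/c['fy']*z,-z],-1)
    return p@c['T'][:3,:3].T+c['T'][:3,3]
def proj(c,P):
    P=np.atleast_2d(P);q=(P-c['T'][:3,3])@c['T'][:3,:3]
    return np.stack([c['cx']+c['fx']*q[:,0]/-q[:,2],c['cy']-c['fy']*q[:,1]/-q[:,2]],-1)
def ray(c,u,v,z):
    d=c['T'][:3,:3]@np.array([(u-c['cx'])/c['fx'],-(v-c['cy'])/c['fy'],-1]);o=c['T'][:3,3]
    return o+d*(z-o[2])/d[2]
def st():
    s=ctrl.get_state();print('t',round(s['time'],2),'p',np.round(s['eef_pos'],4),'q',np.round(s['tcp_rot'],4),'F',np.round(s['contact_force'],1),'op',round(s['opening'],3),'j',np.round(s['qpos'],3));return s
E
python3 - <<'E'
from h import *
s=st();print(s)
print(R.from_quat(s['tcp_rot']).as_matrix().round(3))
for n in ['scene','side','wrist']:
    c=cam(n);save(c,n+'0.png');np.savez(n+'0.npz',**c)
    print(n,c.keys(),c['fx'],c['fy'],c['cx'],c['cy'],c['T'].round(3).tolist(), {k:c[k] for k in c if 'dist' in k})
E
```

```text
pics
t 0.0 p [0.1672 0.6532 0.2077] q [ 0.7024 -0.0886  0.0882 -0.7008] F [-0.2 -0.2  0.7] op 0.999 j [ 1.17   0.287  1.578 -0.     1.279 -0.15 ]
{'time': 0.0, 'qpos': array([ 1.17001031e+00,  2.87188700e-01,  1.57816992e+00, -2.29128093e-05,
        1.27858488e+00, -1.50004543e-01]), 'dq': array([-0.00017731, -0.0008377 ,  0.00027335, -0.00077169,  0.00054879,
        0.00016787]), 'joint_efforts': array([-1.02030037e-03, -4.05976152e+01, -2.92627949e+01, -2.10026578e-04,
        5.83627334e-03, -4.63519569e-06]), 'eef_pos': array([0.16721152, 0.65323574, 0.2077357 ]), 'tcp_rot': array([ 0.70235695, -0.08864865,  0.08821155, -0.70075307]), 'contact_force': array([-0.18932182, -0.1568812 ,  0.67380451]), 'wrist_torque': array([ 0.01613766, -0.02497982,  0.0052436 ]), 'opening': 0.9986979906137009}
[[ 0.969 -0.001  0.248]
 [-0.248 -0.002  0.969]
 [-0.    -1.    -0.002]]
scene dict_keys(['pixels', 'range_z', 'fx', 'fy', 'cx', 'cy', 'T']) 471.1952092712363 471.1952092712363 286.37431270923514 220.37862250130334 [[0.36, -0.708, 0.607, 1.328], [0.933, 0.262, -0.248, -0.294], [0.016, 0.655, 0.755, 1.071], [0.0, 0.0, 0.0, 1.0]] {}
side dict_keys(['pixels', 'range_z', 'fx', 'fy', 'cx', 'cy', 'T']) 526.5035655810477 526.5035655810477 275.091527557626 208.93837268783034 [[0.869, 0.366, -0.334, 0.032], [-0.495, 0.643, -0.584, -0.822], [0.001, 0.672, 0.74, 1.151], [0.0, 0.0, 0.0, 1.0]] {}
wrist dict_keys(['pixels', 'range_z', 'fx', 'fy', 'cx', 'cy', 'mount', 'T']) 301.3525004156427 301.3525004156427 283.9638510002699 208.20992892327706 [[0.249, -0.935, -0.253, 0.102], [0.969, 0.24, 0.067, 0.669], [-0.002, -0.262, 0.965, 0.375], [0.0, 0.0, 0.0, 1.0]] {}
```

View pics/scene0.png

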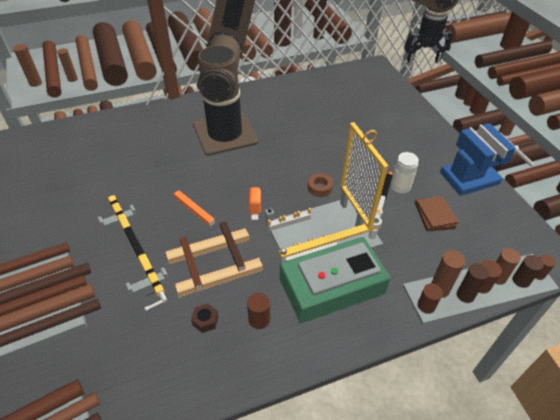

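View pics/side0.png

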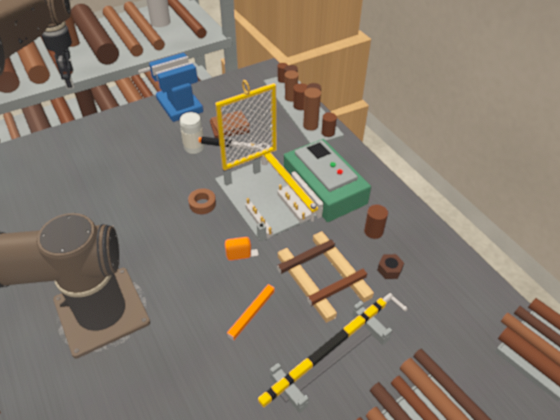

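View pics/wrist0.png

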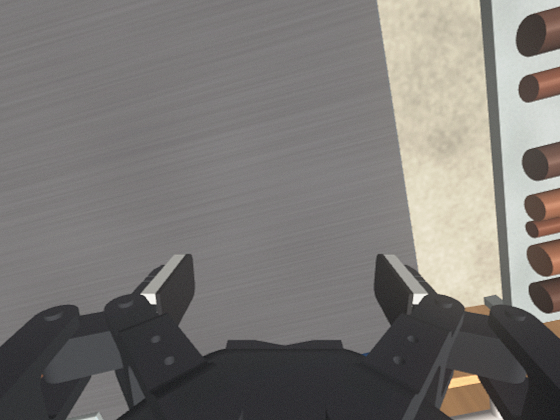

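Two bars on the battens at about (190,262) and (232,245) in the scene view. There is an orange look-alike at (193,207), the pole is on the left, and the machine with its raised guard is at (330,230). Next I'll build an orthographic view from the depth data.

Run:
```python
from h import *
for n in ['scene','side']:
    c=dict(np.load(n+'0.npz'));P=cloud(c);ok=c['range_z']>0
    # bench plane check
    m=ok&(abs(P[...,2])<.01);print(n,np.median(P[m][:,2]))
    # ortho: x up 0..1.0, y left -0.6..0.6 ; 2mm px
    W,H=600,450
    img=np.zeros((H,W,3),np.uint8);hm=np.full((H,W),-1.)
    p=P[ok];col=c['pixels'][ok]
    o=np.argsort(p[:,2]);p=p[o];col=col[o]
    u=((0.6-p[:,1])*500).astype(int);v=((1.0-p[:,0])*500).astype(int)
    g=(u>=1)&(u<W-1)&(v>=1)&(v<H-1)&(p[:,2]<0.4)
    for du in(0,1):
      for dv in (0,1):
        img[v[g]+dv,u[g]+du]=col[g]
    for x in np.arange(.1,1.0,.1): cv2.line(img,(0,int((1-x)*500)),(6,int((1-x)*500)),(0,255,255));cv2.putText(img,f'{x:.1f}',(8,int((1-x)*500)+4),0,.35,(0,255,255))
    for y in np.arange(-.5,.6,.1): cv2.line(img,(int((.6-y)*500),0),(int((.6-y)*500),6),(0,255,255));cv2.putText(img,f'{y:.1f}',(int((.6-y)*500)-8,16),0,.35,(0,255,255))
    cv2.imwrite(f'pics/top_{n}.png',img)
```

```text
scene -0.0021898564116246133
side 0.001504753749258736
```

View pics/top_scene.png

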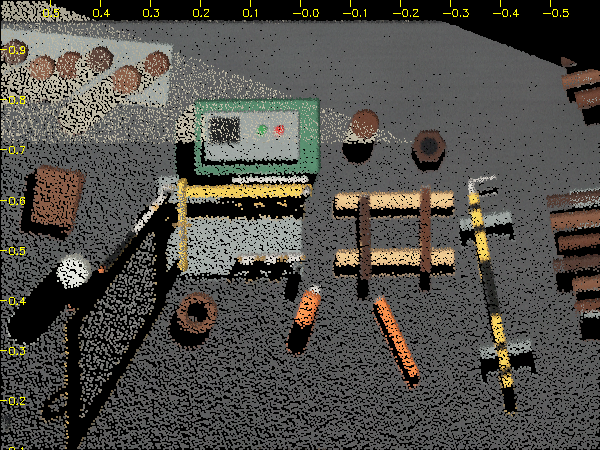

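View pics/top_side.png

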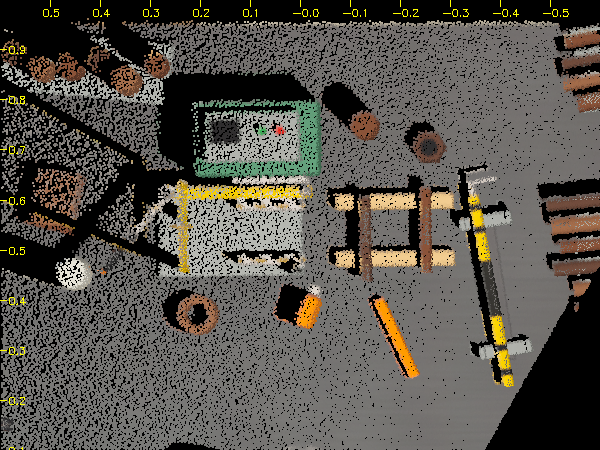

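```bash
cat >> h.py <<'E'
def d(target,yaw=None,Rt=None):
    """print tool-frame shift & turn to reach world target; yaw: tool x axis heading (tool pointing down)"""
    s=ctrl.get_state();R0=R.from_quat(s['tcp_rot']).as_matrix()
    if yaw is not None:
        c,sn=np.cos(yaw),np.sin(yaw);x=np.array([c,sn,0]);y=np.array([0,0,-1.]);Rt=np.stack([x,y,np.cross(x,y)],1)
    w=np.zeros(3) if Rt is None else R.from_matrix(R0.T@Rt).as_rotvec()
    t=R0.T@(np.array(target)-s['eef_pos'])
    print('turn',w.round(4).tolist(),'shift',t.round(4).tolist(),'rows',round(max(np.linalg.norm(t)/.0417,np.linalg.norm(w)/.125),1))
E
python3 -c "
from h import *
d([.2,.5,.42],0);d([.36,.1,.42],0);d([.45,-.02,.42],0)"
```

```text
turn [0.0018, -0.2508, -0.0005] shift [0.0697, -0.2117, -0.1409] rows 6.3
turn [0.0018, -0.2508, -0.0005] shift [0.324, -0.2112, -0.4886] rows 14.9
turn [0.0018, -0.2508, -0.0005] shift [0.4409, -0.211, -0.5825] rows 18.2
```

>>> jog_arm([
  [[0,-0.1,0],[0.02,-0.1,-0.03],1],
  [[0,-0.2,0],[0.05,-0.18,-0.08],1],
  [[0,-0.25,0],[0.07,-0.21,-0.14],1],
  [[0,-0.25,0],[0.12,-0.21,-0.2],1],
  [[0,-0.25,0],[0.18,-0.21,-0.3],1],
  [[0,-0.25,0],[0.25,-0.21,-0.4],1],
  [[0,-0.25,0],[0.32,-0.21,-0.49],1],
  [[0,-0.25,0],[0.32,-0.21,-0.49],1],
  [[0,-0.25,0],[0.32,-0.21,-0.49],1],
  [[0,-0.25,0],[0.32,-0.21,-0.49],1],
])

```text
time: 0.98
eef_pos: [0.2739, 0.3253, 0.3827]
tcp_rot: [0.708, -0.0, -0.0, -0.706]
contact_force: [0.7, 0.4, -0.4]
opening: 0.999
```

```bash
python3 -c "
from h import *
st();d([.45,-.02,.42],0)"
```

```text
t 0.98 p [0.2739 0.3253 0.3827] q [ 7.077e-01 -1.000e-04 -3.000e-04 -7.065e-01] F [ 0.7  0.4 -0.4] op 0.999 j [ 6.320e-01 -3.680e-01  1.902e+00 -1.000e-03  1.609e+00 -9.390e-01]
turn [0.0018, 0.0002, -0.0005] shift [0.176, -0.0368, -0.3454] rows 9.3
```

>>> jog_arm([
  [[0,0,0],[0.04,-0.03,-0.1],1],
  [[0,0,0],[0.07,-0.037,-0.2],1],
  [[0,0,0],[0.09,-0.037,-0.25],1],
  [[0,0,0],[0.09,-0.037,-0.25],1],
  [[0,0,0],[0.09,-0.037,-0.25],1],
  [[0,0,0],[0.09,-0.037,-0.25],1],
  [[0,0,0],[0.15,-0.037,-0.3],1],
  [[0,0,0],[0.176,-0.037,-0.32],1],
  [[0,0,0],[0.176,-0.037,-0.32],1],
  [[0,0,0],[0.176,-0.037,-0.32],1],
])

```text
time: 1.82
eef_pos: [0.4528, 0.001, 0.4178]
tcp_rot: [0.708, -0.003, 0.001, -0.706]
contact_force: [-0.5, -0.6, -0.8]
opening: 0.998
```

```bash
python3 -c "
from h import *
st()
for n in ['wrist','scene','side']:
  c=cam(n);save(c,n+'1.png');np.savez(n+'1.npz',**c)"
```

```text
t 1.82 p [0.4528 0.001  0.4178] q [ 7.081e-01 -3.200e-03  7.000e-04 -7.061e-01] F [-0.5 -0.6 -0.8] op 0.998 j [-0.22  -0.298  1.788 -0.003  1.654 -1.786]
```

View pics/wrist1.png

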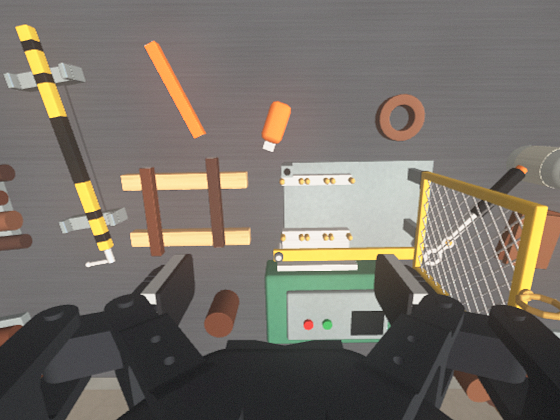

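Run:
```python
from h import *
c=dict(np.load('wrist1.npz'));im=c['pixels']
print(c['T'].round(4).tolist())
cv2.imwrite('pics/z1.png',cv2.resize(im[150:280,255:455],None,fx=4,fy=4,interpolation=cv2.INTER_CUBIC))
P=cloud(c)
for u,v in [(330,200),(430,190),(200,100),(400,300),(310,181),(310,237),(350,256),(150,200),(215,200),(75,150),(265,270)]:
  print((u,v),P[v,u].round(4),im[v,u])
```

```text
[[0.0061, -0.9659, -0.2588, 0.3862], [1.0, 0.0053, 0.0041, 0.0011], [-0.0026, -0.2588, 0.9659, 0.5853], [0.0, 0.0, 0.0, 1.0]]
(330, 200) [0.5237 0.0888 0.0123] [204 209 204]
(430, 190) [0.4837 0.2316 0.1143] [160 159 154]
(200, 100) [ 0.3368 -0.1535  0.0027] [114 117 127]
(400, 300) [0.4475 0.043  0.4873] [42 47 52]
(310, 181) [0.4825 0.0475 0.0317] [220 240 249]
(310, 237) [0.5925 0.0491 0.033 ] [221 234 243]
(350, 256) [0.6165 0.1205 0.0697] [105 234 253]
(150, 200) [ 0.5137 -0.2476  0.0462] [ 74  95 148]
(215, 200) [ 0.514  -0.1276  0.0475] [ 74  88 126]
(75, 150) [ 0.4224 -0.3694  0.0458] [53 58 66]
(265, 270) [ 0.655  -0.0389  0.048 ] [100 106 106]
```

View pics/z1.png

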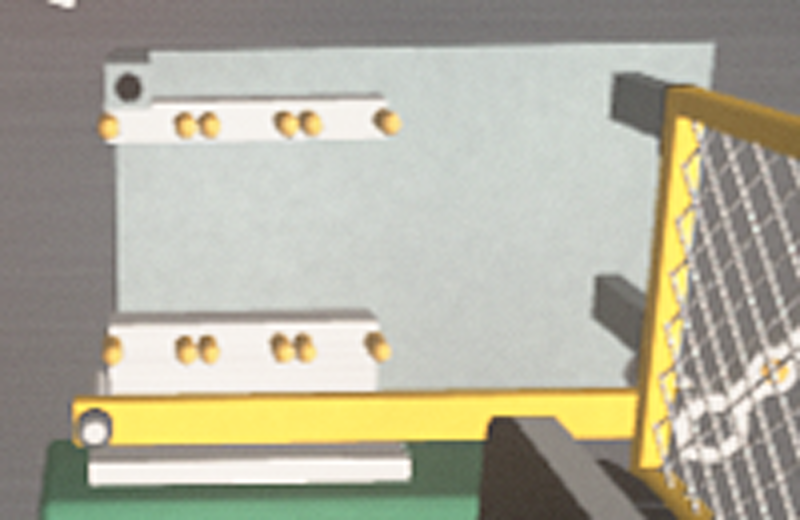

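```bash
cat > mach.py <<'E'
from h import *
model=np.array([[x,y] for x in (-69,40) for y in (-109.5,-74.5,-63.5,-28.5,-17.5,17.5)])/1000
def fit2d(m,w):
    mc,wc=m.mean(0),w.mean(0);a,b=m-mc,w-wc
    th=np.arctan2((a[:,0]*b[:,1]-a[:,1]*b[:,0]).sum(),(a*b).sum())
    r=np.array([[np.cos(th),-np.sin(th)],[np.sin(th),np.cos(th)]])
    t=wc-r@mc;return th,t,(a@r.T-b)*1000
E
python3 - <<'E'
from mach import *
c=dict(np.load('wrist1.npz'));im=c['pixels']
hsv=cv2.cvtColor(im,cv2.COLOR_BGR2HSV)
m=cv2.inRange(hsv,(12,70,90),(26,255,255));m[:170]=0;m[245:]=0;m[:,:275]=0;m[:,360:]=0
n,l,s,ce=cv2.connectedComponentsWithStats(m)
for i in range(1,n):print(ce[i].round(1),s[i,4],ray(c,*ce[i],.044).round(4))
E
```

```text
[351.6 180. ] 30 [0.479  0.1217 0.044 ]
[281.3 181.3] 27 [ 0.4806 -0.0056  0.044 ]
[303.9 180.6] 53 [0.4796 0.0354 0.044 ]
[329.  180.3] 54 [0.4793 0.0809 0.044 ]
[327.9 236.6] 61 [0.5877 0.0822 0.044 ]
[349.  236.1] 31 [0.587  0.1225 0.044 ]
[282.5 237.1] 32 [ 0.5884 -0.0043  0.044 ]
[303.8 237. ] 62 [0.5883 0.0363 0.044 ]
```

Run:
```python
from mach import *
w=np.array([[.4806,-.0056],[.4796,.0354],[.4793,.0809],[.479,.1217],[.5884,-.0043],[.5883,.0363],[.5877,.0822],[.587,.1225]])
m=np.array([[x,y] for x in (-69,40) for y in (-109.5,-69,-23,17.5)])/1000
th,t,res=fit2d(m,w);print(th,t,res.round(1))
# scene / side check of pins
for nme in ['scene','side']:
    c=dict(np.load(nme+'0.npz'));
    r=np.array([[np.cos(th),-np.sin(th)],[np.sin(th),np.cos(th)]])
    P=np.c_[model@r.T+t,np.full(12,.046)]
    uv=proj(c,P);im=cv2.resize(c['pixels'],None,fx=4,fy=4,interpolation=cv2.INTER_CUBIC)
    for q in uv: cv2.circle(im,tuple((q*4+2).astype(int)),3,(255,0,255),1)
    x0,y0=(uv.min(0)*4-60).astype(int);x1,y1=(uv.max(0)*4+60).astype(int)
    cv2.imwrite(f'pics/pins_{nme}.png',im[y0:y1,x0:x1])
```

```text
0.010650890781460092 [0.54774675 0.10478933] [[-0.7  0.2]
 [-0.1 -0.3]
 [-0.3  0.2]
 [-0.4 -0.1]
 [ 0.5  0. ]
 [ 0.2 -0.1]
 [ 0.3  0. ]
 [ 0.6  0.2]]
```

View pics/pins_scene.png

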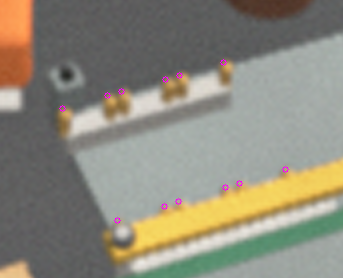

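View pics/pins_side.png

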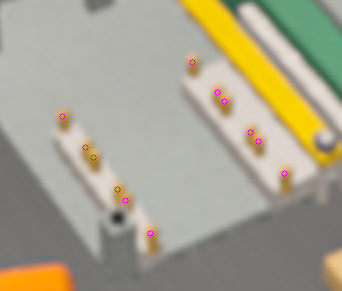

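Run:
```python
from h import *
for nme in ['wrist1','scene0','side0']:
    c=dict(np.load(nme+'.npz'));P=cloud(c);im=c['pixels'];hsv=cv2.cvtColor(im,cv2.COLOR_BGR2HSV)
    ok=c['range_z']>0
    m=ok&(P[...,0]>.4)&(P[...,0]<.68)&(P[...,1]<-.07)&(P[...,1]>-.30)&(P[...,2]>.038)&(P[...,2]<.06)
    n,l,s,ce=cv2.connectedComponentsWithStats(m.astype(np.uint8))
    for i in range(1,n):
        if s[i,4]<150: continue
        p=P[l==i];
        cnt=np.argwhere(l==i)[:,::-1].astype(np.float32)
        pw=np.array([ray(c,u,v,.045) for u,v in cnt])[:,:2].astype(np.float32)
        r=cv2.minAreaRect(pw*1000)
        print(nme,s[i,4],'rect',np.round(r[0],1),np.round(r[1],1),round(r[2],1),'z',np.median(p[:,2]).round(4),'mean',pw.mean(0).round(4))
    m=ok&(P[...,0]>.42)&(P[...,0]<.475)&(P[...,1]<.02)&(P[...,1]>-.03)&(P[...,2]>.04)
    print(' post',P[m].min(0).round(3),P[m].max(0).round(3),m.sum()) if m.any() else 0
```

```text
wrist1 1055 rect [ 522.7 -129.7] [170.1  22.4] 1.0 z 0.0474 mean [ 0.5194 -0.13  ]
wrist1 1127 rect [ 540.3 -249.7] [170.9  24.3] 0.4 z 0.0473 mean [ 0.5364 -0.2501]
 post [ 0.431 -0.03   0.05 ] [0.47  0.02  0.546] 18504
scene0 355 rect [ 529.9 -130.2] [173.2  20.6] 1.1 z 0.0428 mean [ 0.5317 -0.1299]
scene0 389 rect [ 546.7 -249.9] [172.5  19.9] 0.6 z 0.0426 mean [ 0.549  -0.2499]
 post [ 0.45  -0.006  0.04 ] [0.475 0.014 0.065] 68
side0 487 rect [ 523.8 -131. ] [173.  26.] 1.6 z 0.0457 mean [ 0.5218 -0.1305]
side0 540 rect [ 541.1 -251.4] [172.4  24.7] 0.2 z 0.0457 mean [ 0.5392 -0.2508]
 post [ 0.451 -0.007  0.041] [0.473 0.017 0.069] 88
```

```bash
python3 -c "
from h import *
d([.5225,-.130,.1],.012);d([.5225,-.130,.017],.012)"
```

```text
turn [0.0009, -0.0128, -0.0026] shift [0.0736, 0.3195, -0.1349] rows 8.5
turn [0.0009, -0.0128, -0.0026] shift [0.0738, 0.4025, -0.1348] rows 10.3
```

>>> jog_arm([
  [[0,-0.013,-0.003],[0.074,0.12,-0.135],1],
  [[0,-0.013,-0.003],[0.074,0.2,-0.135],1],
  [[0,-0.013,-0.003],[0.074,0.3,-0.135],1],
  [[0,-0.013,-0.003],[0.074,0.32,-0.135],1],
  [[0,-0.013,-0.003],[0.074,0.32,-0.135],1],
  [[0,-0.013,-0.003],[0.074,0.32,-0.135],1],
  [[0,-0.013,-0.003],[0.074,0.32,-0.135],1],
  [[0,-0.013,-0.003],[0.074,0.32,-0.135],1],
  [[0,-0.013,-0.003],[0.074,0.32,-0.135],1],
  [[0,-0.013,-0.003],[0.074,0.32,-0.135],1],
])

```text
time: 2.8
eef_pos: [0.5189, -0.1278, 0.0935]
tcp_rot: [-0.706, -0.001, 0.008, 0.708]
contact_force: [-0.1, 0.7, 0.1]
opening: 0.999
```

```bash
python3 -c "
from h import *
st();c=cam('wrist');save(c,'w2.png')
d([.5225,-.130,.017],.012)"
```

```text
t 2.8 p [ 0.5189 -0.1278  0.0935] q [-0.7057 -0.0011  0.0081  0.7084] F [-0.1  0.7  0.1] op 0.999 j [-4.310e-01  1.120e-01  2.006e+00 -1.000e-03  1.034e+00 -2.014e+00]
turn [-0.0023, 0.0011, -0.0056] shift [0.0023, 0.0799, -0.0021] rows 1.9
```

View pics/w2.png

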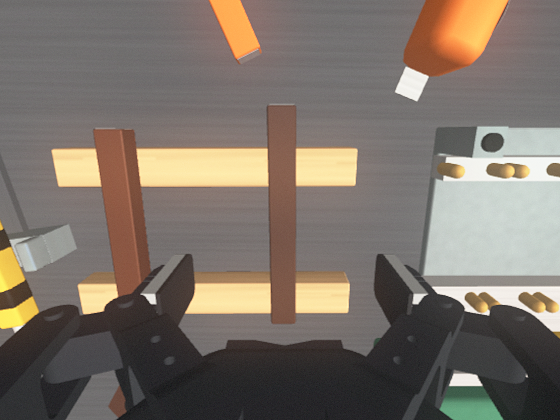

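The bar is centred between the fingers (column 283, fingertips at 190 and 375). I'll descend and grip.

>>> jog_arm([
  [[0,0,-0.005],[0.003,0.035,-0.002],1],
  [[0,0,-0.005],[0.003,0.07,-0.002],1],
  [[0,0,-0.005],[0.003,0.08,-0.002],1],
  [[0,0,-0.005],[0.003,0.08,-0.002],1],
  [[0,0,-0.005],[0.003,0.08,-0.002],0],
  [[0,0,-0.005],[0.003,0.08,-0.002],0],
  [[0,0,-0.005],[0.003,0.08,-0.002],0],
  [[0,0,-0.005],[0.003,0.08,-0.002],0],
  [[0,0,-0.005],[0.003,0.08,-0.002],0],
  [[0,0,-0.005],[0.003,0.08,-0.002],0],
], force=90)

```text
time: 3.68
eef_pos: [0.5239, -0.13, 0.0185]
tcp_rot: [-0.706, -0.005, 0.004, 0.708]
contact_force: [-1.0, 1.6, 4.5]
opening: 0.193
```

>>> jog_arm([
  [[0,0,0],[0,0,0],0],
  [[0,0,0],[0,0,0],0],
  [[0,0,0],[0,0,0],0],
  [[0,0,0],[0,0,0],0],
])

```text
time: 4.02
eef_pos: [0.5237, -0.1299, 0.0186]
tcp_rot: [-0.706, -0.005, 0.005, 0.708]
contact_force: [-1.2, 0.5, -0.1]
opening: 0.188
```

```bash
python3 -c "
from h import *
st()
from mach import *
for x,y in [(-36,0),(0,0),(-36,-46),(0,-46)]:
  th=.0107;p=np.array([.5477,.1048])+np.array([[np.cos(th),-np.sin(th)],[np.sin(th),np.cos(th)]])@(np.array([x,y])/1000);print(x,y,p.round(4))
d([.5225,-.130,.12],.0107);d([.5117,.1044,.12],.0107)"
```

```text
t 4.02 p [ 0.5237 -0.1299  0.0186] q [-0.7062 -0.0045  0.0047  0.7079] F [-1.2  0.5 -0.1] op 0.188 j [-0.432  0.234  2.029  0.003  0.88  -2.018]
-36 0 [0.5117 0.1044]
0 0 [0.5477 0.1048]
-36 -46 [0.5122 0.0584]
0 -46 [0.5482 0.0588]
turn [-0.0024, 0.0024, -0.0002] shift [-0.0012, -0.1014, 0.0002] rows 2.4
turn [-0.0024, 0.0024, -0.0002] shift [-0.0089, -0.1008, 0.2347] rows 6.1
```

>>> jog_arm([
  [[0,0,0],[0,-0.01,0],0],
  [[0,0,0],[0,-0.03,0],0],
  [[0,0,0],[0,-0.05,0],0],
  [[0,0,0],[0,-0.07,0],0],
  [[0,0,0],[0,-0.09,0.015],0],
  [[0,0,0],[-0.004,-0.1,0.035],0],
  [[0,0,0],[-0.008,-0.1,0.06],0],
  [[0,0,0],[-0.01,-0.1,0.085],0],
  [[0,0,0],[-0.01,-0.1,0.11],0],
  [[0,0,0],[-0.01,-0.1,0.135],0],
])

```text
time: 4.85
eef_pos: [0.5106, 0.0059, 0.1181]
tcp_rot: [-0.706, -0.004, 0.005, 0.708]
contact_force: [0.4, 1.1, -4.7]
opening: 0.188
```

```bash
python3 -c "
from h import *
st()
c=cam('wrist');save(c,'w3.png');c=cam('side');save(c,'s3.png')
d([.5107,.1044,.10],.0107)"
```

```text
t 4.85 p [0.5106 0.0059 0.1181] q [-0.7062 -0.0037  0.0052  0.708 ] F [ 0.4  1.1 -4.7] op 0.188 j [-0.189  0.021  2.052  0.003  1.071 -1.773]
turn [-0.0043, 0.0058, -0.0029] shift [0.0021, 0.0182, 0.0965] rows 2.4
```

View pics/w3.png

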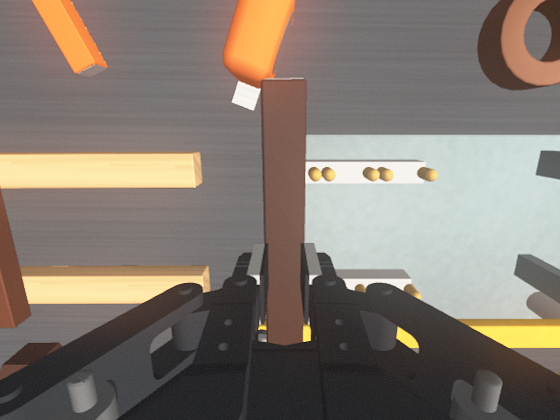

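View pics/s3.png

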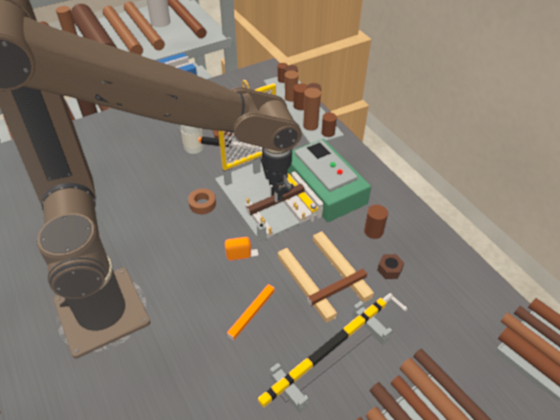

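>>> jog_arm([
  [[0,0.005,0],[0.001,0.005,0.025],0],
  [[0,0.005,0],[0.001,0.01,0.05],0],
  [[0,0.005,0],[0.001,0.015,0.075],0],
  [[0,0.005,0],[0.001,0.018,0.09],0],
  [[0,0.005,0],[0.001,0.018,0.097],0],
  [[0,0.005,0],[0.001,0.018,0.097],0],
  [[0,0.005,0],[0.001,0.018,0.097],0],
])

```text
time: 5.53
eef_pos: [0.5096, 0.1043, 0.1001]
tcp_rot: [-0.706, -0.003, 0.005, 0.708]
contact_force: [0.1, -0.5, -5.6]
opening: 0.188
```

Run:
```python
from h import *
st();d([.5107,.1044,.021],.0107)
c=cam('wrist');save(c,'w4.png');P=cloud(c)
for v in range(90,340,30): print(v,[P[v,u].round(3).tolist() for u in (275,285,295)])
```

```text
t 5.53 p [0.5096 0.1043 0.1001] q [-0.7059 -0.0031  0.0054  0.7083] F [ 0.1 -0.5 -5.6] op 0.188 j [ 0.005  0.067  2.041  0.004  1.037 -1.58 ]
turn [-0.0034, 0.0013, -0.0032] shift [0.0014, 0.0791, -0.0001] rows 1.9
90 [[0.427, 0.099, 0.128], [0.428, 0.103, 0.13], [0.427, 0.107, 0.128]]
120 [[0.44, 0.099, 0.128], [0.44, 0.103, 0.13], [0.44, 0.108, 0.13]]
150 [[0.453, 0.099, 0.129], [0.453, 0.103, 0.129], [0.453, 0.108, 0.13]]
180 [[0.467, 0.099, 0.128], [0.467, 0.103, 0.129], [0.467, 0.108, 0.129]]
210 [[0.481, 0.099, 0.128], [0.481, 0.104, 0.13], [0.481, 0.108, 0.129]]
240 [[0.496, 0.099, 0.129], [0.496, 0.104, 0.13], [0.496, 0.109, 0.129]]
270 [[0.513, 0.099, 0.128], [0.513, 0.104, 0.128], [0.513, 0.109, 0.128]]
300 [[0.53, 0.099, 0.129], [0.53, 0.104, 0.128], [0.529, 0.109, 0.13]]
330 [[0.548, 0.099, 0.129], [0.548, 0.104, 0.129], [0.548, 0.11, 0.128]]
```

View pics/w4.png

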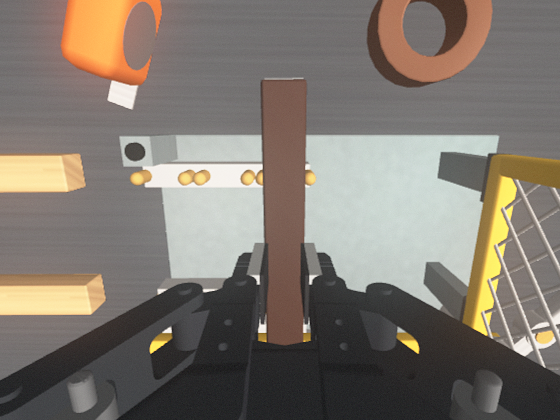

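Run:
```python
from mach import *
c=cam('wrist');im=c['pixels']
hsv=cv2.cvtColor(im,cv2.COLOR_BGR2HSV)
m=cv2.inRange(hsv,(12,70,90),(26,255,255));m[:165]=0;m[192:]=0;m[:,:125]=0;m[:,325:]=0
n,l,s,ce=cv2.connectedComponentsWithStats(m)
for i in range(1,n):print(ce[i].round(1),s[i,:5],ray(c,*ce[i],.044).round(4))
```

```text
[194.3 176.7] [179 169  32  16 392] [0.4795 0.0362 0.044 ]
[252.1 176.8] [241 169  23  16 260] [0.4792 0.0793 0.044 ]
[309.6 176.9] [305 169  11  16 144] [0.4788 0.1223 0.044 ]
[140.6 176.9] [130 170  22  15 258] [ 0.4801 -0.0039  0.044 ]
```

>>> jog_arm([
  [[0,0.001,0],[0.001,0.02,0.001],0],
  [[0,0.001,0],[0.001,0.04,0.001],0],
  [[0,0.001,0],[0.001,0.055,0.001],0],
  [[0,0.001,0],[0.001,0.065,0.001],0],
  [[0,0.001,0],[0.001,0.072,0.001],0],
  [[0,0.001,0],[0.001,0.076,0.001],0],
  [[0,0.001,0],[0.001,0.077,0.001],0],
])

```text
time: 6.22
eef_pos: [0.5113, 0.1047, 0.0237]
tcp_rot: [-0.706, -0.003, 0.004, 0.708]
contact_force: [-0.7, 0.1, -5.2]
opening: 0.189
```

```bash
python3 -c "
from h import *
st()
c=cam('wrist');save(c,'w5.png');c=cam('scene');save(c,'c5.png');
im=cv2.imread('pics/c5.png');cv2.imwrite('pics/c5.png',cv2.resize(im[150:330,230:430],None,fx=3,fy=3))"
```

```text
t 6.22 p [0.5113 0.1047 0.0237] q [-0.7058 -0.0025  0.0038  0.7084] F [-0.7  0.1 -5.2] op 0.189 j [ 0.006  0.19   2.07   0.005  0.883 -1.577]
```

View pics/w5.png

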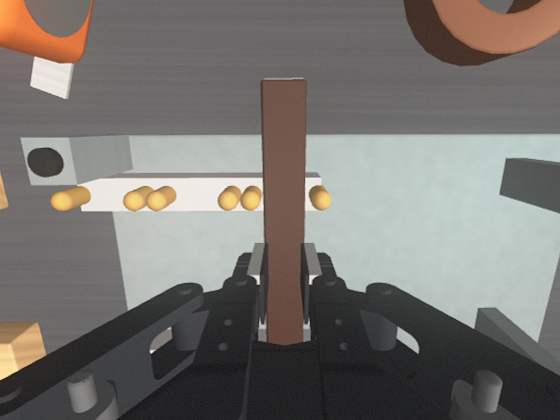

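View pics/c5.png

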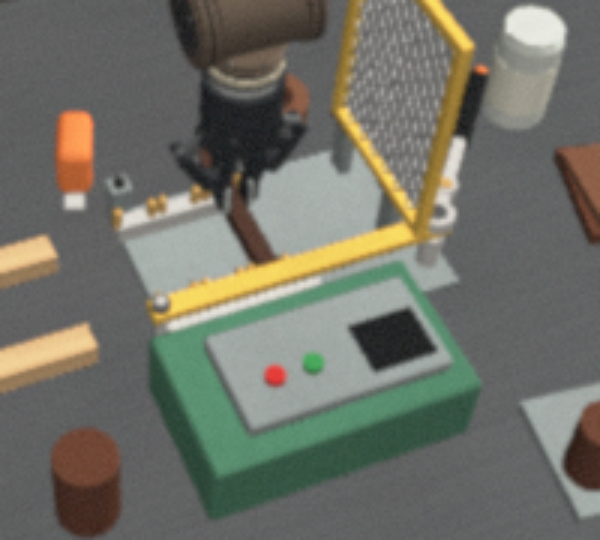

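>>> jog_arm([
  [[0,0,0],[0,0.001,0.0007],0],
  [[0,0,0],[0,0.002,0.0007],0],
  [[0,0,0],[0,0.003,0.0007],0],
  [[0,0,0],[0,0.003,0.0007],0],
])

```text
time: 6.65
eef_pos: [0.5126, 0.1058, 0.0236]
tcp_rot: [-0.706, -0.003, 0.003, 0.708]
contact_force: [-4.8, -0.5, 6.1]
opening: 0.186
```

```bash
python3 -c "
from h import *
st()"
```

```text
t 6.65 p [0.5126 0.1058 0.0236] q [-0.7059 -0.0034  0.0034  0.7083] F [-4.8 -0.5  6.1] op 0.186 j [ 0.008  0.192  2.068  0.005  0.881 -1.576]
```

>>> jog_arm([
  [[0,0,0],[0.005,0,0],0],
  [[0,0,0],[0.01,0,0],0],
  [[0,0,0],[0.015,0,0],0],
  [[0,0,0],[0.02,0,0],0],
  [[0,0,0],[0.025,0,0],0],
  [[0,0,0],[0.029,0,0],0],
  [[0,0,0],[0.03,0,0],0],
  [[0,0,0],[0.03,0,0],0],
])

```text
time: 7.32
eef_pos: [0.5436, 0.106, 0.0237]
tcp_rot: [-0.706, -0.004, 0.003, 0.708]
contact_force: [0.8, 0.1, -3.8]
opening: 0.188
```

>>> jog_arm([
  [[0,0,0],[0.002,0,0],0],
  [[0,0,0],[0.004,0,0],0],
  [[0,0,0],[0.006,0,0],0],
  [[0,0,0],[0.006,0,0],0],
])

```text
time: 7.65
eef_pos: [0.5501, 0.1061, 0.0237]
tcp_rot: [-0.706, -0.004, 0.002, 0.708]
contact_force: [-1.0, 0.1, -2.0]
opening: 0.185
```

>>> jog_arm([
  [[0,0,0],[0.001,0,0],0],
  [[0,0,0],[0.002,0,0],0],
  [[0,0,0],[0.003,0,0],0],
  [[0,0,0],[0.003,0,0],0],
])

```text
time: 7.98
eef_pos: [0.5502, 0.1061, 0.0236]
tcp_rot: [-0.706, -0.002, 0.005, 0.708]
contact_force: [-9.8, -1.0, 5.1]
opening: 0.188
```

```bash
python3 -c "
from h import *
st()
for n in ['scene','side','wrist']:
  c=cam(n);save(c,n+'6.png')
im=cv2.imread('pics/scene6.png');a=cv2.resize(im[160:300,250:390],None,fx=4,fy=4,interpolation=cv2.INTER_CUBIC)
cv2.imwrite('pics/c6.png',a)"
```

```text
t 7.98 p [0.5502 0.1061 0.0236] q [-0.706  -0.0016  0.0055  0.7082] F [-9.8 -1.   5.1] op 0.188 j [ 0.008  0.268  1.975  0.004  0.905 -1.575]
```

View pics/c6.png

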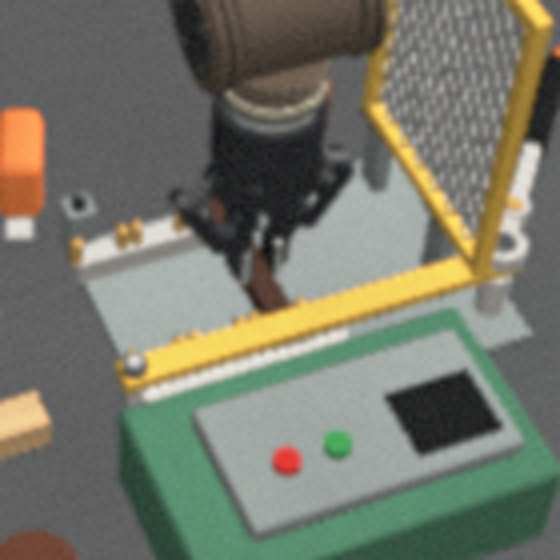

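View pics/wrist6.png

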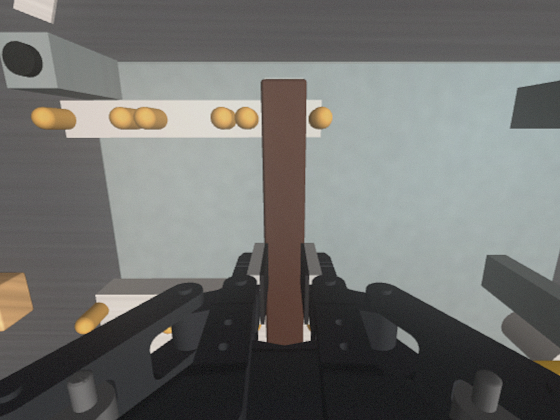

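>>> jog_arm([
  [[0,0,0],[0.002,0,0],0],
  [[0,0,0],[0.003,0,0],0],
  [[0,0,0],[0.003,0,0],0],
  [[0,0,0],[0.002,0,0],0.35],
  [[0,0,0],[0.002,0,0],0.35],
  [[0,0,0],[0.001,0,0],0.35],
  [[0,0,0],[0,0,0],0.35],
  [[0,0,0],[0,0,0],0.35],
])

```text
time: 8.8
eef_pos: [0.5509, 0.1061, 0.0241]
tcp_rot: [-0.706, -0.002, 0.005, 0.708]
contact_force: [0.2, -0.9, 0.4]
opening: 0.348
```

```bash
python3 -c "
from h import *
st();d([.540,.104,.14],0.005)"
```

```text
t 8.8 p [0.5509 0.1061 0.0241] q [-0.706  -0.0023  0.0048  0.7082] F [ 0.2 -0.9  0.4] op 0.348 j [ 0.008  0.267  1.974  0.004  0.904 -1.575]
turn [-0.0032, 0.005, -0.0035] shift [-0.0113, -0.1159, -0.0016] rows 2.8
```

Released cleanly. I'll lift straight up, then go to the second bar.

>>> jog_arm([
  [[0,0,0],[0,-0.03,0],0.35],
  [[0,0,0],[0,-0.06,0],0.35],
  [[0,0,0],[0,-0.1,0],0.5],
  [[0,0,0],[0,-0.12,0],1],
  [[0,0,0],[0,-0.12,-0.1],1],
  [[0,0,0],[0,-0.12,-0.2],1],
  [[0,0,0],[-0.01,-0.11,-0.3],1],
  [[0,0,0],[-0.01,-0.09,-0.356],1],
  [[0,0,0],[-0.01,-0.08,-0.356],1],
  [[0,0,0],[-0.01,-0.08,-0.356],1],
])

```text
time: 9.63
eef_pos: [0.5477, -0.1447, 0.1226]
tcp_rot: [-0.706, -0.003, 0.004, 0.708]
contact_force: [0.7, -0.5, -0.1]
opening: 0.997
```

>>> jog_arm([
  [[0,0,0],[0,0,-0.1],1],
  [[0,0,0],[0,0,-0.13],1],
  [[0,0,0],[0,0,-0.13],1],
  [[0,0,0],[0,0,-0.13],1],
])

```text
time: 9.97
eef_pos: [0.5491, -0.2814, 0.1231]
tcp_rot: [0.708, 0.002, -0.001, -0.706]
contact_force: [-0.8, 0.3, 0.2]
opening: 0.998
```

Run:
```python
from h import *
st();d([.540,-.250,.019],0.007)
c=cam('wrist');save(c,'w7.png');np.savez('w7.npz',**c)
c=cam('scene');save(c,'scene7.png')
im=cv2.imread('pics/scene7.png');a=cv2.resize(im[160:300,250:390],None,fx=4,fy=4,interpolation=cv2.INTER_CUBIC)
cv2.imwrite('pics/c7.png',a)
```

```text
t 9.97 p [ 0.5491 -0.2814  0.1231] q [ 0.7077  0.0021 -0.0015 -0.7065] F [-0.8  0.3  0.2] op 0.998 j [-6.370e-01  2.420e-01  1.795e+00 -1.000e-03  1.103e+00 -2.213e+00]
turn [0.0018, -0.002, 0.0009] shift [-0.009, 0.104, 0.0316] rows 2.6
```

View pics/w7.png

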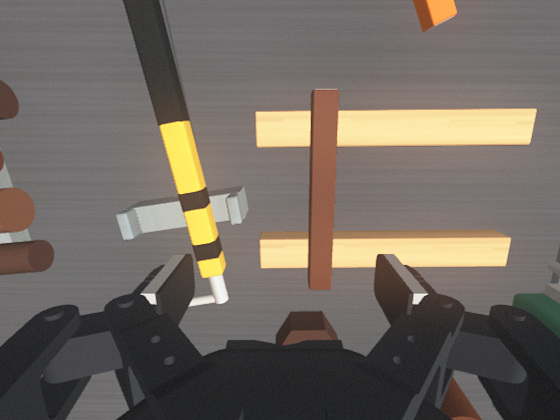

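View pics/c7.png

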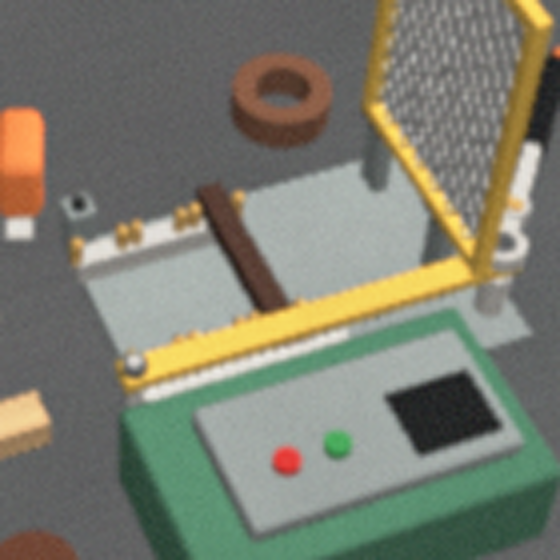

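Run:
```python
from h import *
c=dict(np.load('w7.npz'))
for a in [(311,91),(338,91),(331,289),(309,289)]: print(ray(c,*a,.045).round(4))
P=cloud(c)
for v in (100,150,200,250,280): print(P[v,322].round(3))
```

```text
[ 0.456 -0.262  0.045]
[ 0.4559 -0.2414  0.045 ]
[ 0.6246 -0.2391  0.045 ]
[ 0.6247 -0.2591  0.045 ]
[ 0.463 -0.254  0.047]
[ 0.5   -0.252  0.049]
[ 0.541 -0.251  0.048]
[ 0.585 -0.249  0.048]
[ 0.614 -0.248  0.049]
```

>>> jog_arm([
  [[0,-0.009,0],[-0.008,0.02,0.031],1],
  [[0,-0.009,0],[-0.008,0.06,0.031],1],
  [[0,-0.009,0],[-0.008,0.09,0.031],1],
  [[0,-0.009,0],[-0.008,0.104,0.031],1],
  [[0,-0.009,0],[-0.008,0.104,0.031],1],
  [[0,-0.009,0],[-0.008,0.104,0.031],0],
  [[0,-0.009,0],[-0.008,0.104,0.031],0],
  [[0,-0.009,0],[-0.008,0.104,0.031],0],
  [[0,-0.009,0],[-0.008,0.104,0.031],0],
  [[0,-0.009,0],[-0.008,0.104,0.031],0],
], force=90)

```text
time: 10.9
eef_pos: [0.5417, -0.2466, 0.0201]
tcp_rot: [-0.707, -0.006, 0.005, 0.707]
contact_force: [-0.2, -2.4, 3.4]
opening: 0.305
```

>>> jog_arm([
  [[0,0,0],[0,0,0],0],
  [[0,0,0],[0,0,0],0],
  [[0,0,0],[0,0,0],0],
  [[0,0,0],[0,0,0],0],
  [[0,0,0],[0,0,0],0],
])

```text
time: 11.32
eef_pos: [0.542, -0.2472, 0.0209]
tcp_rot: [0.707, 0.006, -0.005, -0.707]
contact_force: [-1.4, -1.8, 4.0]
opening: 0.179
```

```bash
python3 -c "
from h import *
st();d([.512,.0595,.12],0.008)"
```

```text
t 11.32 p [ 0.542  -0.2472  0.0209] q [ 0.7074  0.0063 -0.0046 -0.7068] F [-1.4 -1.8  4. ] op 0.179 j [-5.980e-01  3.350e-01  1.893e+00  1.000e-03  9.110e-01 -2.185e+00]
turn [0.0009, 0.0074, 0.0025] shift [-0.025, -0.0994, 0.3071] rows 7.8
```

>>> jog_arm([
  [[0,0,0],[0,-0.01,0],0],
  [[0,0,0],[0,-0.03,0],0],
  [[0,0,0],[0,-0.05,0],0],
  [[0,0,0],[0,-0.075,0.01],0],
  [[0,0,0],[-0.005,-0.095,0.03],0],
  [[0,0,0],[-0.01,-0.1,0.06],0],
  [[0,0,0],[-0.015,-0.1,0.09],0],
  [[0,0,0],[-0.02,-0.1,0.12],0],
  [[0,0,0],[-0.025,-0.1,0.15],0],
  [[0,0,0],[-0.025,-0.1,0.18],0],
])

```text
time: 12.15
eef_pos: [0.5111, -0.0651, 0.1187]
tcp_rot: [-0.707, -0.004, 0.006, 0.708]
contact_force: [0.1, 0.4, -5.5]
opening: 0.17
```

```bash
python3 -c "
from h import *
st();d([.512,.0598,.10],0.008)"
```

```text
t 12.15 p [ 0.5111 -0.0651  0.1187] q [-0.7066 -0.0045  0.0061  0.7076] F [ 0.1  0.4 -5.5] op 0.17 j [-3.240e-01  3.100e-02  2.041e+00  1.000e-03  1.073e+00 -1.910e+00]
turn [-0.0015, 0.007, -0.0023] shift [0.0028, 0.0189, 0.1248] rows 3.0
```

>>> jog_arm([
  [[0,0.007,0],[0.003,0.005,0.025],0],
  [[0,0.007,0],[0.003,0.01,0.055],0],
  [[0,0.007,0],[0.003,0.015,0.085],0],
  [[0,0.007,0],[0.003,0.018,0.11],0],
  [[0,0.007,0],[0.002,0.018,0.122],0],
  [[0,0.007,0],[0.002,0.018,0.125],0],
  [[0,0.007,0],[0.002,0.018,0.125],0],
])

```text
time: 12.73
eef_pos: [0.5103, 0.0606, 0.1001]
tcp_rot: [-0.707, -0.002, 0.005, 0.708]
contact_force: [0.0, 0.1, -5.0]
opening: 0.168
```

Run:
```python
from h import *
st();d([.512,.0598,.025],0.008)
c=cam('wrist');save(c,'w8.png');P=cloud(c)
for v in range(90,340,40): print(v,[P[v,u].round(3).tolist() for u in (275,285,295)])
hsv=cv2.cvtColor(c['pixels'],cv2.COLOR_BGR2HSV)
m=cv2.inRange(hsv,(12,70,90),(26,255,255));m[:165]=0;m[192:]=0
n,l,s,ce=cv2.connectedComponentsWithStats(m)
for i in range(1,n):
  if s[i,4]>60:print(ce[i].round(1),s[i,:5],ray(c,*ce[i],.044).round(4))
```

```text
t 12.73 p [0.5103 0.0606 0.1001] q [-0.7066 -0.002   0.0049  0.7076] F [ 0.   0.1 -5. ] op 0.168 j [-8.000e-02  5.400e-02  2.055e+00  1.000e-03  1.037e+00 -1.661e+00]
turn [-0.0014, 0.0017, -0.0041] shift [0.002, 0.0751, -0.0009] rows 1.8
90 [[0.428, 0.055, 0.126], [0.428, 0.06, 0.126], [0.428, 0.064, 0.126]]
130 [[0.445, 0.055, 0.127], [0.445, 0.06, 0.126], [0.445, 0.064, 0.127]]
170 [[0.463, 0.055, 0.127], [0.463, 0.06, 0.126], [0.463, 0.065, 0.127]]
210 [[0.482, 0.055, 0.127], [0.483, 0.06, 0.126], [0.482, 0.065, 0.126]]
250 [[0.504, 0.055, 0.125], [0.503, 0.06, 0.127], [0.503, 0.065, 0.126]]
290 [[0.526, 0.055, 0.127], [0.526, 0.061, 0.126], [0.526, 0.066, 0.126]]
330 [[0.55, 0.055, 0.127], [0.55, 0.061, 0.126], [0.55, 0.066, 0.126]]
[ 65.9 177.9] [   0  165  135   27 3579] [ 0.4816 -0.1032  0.044 ]
[198.3 177.1] [190 170  18  16 212] [ 0.4801 -0.0043  0.044 ]
[251. 177.] [238 170  26  15 315] [0.4797 0.0351 0.044 ]
[315.6 177. ] [305 170  23  15 258] [0.4793 0.0834 0.044 ]
[366.5 176.9] [359 170  16  15 183] [0.4788 0.1215 0.044 ]
```

View pics/w8.png

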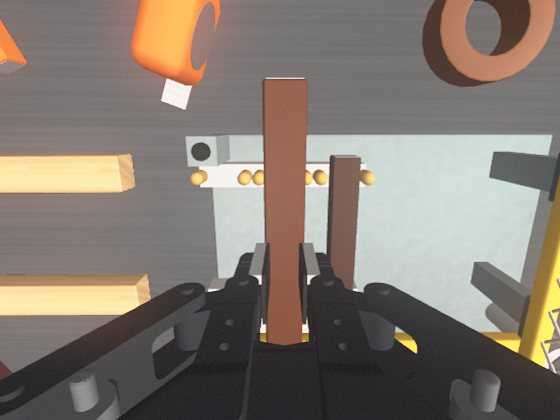

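>>> jog_arm([
  [[0,0.001,0],[0.001,0.02,-0.001],0],
  [[0,0.001,0],[0.001,0.04,-0.001],0],
  [[0,0.001,0],[0.001,0.055,-0.001],0],
  [[0,0.001,0],[0.001,0.065,-0.001],0],
  [[0,0.001,0],[0.001,0.071,-0.001],0],
  [[0,0.001,0],[0.001,0.072,-0.001],0],
  [[0,0.001,0],[0.001,0.072,-0.001],0],
])

```text
time: 13.37
eef_pos: [0.5119, 0.0582, 0.0287]
tcp_rot: [-0.707, -0.001, 0.003, 0.707]
contact_force: [-0.1, 1.1, -3.9]
opening: 0.172
```

```bash
python3 -c "
from h import *
st()
c=cam('wrist');save(c,'w9.png')"
```

```text
t 13.37 p [0.5119 0.0582 0.0287] q [-0.7068 -0.0014  0.0035  0.7074] F [-0.1  1.1 -3.9] op 0.172 j [-8.400e-02  1.690e-01  2.084e+00  1.000e-03  8.920e-01 -1.662e+00]
```

View pics/w9.png

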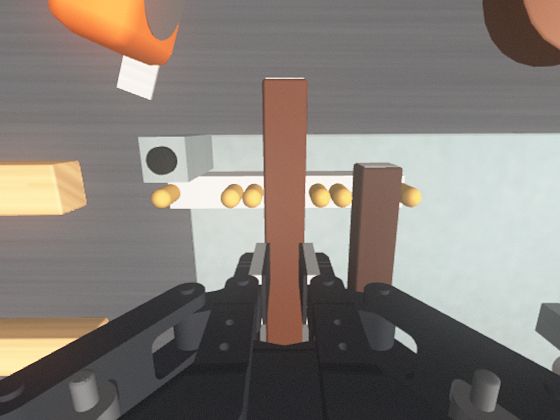

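>>> jog_arm([
  [[0,-0.003,0],[0,0.001,0.0007],0],
  [[0,-0.003,0],[0,0.002,0.0007],0],
  [[0,-0.003,0],[0,0.003,0.0007],0],
  [[0,-0.003,0],[0,0.003,0.0007],0],
])

```text
time: 13.75
eef_pos: [0.5126, 0.0591, 0.0266]
tcp_rot: [-0.707, -0.003, 0.004, 0.707]
contact_force: [0.6, -0.5, -4.7]
opening: 0.168
```

```bash
python3 -c "
from h import *
st()"
```

```text
t 13.75 p [0.5126 0.0591 0.0266] q [-0.7068 -0.0032  0.004   0.7074] F [ 0.6 -0.5 -4.7] op 0.168 j [-8.200e-02  1.730e-01  2.084e+00  1.000e-03  8.860e-01 -1.664e+00]
```

>>> jog_arm([
  [[0,0,0],[0,0.001,0],0],
  [[0,0,0],[0,0.002,0],0],
  [[0,0,0],[0,0.003,0],0],
  [[0,0,0],[0,0.003,0],0],
])

```text
time: 14.08
eef_pos: [0.5127, 0.0591, 0.0258]
tcp_rot: [-0.707, -0.003, 0.005, 0.707]
contact_force: [-5.8, -0.4, 10.0]
opening: 0.17
```

```bash
python3 -c "
from h import *
st()"
```

```text
t 14.08 p [0.5127 0.0591 0.0258] q [-0.7069 -0.0028  0.0049  0.7073] F [-5.8 -0.4 10. ] op 0.17 j [-0.082  0.176  2.082  0.     0.887 -1.664]
```

Contact with the rails. Slide forward under the strap.

>>> jog_arm([
  [[0,0,0],[0.005,0,0],0],
  [[0,0,0],[0.01,0,0],0],
  [[0,0,0],[0.015,0,0],0],
  [[0,0,0],[0.02,0,0],0],
  [[0,0,0],[0.025,0,0],0],
  [[0,0,0],[0.029,0,0],0],
  [[0,0,0],[0.03,0,0],0],
  [[0,0,0],[0.03,0,0],0],
])

```text
time: 14.75
eef_pos: [0.5437, 0.0594, 0.0259]
tcp_rot: [-0.707, -0.003, 0.004, 0.707]
contact_force: [0.2, -1.0, -1.0]
opening: 0.171
```

>>> jog_arm([
  [[0,0,0],[0.002,0,0],0],
  [[0,0,0],[0.004,0,0],0],
  [[0,0,0],[0.006,0,0],0],
  [[0,0,0],[0.006,0,0],0],
])

```text
time: 15.08
eef_pos: [0.5502, 0.0594, 0.0259]
tcp_rot: [-0.707, -0.004, 0.004, 0.707]
contact_force: [-1.3, 0.3, -0.6]
opening: 0.17
```

>>> jog_arm([
  [[0,0,0],[0.001,0,0],0],
  [[0,0,0],[0.002,0,0],0],
  [[0,0,0],[0.003,0,0],0],
  [[0,0,0],[0.003,0,0],0],
])

```text
time: 15.42
eef_pos: [0.5513, 0.0595, 0.0259]
tcp_rot: [-0.707, -0.002, 0.006, 0.707]
contact_force: [-8.0, 0.1, 5.5]
opening: 0.166
```

>>> jog_arm([
  [[0,0,0],[0.002,0,0],0],
  [[0,0,0],[0.004,0,0],0],
  [[0,0,0],[0.004,0,0],0],
])

```text
time: 15.67
eef_pos: [0.5511, 0.0595, 0.0258]
tcp_rot: [-0.707, 0.002, 0.011, 0.707]
contact_force: [-13.3, -1.8, 11.7]
opening: 0.172
```

```bash
python3 -c "
from h import *
st()"
```

```text
t 15.67 p [0.5511 0.0595 0.0258] q [-0.707   0.0024  0.0109  0.7071] F [-13.3  -1.8  11.7] op 0.172 j [-0.075  0.26   1.98  -0.002  0.921 -1.657]
```

>>> jog_arm([
  [[0,0,0],[0.001,0,0],0.32],
  [[0,0,0],[0,0,0],0.32],
  [[0,0,0],[0,0,0],0.32],
  [[0,0,0],[0,0,0],0.32],
  [[0,0,0],[0,-0.02,0],0.32],
  [[0,0,0],[0,-0.05,0],0.32],
  [[0,0,0],[0,-0.09,0],0.32],
  [[0,0,0],[0,-0.13,0],0.32],
  [[0,0,0],[-0.03,-0.17,0],0.32],
  [[0,0,0],[-0.06,-0.21,0],0.32],
])

```text
time: 16.5
eef_pos: [0.5056, 0.0587, 0.226]
tcp_rot: [0.707, -0.001, -0.01, -0.707]
contact_force: [0.3, 0.3, 0.8]
opening: 0.321
```

Run:
```python
from h import *
st();d([.45,0.03,.36],0.0)
for n in ['scene','side','wrist']:
  c=cam(n);save(c,n+'10.png');np.savez(n+'10.npz',**c)
```

```text
t 16.5 p [0.5056 0.0587 0.226 ] q [ 0.7071 -0.0012 -0.0096 -0.707 ] F [0.3 0.3 0.8] op 0.321 j [-0.083 -0.089  1.951 -0.002  1.295 -1.665]
turn [0.0001, 0.0119, -0.0153] shift [-0.058, -0.1331, -0.028] rows 3.5
```

View pics/wrist10.png

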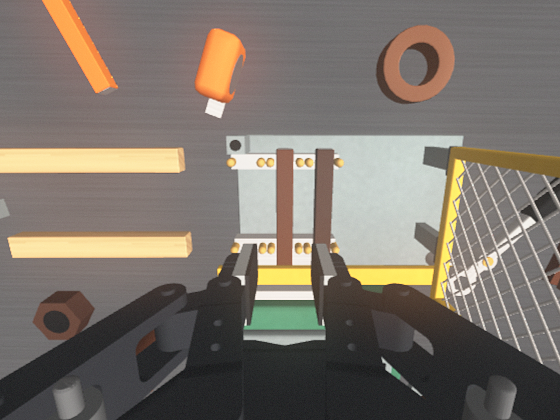

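View pics/scene10.png

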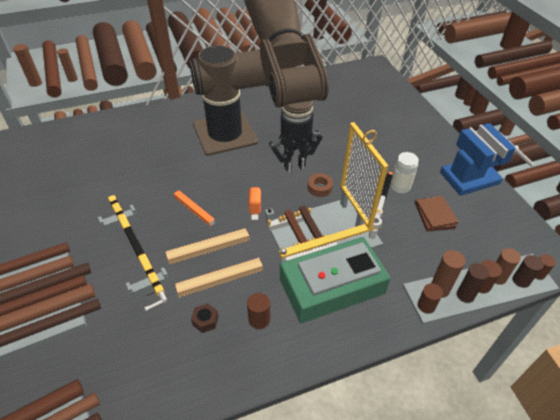

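View pics/side10.png

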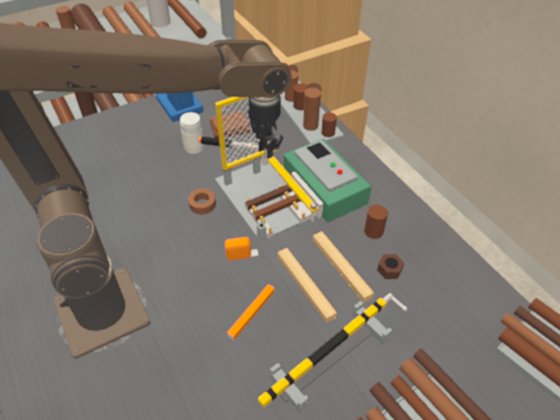

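Both bars lie in lanes −46 and 0, with their rear ends level at row ~149 in the wrist view. Before moving to the wrench I'll check the arm's geometry against the guard.

Run:
```python
from h import *
q1=-.083
for n in ['scene10','side10']:
    c=dict(np.load(n+'.npz'));P=cloud(c).reshape(-1,3);ok=(c['range_z']>0).ravel();P=P[ok]
    c1,s1=np.cos(q1),np.sin(q1);rho=P[:,0]*c1+P[:,1]*s1;lat=-P[:,0]*s1+P[:,1]*c1
    for a in np.arange(-.15,.65,.05):
        m=(rho>a)&(rho<a+.05)&(P[:,2]>.25)&(abs(lat)<.3)
        m&=~((P[:,1]>.215)&(P[:,0]>.4))
        if m.sum()>20: print(n,round(a,2),m.sum(),'lat',np.percentile(lat[m],[2,50,98]).round(3),'z',np.percentile(P[m,2],[2,50,98]).round(3))
# guard points
for n in ['scene10','side10']:
    c=dict(np.load(n+'.npz'));P=cloud(c);im=c['pixels'];hsv=cv2.cvtColor(im,cv2.COLOR_BGR2HSV)
    m=(cv2.inRange(hsv,(18,140,120),(32,255,255))>0)&(P[...,2]>.09)&(P[...,1]>.15)&(P[...,1]<.3)&(c['range_z']>0)
    p=P[m];print(p.min(0).round(3),p.max(0).round(3));A=np.polyfit(p[:,2],p[:,1],1);print('y=a z+b',A.round(4))
    for z in (.1,.15,.2,.25,.3,.33,.35): 
        k=abs(p[:,2]-z)<.012
        if k.any():print(z,p[k].mean(0).round(3),p[k,0].min().round(3),p[k,0].max().round(3))
from scipy.optimize import least_squares
D=np.array([[.287,1.578,.167,.653,.208],[-.298,1.788,.4528,.001,.4178],[.112,2.006,.5189,-.1278,.0935],[.234,2.029,.5237,-.1299,.0186],[.268,1.975,.5502,.1061,.0236],[-.089,1.951,.5056,.0587,.226],[.242,1.795,.5491,-.2814,.1231]])
rho=np.sqrt(D[:,2]**2+D[:,3]**2-.102**2)
f=lambda p:np.r_[p[0]*np.sin(D[:,0])+p[1]*np.sin(D[:,0]+D[:,1])+p[2]-rho,p[0]*np.cos(D[:,0])+p[1]*np.cos(D[:,0]+D[:,1])+p[3]-D[:,4]]
r=least_squares(f,[.4,.4,0,.1]);print(r.x.round(4),abs(r.fun).max())
```

```text
scene10 -0.05 331 lat [-0.084  0.004  0.129] z [0.282 0.304 0.308]
scene10 0.0 1049 lat [-0.082  0.033  0.129] z [0.259 0.289 0.307]
scene10 0.05 648 lat [-0.074  0.007  0.128] z [0.251 0.266 0.306]
scene10 0.25 94 lat [0.048 0.05  0.053] z [0.539 0.568 0.591]
scene10 0.3 640 lat [0.051 0.073 0.143] z [0.533 0.59  0.599]
scene10 0.35 870 lat [0.046 0.087 0.139] z [0.527 0.574 0.588]
scene10 0.4 1579 lat [0.045 0.1   0.149] z [0.487 0.543 0.569]
scene10 0.45 685 lat [0.043 0.086 0.155] z [0.273 0.531 0.551]
scene10 0.5 3949 lat [0.043 0.092 0.153] z [0.273 0.46  0.534]
side10 -0.1 803 lat [-0.035  0.166  0.17 ] z [0.254 0.36  0.46 ]
side10 -0.05 4798 lat [-0.084  0.162  0.169] z [0.261 0.311 0.546]
side10 0.0 6468 lat [-0.084  0.083  0.198] z [0.266 0.384 0.701]
side10 0.05 2794 lat [-0.047  0.051  0.204] z [0.256 0.656 0.694]
side10 0.1 1993 lat [0.045 0.05  0.136] z [0.592 0.656 0.677]
side10 0.15 1848 lat [0.045 0.051 0.136] z [0.574 0.64  0.661]
side10 0.2 1676 lat [0.046 0.051 0.135] z [0.559 0.623 0.645]
side10 0.25 1502 lat [0.047 0.053 0.133] z [0.541 0.606 0.629]
side10 0.3 1
[... 254 characters left out ...]
lat [0.039 0.06  0.146] z [0.278 0.497 0.547]
[0.459 0.219 0.09 ] [0.643 0.247 0.343]
y=a z+b [0.0147 0.2307]
0.1 [0.563 0.232 0.095] 0.461 0.643
0.15 [0.56  0.233 0.15 ] 0.462 0.642
0.2 [0.583 0.234 0.2  ] 0.466 0.642
0.25 [0.583 0.235 0.251] 0.464 0.642
0.3 [0.562 0.235 0.306] 0.459 0.642
0.33 [0.552 0.223 0.33 ] 0.549 0.555
0.35 [0.552 0.221 0.341] 0.549 0.554
[0.458 0.224 0.09 ] [0.631 0.248 0.32 ]
y=a z+b [0.011  0.2306]
0.1 [0.519 0.232 0.095] 0.458 0.631
0.15 [0.462 0.232 0.151] 0.458 0.467
0.2 [0.463 0.232 0.201] 0.458 0.47
0.25 [0.463 0.233 0.251] 0.458 0.47
0.3 [0.489 0.234 0.305] 0.458 0.546
0.33 [0.491 0.233 0.319] 0.465 0.52
[ 0.4257  0.5683 -0.0041 -0.0342] 0.005938250002898382
```

Run:
```python
from h import *
for n in ['scene10','side10','scene0','side0','wrist1']:
    c=dict(np.load(n+'.npz'));P=cloud(c);im=c['pixels']
    m=(c['range_z']>0)&(P[...,0]>.40)&(P[...,0]<.66)&(P[...,1]>.25)&(P[...,1]<.45)&(P[...,2]>.055)&(P[...,2]<.1)
    m&=(np.hypot(P[...,0]-.46,P[...,1]-.46)>.045)
    dark=m&(im.max(-1)<95)
    for k,q in (('all',m),('dark',dark)):
        p=P[q]
        if len(p)<10: continue
        xy=p[:,:2].astype(np.float32);l=cv2.fitLine(xy,cv2.DIST_HUBER,0,.01,.01).ravel()
        print(n,k,len(p),p.min(0).round(3),p.max(0).round(3),'ctr',p.mean(0).round(3),'head',np.degrees(np.arctan2(l[1],l[0])).round(1))
```

```text
scene10 all 351 [0.455 0.254 0.056] [0.634 0.407 0.087] ctr [0.551 0.324 0.078] head -39.0
scene10 dark 147 [0.455 0.267 0.067] [0.618 0.401 0.087] ctr [0.504 0.362 0.081] head -39.3
side10 all 309 [0.453 0.251 0.06 ] [0.606 0.402 0.092] ctr [0.517 0.344 0.08 ] head -39.9
side10 dark 143 [0.457 0.329 0.064] [0.532 0.393 0.091] ctr [0.486 0.369 0.08 ] head -40.7
scene0 all 352 [0.457 0.253 0.056] [0.633 0.405 0.087] ctr [0.551 0.324 0.078] head -39.0
scene0 dark 147 [0.46  0.269 0.067] [0.614 0.401 0.087] ctr [0.503 0.363 0.081] head -39.3
side0 all 358 [0.454 0.25  0.056] [0.631 0.405 0.091] ctr [0.53  0.334 0.08 ] head -39.5
side0 dark 147 [0.457 0.33  0.062] [0.536 0.398 0.091] ctr [0.486 0.369 0.08 ] head -39.9
wrist1 all 1215 [0.449 0.25  0.06 ] [0.629 0.403 0.088] ctr [0.527 0.333 0.082] head -39.7
wrist1 dark 587 [0.455 0.324 0.066] [0.535 0.4   0.088] ctr [0.484 0.368 0.083] head -43.3
```

Run:
```python
from h import *
d([.38,.06,.40],-0.3);d([.36,.15,.42],-.3);d([.36,.30,.40],-.69)
```

```text
turn [0.002, 0.3122, -0.0079] shift [-0.128, -0.1707, 0.0026] rows 5.1
turn [0.002, 0.3122, -0.0079] shift [-0.1471, -0.1907, 0.0928] rows 6.2
turn [0.0036, 0.7022, -0.0075] shift [-0.1451, -0.1708, 0.2428] rows 7.9
```

>>> jog_arm([
  [[0,0.05,0],[-0.01,-0.04,0],0.45],
  [[0,0.15,0],[-0.03,-0.08,0],0.45],
  [[0,0.2,0],[-0.06,-0.12,0],0.45],
  [[0,0.3,0],[-0.09,-0.15,0],0.45],
  [[0,0.31,0],[-0.12,-0.18,0],0.45],
  [[0,0.31,0],[-0.14,-0.19,0.01],0.45],
  [[0,0.31,0],[-0.146,-0.19,0.05],0.45],
  [[0,0.31,0],[-0.147,-0.19,0.09],0.45],
  [[0,0.4,0],[-0.147,-0.18,0.12],0.45],
  [[0,0.5,0],[-0.145,-0.175,0.16],0.45],
])

```text
time: 17.48
eef_pos: [0.3612, 0.2158, 0.4032]
tcp_rot: [0.687, -0.173, 0.168, -0.685]
contact_force: [0.1, -1.1, -0.1]
opening: 0.451
```

Run:
```python
from h import *
st()
d([.36,.28,.40],-0.69);d([.40,.34,.36],-.69);d([.504,.3545,.24],-.69)
```

```text
t 17.48 p [0.3612 0.2158 0.4032] q [ 0.6874 -0.173   0.1678 -0.6851] F [ 0.1 -1.1 -0.1] op 0.451 j [ 2.960e-01 -3.740e-01  1.870e+00  1.000e-03  1.653e+00 -7.880e-01]
turn [0.0056, 0.2032, -0.006] shift [-0.0311, 0.0032, 0.0562] rows 1.6
turn [0.0056, 0.2032, -0.006] shift [-0.0235, 0.0428, 0.1282] rows 3.3
turn [0.0056, 0.2032, -0.006] shift [0.0624, 0.1619, 0.1902] rows 6.2
```

>>> jog_arm([
  [[0,0.1,0],[-0.031,0.003,0.04],0.45],
  [[0,0.2,0],[-0.031,0.003,0.06],0.45],
  [[0,0.203,0],[-0.027,0.02,0.1],0.45],
  [[0,0.203,0],[-0.024,0.043,0.128],0.45],
  [[0,0.203,0],[0,0.08,0.15],0.45],
  [[0,0.203,0],[0.03,0.12,0.17],0.45],
  [[0,0.203,0],[0.062,0.16,0.19],0.45],
  [[0,0.203,0],[0.062,0.16,0.19],0.45],
  [[0,0.203,0],[0.062,0.16,0.19],0.45],
])

```text
time: 18.23
eef_pos: [0.5036, 0.3526, 0.2308]
tcp_rot: [0.67, -0.246, 0.234, -0.66]
contact_force: [-1.1, -0.2, -1.5]
opening: 0.455
```

Run:
```python
from h import *
st()
d([.504,.3545,.056],-.69)
c=cam('wrist');save(c,'w11.png');np.savez('w11.npz',**c)
P=cloud(c);im=c['pixels']
m=(c['range_z']>0)&(P[...,2]>.06)&(P[...,2]<.1)&(im.max(-1)<95)&(P[...,0]>.42)&(P[...,0]<.6)&(P[...,1]>.3)&(P[...,1]<.42)&(P[...,2]<.1)
p=P[m];print(len(p),p.min(0),p.max(0),p.mean(0))
```

```text
t 18.23 p [0.5036 0.3526 0.2308] q [ 0.6704 -0.2457  0.2337 -0.6599] F [-1.1 -0.2 -1.5] op 0.455 j [ 0.445  0.152  1.695  0.002  1.317 -0.434]
turn [0.0197, -0.0018, -0.0109] shift [0.001, 0.1747, 0.0052] rows 4.2
1673 [0.45427094 0.32730556 0.08087502] [0.53869181 0.40150364 0.08813256] [0.49457125 0.36569791 0.08559094]
```

View pics/w11.png

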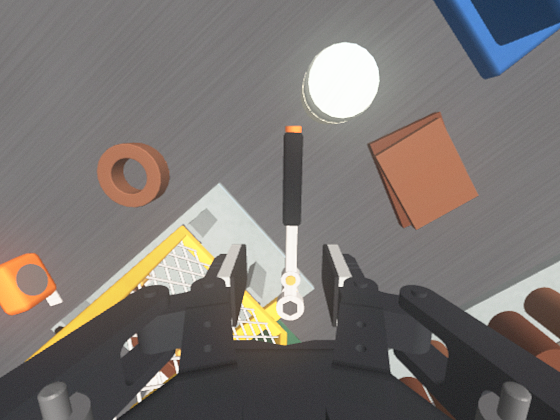

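>>> jog_arm([
  [[0.02,0,-0.01],[0.001,0.03,0.006],0.45],
  [[0.02,0,-0.01],[0.001,0.07,0.006],0.45],
  [[0.02,0,-0.01],[0.001,0.1,0.006],0.45],
  [[0.02,0,-0.01],[0.001,0.1,0.006],0.45],
  [[0.02,0,-0.01],[0.001,0.1,0.006],0.45],
])

```text
time: 18.7
eef_pos: [0.5045, 0.3564, 0.1336]
tcp_rot: [-0.665, 0.24, -0.239, 0.666]
contact_force: [0.1, 0.7, 0.8]
opening: 0.452
```

Run:
```python
from h import *
st()
d([.504,.3545,.056],-.69)
c=cam('wrist');save(c,'w12.png');np.savez('w12.npz',**c)
```

```text
t 18.7 p [0.5045 0.3564 0.1336] q [-0.6649  0.2399 -0.239   0.6658] F [0.1 0.7 0.8] op 0.452 j [ 0.45   0.233  1.786  0.002  1.123 -0.43 ]
turn [-0.0007, -0.001, -0.0016] shift [0.001, 0.0776, -0.0019] rows 1.9
```

View pics/w12.png

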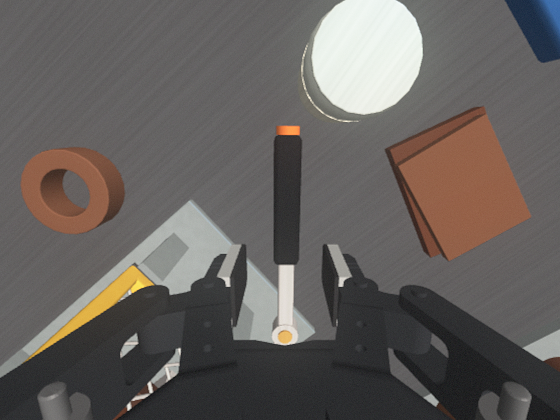

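>>> jog_arm([
  [[0,0,0],[0.001,0.03,0],0.45],
  [[0,0,0],[0.001,0.06,0],0.45],
  [[0,0,0],[0.001,0.077,0],0.45],
  [[0,0,0],[0.001,0.077,0],0.45],
  [[0,0,0],[0.001,0.077,0],0.45],
])

```text
time: 19.17
eef_pos: [0.5088, 0.3578, 0.062]
tcp_rot: [-0.663, 0.238, -0.241, 0.668]
contact_force: [0.8, -0.6, 0.4]
opening: 0.452
```

Run:
```python
from h import *
st()
b=np.array([.612,.2655]);p=ctrl.get_state()['eef_pos'][:2]-b;print(np.hypot(*p),np.degrees(np.arctan2(p[1],p[0])))
c=cam('wrist');save(c,'w13.png')
```

```text
t 19.17 p [0.5088 0.3578 0.062 ] q [-0.6626  0.2377 -0.2412  0.668 ] F [ 0.8 -0.6  0.4] op 0.452 j [ 0.449  0.323  1.819  0.002  0.991 -0.432]
0.1384258376520492 138.2049272195415
```

View pics/w13.png

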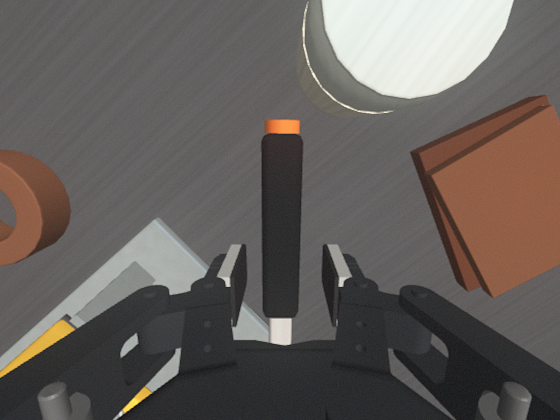

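>>> jog_arm([
  [[0,0,0],[0,0.004,0],0.45],
  [[0,0,0],[0,0.008,0],0.45],
  [[0,0,0],[0,0.008,0.004],0.45],
  [[0,0,0],[0,0.008,0.008],0.45],
  [[0,0,0],[0,0.008,0.01],0.45],
  [[0,0,0],[0,0.008,0.01],0.45],
])

```text
time: 19.72
eef_pos: [0.5162, 0.3661, 0.0553]
tcp_rot: [-0.662, 0.237, -0.242, 0.668]
contact_force: [0.6, -1.3, 0.7]
opening: 0.45
```

```bash
cat > arc.py <<'E'
from h import *
import sys
def arc(b,angs,rot=True):
    s=st();R0=R.from_quat(s['tcp_rot']).as_matrix()
    v=R0.T@(np.array([b[0],b[1],s['eef_pos'][2]])-s['eef_pos']);print('bolt in tool',v.round(4))
    for a in angs:
        r=R.from_rotvec([0,a,0]).as_matrix()
        p=v+r@(-v);print([[0,round(a,3),0],[round(p[0],4),0,round(p[2],4)]])
E
python3 - <<'E'
from arc import *
arc([.612,.2655],[.05,.1,.15,.2,.25,.3])
print(ctrl.get_state()['wrist_torque'])
E
```

```text
t 19.72 p [0.5162 0.3661 0.0553] q [-0.6623  0.2372 -0.2416  0.6684] F [ 0.6 -1.3  0.7] op 0.45 j [ 0.456  0.353  1.795  0.002  0.984 -0.425]
bolt in tool [ 0.1379  0.0002 -0.0165]
[[0, 0.05, 0], [np.float64(0.001), 0, np.float64(0.0069)]]
[[0, 0.1, 0], [np.float64(0.0023), 0, np.float64(0.0137)]]
[[0, 0.15, 0], [np.float64(0.004), 0, np.float64(0.0204)]]
[[0, 0.2, 0], [np.float64(0.006), 0, np.float64(0.0271)]]
[[0, 0.25, 0], [np.float64(0.0084), 0, np.float64(0.0336)]]
[[0, 0.3, 0], [np.float64(0.011), 0, np.float64(0.04)]]
[-0.14500885  0.13487728  0.02981068]
```

>>> jog_arm([
  [[0,0.03,0],[0.001,0,0.004],0.45],
  [[0,0.06,0],[0.001,0,0.008],0.45],
  [[0,0.1,0],[0.002,0,0.014],0.45],
  [[0,0.13,0],[0.003,0,0.018],0.45],
  [[0,0.16,0],[0.0045,0,0.022],0.45],
  [[0,0.2,0],[0.006,0,0.027],0.45],
  [[0,0.2,0],[0.006,0,0.027],0.45],
])

```text
time: 20.3
eef_pos: [0.538, 0.3834, 0.0553]
tcp_rot: [-0.635, 0.303, -0.306, 0.641]
contact_force: [-0.7, -0.8, 0.4]
opening: 0.454
```

Run:
```python
from arc import *
arc([.612,.2655],[.05,.1,.15,.2,.25,.3])
c=cam('wrist');save(c,'w14.png')
```

```text
t 20.3 p [0.538  0.3834 0.0553] q [-0.6347  0.3033 -0.3065  0.6412] F [-0.7 -0.8  0.4] op 0.454 j [ 0.465  0.407  1.722  0.003  1.003 -0.216]
bolt in tool [ 0.1382 -0.0002 -0.0165]
[[0, 0.05, 0], [np.float64(0.001), 0, np.float64(0.0069)]]
[[0, 0.1, 0], [np.float64(0.0023), 0, np.float64(0.0137)]]
[[0, 0.15, 0], [np.float64(0.004), 0, np.float64(0.0205)]]
[[0, 0.2, 0], [np.float64(0.006), 0, np.float64(0.0271)]]
[[0, 0.25, 0], [np.float64(0.0084), 0, np.float64(0.0337)]]
[[0, 0.3, 0], [np.float64(0.0111), 0, np.float64(0.0401)]]
```

View pics/w14.png

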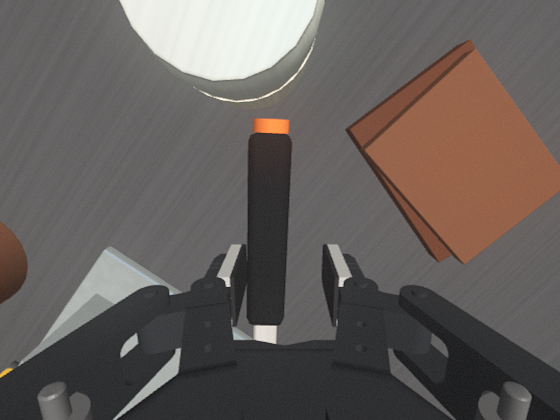

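>>> jog_arm([
  [[0,0.03,0],[0.001,0,0.004],0.45],
  [[0,0.06,0],[0.001,0,0.008],0.45],
  [[0,0.1,0],[0.002,0,0.014],0.45],
  [[0,0.13,0],[0.003,0,0.018],0.45],
  [[0,0.16,0],[0.0045,0,0.022],0.45],
  [[0,0.2,0],[0.006,0,0.027],0.45],
  [[0,0.2,0],[0.006,0,0.027],0.45],
])

```text
time: 20.93
eef_pos: [0.5627, 0.3959, 0.0552]
tcp_rot: [-0.601, 0.365, -0.368, 0.608]
contact_force: [-1.5, -0.5, -0.5]
opening: 0.449
```

Run:
```python
from arc import *
arc([.612,.2655],[.05,.1])
c=cam('wrist');save(c,'w15.png')
```

```text
t 20.93 p [0.5627 0.3959 0.0552] q [-0.6011  0.3654 -0.3677  0.6082] F [-1.5 -0.5 -0.5] op 0.449 j [ 0.465  0.459  1.649  0.003  1.023 -0.017]
bolt in tool [ 0.1384 -0.0005 -0.0166]
[[0, 0.05, 0], [np.float64(0.001), 0, np.float64(0.0069)]]
[[0, 0.1, 0], [np.float64(0.0023), 0, np.float64(0.0137)]]
```

View pics/w15.png

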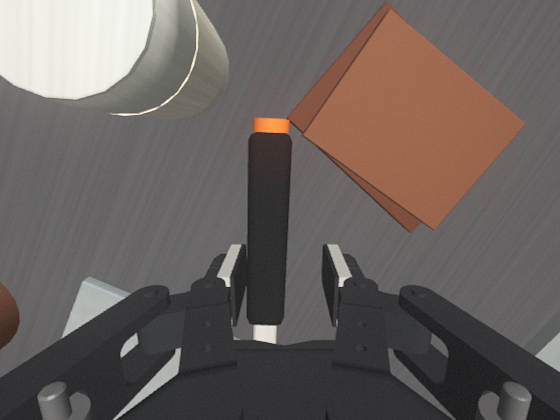

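>>> jog_arm([
  [[0,0.03,0],[0.001,0,0.004],0.45],
  [[0,0.06,0],[0.001,0,0.008],0.45],
  [[0,0.1,0],[0.002,0,0.014],0.45],
  [[0,0.1,0],[0.002,0,0.014],0.45],
])

```text
time: 21.32
eef_pos: [0.5748, 0.3998, 0.0548]
tcp_rot: [-0.584, 0.395, -0.396, 0.588]
contact_force: [-4.7, -2.4, 2.8]
opening: 0.45
```

Run:
```python
from arc import *
arc([.612,.2655],[.05,.1])
c=cam('wrist');save(c,'w16.png')
```

```text
t 21.32 p [0.5748 0.3998 0.0548] q [-0.5836  0.3953 -0.3962  0.5884] F [-4.7 -2.4  2.8] op 0.45 j [0.462 0.485 1.613 0.003 1.037 0.078]
bolt in tool [ 0.1385 -0.0005 -0.0157]
[[0, 0.05, 0], [np.float64(0.001), 0, np.float64(0.0069)]]
[[0, 0.1, 0], [np.float64(0.0023), 0, np.float64(0.0138)]]
```

View pics/w16.png

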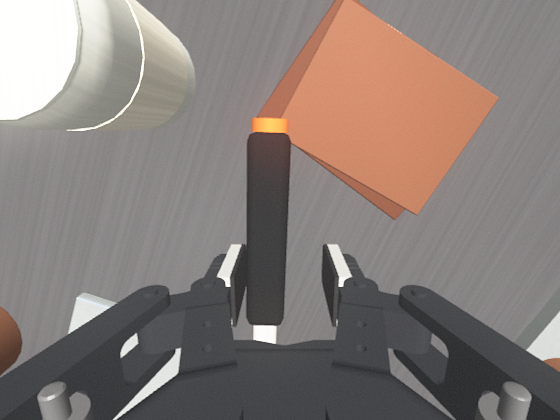

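Run:
```python
import numpy as np
from scipy.spatial.transform import Rotation as R
v=np.array([.1015,0,-.0157])
for a in (.05,.1,.15,.2,.25): print(a,(v-R.from_rotvec([0,a,0]).apply(v)).round(4))
```

```text
0.05 [0.0009 0.     0.0051]
0.1 [0.0021 0.     0.0101]
0.15 [0.0035 0.     0.015 ]
0.2 [0.0051 0.     0.0199]
0.25 [0.007  0.     0.0246]
```

>>> jog_arm([
  [[0,0.03,0],[0.0005,0,0.003],0.45],
  [[0,0.06,0],[0.001,0,0.006],0.45],
  [[0,0.1,0],[0.002,0,0.01],0.45],
  [[0,0.1,0],[0.002,0,0.01],0.45],
])

```text
time: 21.7
eef_pos: [0.5824, 0.4011, 0.0545]
tcp_rot: [-0.565, 0.425, -0.423, 0.567]
contact_force: [-7.5, -2.6, 3.2]
opening: 0.455
```

Run:
```python
from arc import *
arc([.612,.2655],[.05,.1])
c=cam('wrist');save(c,'w17.png')
c=cam('scene');save(c,'c17.png')
im=cv2.imread('pics/c17.png');cv2.imwrite('pics/c17z.png',cv2.resize(im[130:280,330:450],None,fx=4,fy=4,interpolation=cv2.INTER_CUBIC))
```

```text
t 21.7 p [0.5824 0.4011 0.0545] q [-0.5652  0.4247 -0.4233  0.5665] F [-7.5 -2.6  3.2] op 0.455 j [0.459 0.502 1.589 0.003 1.05  0.173]
bolt in tool [ 0.1384 -0.0004 -0.0097]
[[0, 0.05, 0], [np.float64(0.0007), 0, np.float64(0.0069)]]
[[0, 0.1, 0], [np.float64(0.0017), 0, np.float64(0.0138)]]
```

View pics/c17z.png

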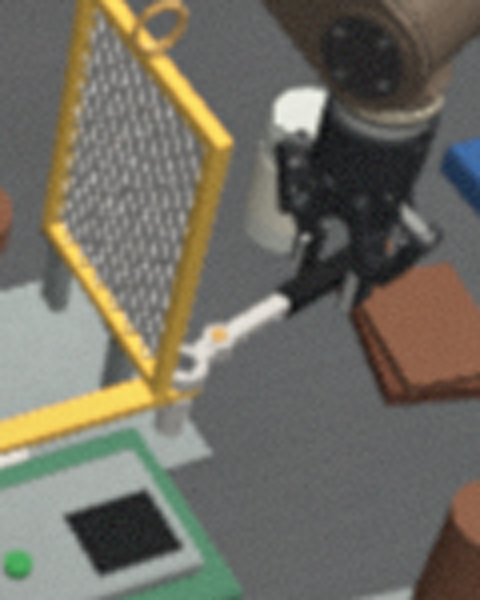

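View pics/w17.png

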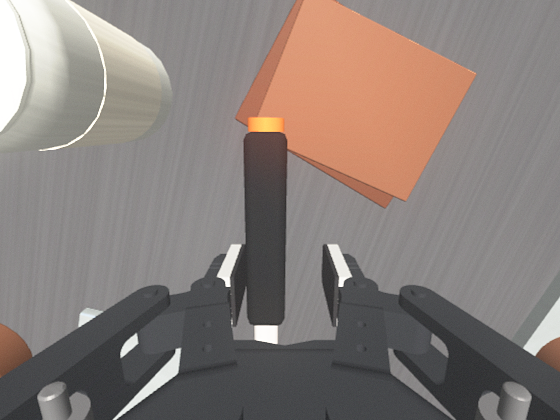

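>>> jog_arm([
  [[0,0.03,0],[0.0005,0,0.004],0.45],
  [[0,0.06,0],[0.001,0,0.008],0.45],
  [[0,0.1,0],[0.002,0,0.012],0.45],
  [[0,0.1,0],[0.002,0,0.013],0.45],
])

```text
time: 22.13
eef_pos: [0.5926, 0.4025, 0.0543]
tcp_rot: [0.546, -0.453, 0.449, -0.543]
contact_force: [-10.1, -1.6, 5.2]
opening: 0.452
```

Run:
```python
from arc import *
arc([.612,.2655],[.05,.1])
c=cam('wrist');save(c,'w18.png')
c=cam('scene');save(c,'c18.png')
im=cv2.imread('pics/c18.png');cv2.imwrite('pics/c18z.png',cv2.resize(im[130:280,330:450],None,fx=4,fy=4,interpolation=cv2.INTER_CUBIC))
```

```text
t 22.13 p [0.5926 0.4025 0.0543] q [ 0.5458 -0.4533  0.4491 -0.5432] F [-10.1  -1.6   5.2] op 0.452 j [0.454 0.524 1.559 0.004 1.065 0.265]
bolt in tool [ 0.1382 -0.0003 -0.0064]
[[0, 0.05, 0], [np.float64(0.0005), 0, np.float64(0.0069)]]
[[0, 0.1, 0], [np.float64(0.0013), 0, np.float64(0.0138)]]
```

View pics/c18z.png

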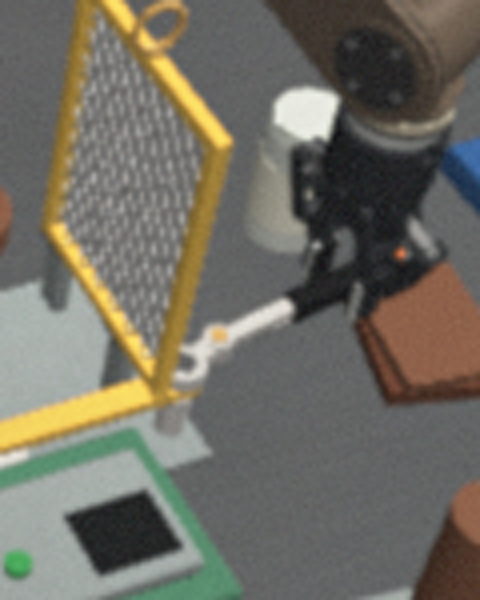

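View pics/w18.png

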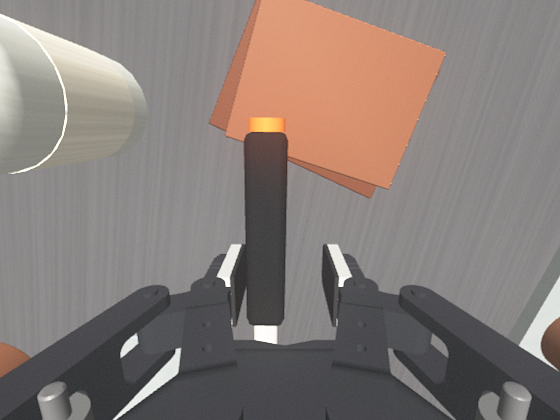

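>>> jog_arm([
  [[0,0.03,0],[0.0005,0,0.004],0.45],
  [[0,0.06,0],[0.001,0,0.008],0.45],
  [[0,0.1,0],[0.002,0,0.012],0.45],
  [[0,0.1,0],[0.002,0,0.013],0.45],
])

```text
time: 22.57
eef_pos: [0.6029, 0.4028, 0.0541]
tcp_rot: [0.525, -0.481, 0.474, -0.518]
contact_force: [-9.3, -2.4, 4.7]
opening: 0.45
```

>>> jog_arm([
  [[0,0,0],[0,0,-0.005],0.45],
  [[0,0,0],[0,0,-0.01],0.45],
  [[0,0,0],[0,-0.03,-0.01],0.5],
  [[0,0,0],[0,-0.07,-0.01],0.5],
  [[0,0,0],[0,-0.11,-0.01],0.5],
  [[0,0,0],[0,-0.15,-0.01],0.5],
  [[0,0,0],[0,-0.19,-0.01],0.5],
  [[0,0,0],[0,-0.22,-0.01],0.5],
  [[0,0,0],[0,-0.22,-0.01],0.5],
])

```text
time: 23.32
eef_pos: [0.5994, 0.4038, 0.286]
tcp_rot: [-0.519, 0.478, -0.476, 0.525]
contact_force: [0.3, -0.6, 2.6]
opening: 0.5
```

Run:
```python
from arc import *
arc([.612,.2655],[.05])
c=cam('wrist');save(c,'w19.png');np.savez('w19.npz',**c)
```

```text
t 23.32 p [0.5994 0.4038 0.286 ] q [-0.5189  0.4777 -0.4763  0.5251] F [ 0.3 -0.6  2.6] op 0.5 j [0.451 0.344 1.366 0.005 1.424 0.36 ]
bolt in tool [ 1.389e-01 -1.000e-03  1.000e-04]
[[0, 0.05, 0], [np.float64(0.0002), 0, np.float64(0.0069)]]
```

View pics/w19.png

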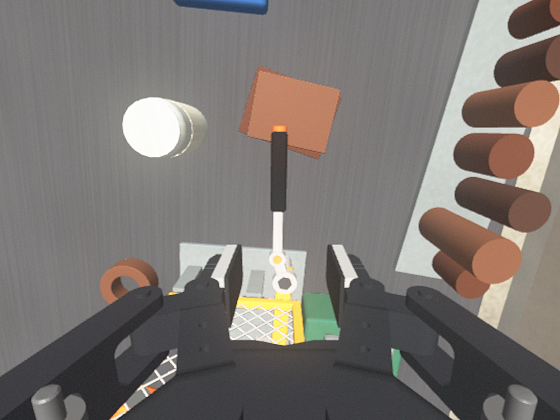

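Run:
```python
from h import *
c=dict(np.load('w19.npz'))
im=c['pixels'];cv2.imwrite('pics/w19z.png',cv2.resize(im[190:310,230:330],None,fx=6,fy=6,interpolation=cv2.INTER_CUBIC)[:590])
for u,v,z in [(285,284,.08),(277,259,.08),(280,131,.083),(278.5,208,.083)]: print(ray(c,u,v,z).round(4))
```

```text
[0.6137 0.263  0.08  ]
[0.5997 0.2991 0.08  ]
[0.5894 0.4651 0.083 ]
[0.5957 0.3705 0.083 ]
```

View pics/w19z.png

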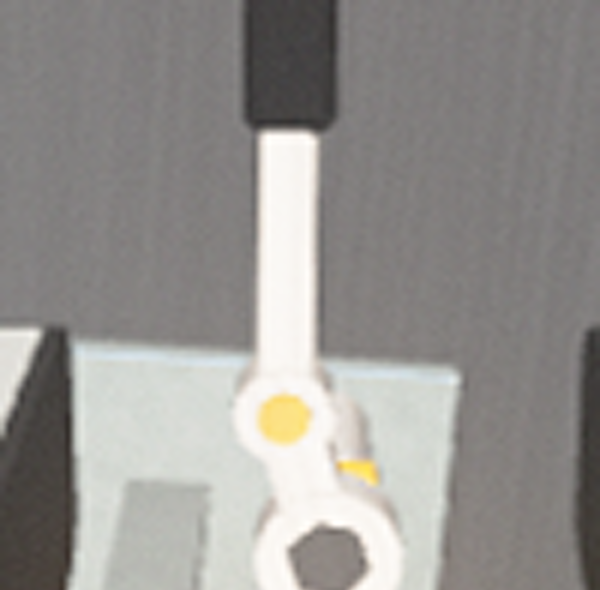

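Run:
```python
from h import *
for p in ([.55,.38,.43],[.42,.15,.43],[.40,-.2,.42]): d(p,-2.9)
```

```text
turn [0.0039, 1.4191, -0.0044] shift [0.0181, -0.1485, -0.0503] rows 11.4
turn [0.0039, 1.4191, -0.0044] shift [0.2355, -0.1496, -0.2004] rows 11.4
turn [0.0039, 1.4191, -0.0044] shift [0.5823, -0.1415, -0.2517] rows 15.6
```

>>> jog_arm([
  [[0,0,0],[0,-0.04,0],0.5],
  [[0,0,0],[0,-0.08,0],0.5],
  [[0,0.1,0],[0,-0.12,-0.02],0.7],
  [[0,0.2,0],[0.01,-0.15,-0.05],0.9],
  [[0,0.3,0],[0.03,-0.15,-0.08],1],
  [[0,0.42,0],[0.06,-0.15,-0.11],1],
  [[0,0.54,0],[0.09,-0.15,-0.14],1],
  [[0,0.66,0],[0.12,-0.15,-0.17],1],
  [[0,0.78,0],[0.16,-0.15,-0.19],1],
  [[0,0.9,0],[0.2,-0.15,-0.2],1],
])

```text
time: 24.2
eef_pos: [0.4158, 0.1896, 0.4294]
tcp_rot: [-0.261, 0.659, -0.655, 0.263]
contact_force: [1.3, -0.1, -0.3]
opening: 1.001
```

Run:
```python
from h import *
st()
for p in ([.42,.05,.43],[.40,-.2,.42]): d(p,-2.9)
```

```text
t 24.2 p [0.4158 0.1896 0.4294] q [-0.261   0.6586 -0.6551  0.2626] F [ 1.3 -0.1 -0.3] op 1.001 j [ 0.202 -0.29   1.762  0.005  1.668  1.015]
turn [0.0047, 0.517, -0.0028] shift [0.093, -0.0014, 0.1041] rows 4.1
turn [0.0047, 0.517, -0.0028] shift [0.2795, 0.0073, 0.2719] rows 9.4
```

>>> jog_arm([
  [[0,0.1,0],[0.03,0,0.03],1],
  [[0,0.2,0],[0.06,0,0.06],1],
  [[0,0.3,0],[0.09,0,0.09],1],
  [[0,0.4,0],[0.12,0,0.12],1],
  [[0,0.5,0],[0.15,0,0.15],1],
  [[0,0.517,0],[0.18,0,0.18],1],
  [[0,0.517,0],[0.21,0,0.21],1],
  [[0,0.517,0],[0.24,0,0.24],1],
  [[0,0.517,0],[0.27,0,0.26],1],
  [[0,0.517,0],[0.28,0,0.27],1],
])

```text
time: 25.03
eef_pos: [0.397, -0.2034, 0.4248]
tcp_rot: [-0.084, 0.704, -0.7, 0.083]
contact_force: [0.6, -0.0, 0.3]
opening: 1.004
```

Run:
```python
from h import *
st()
for n in ['scene','side','wrist']:
  c=cam(n);save(c,n+'20.png');np.savez(n+'20.npz',**c)
```

```text
t 25.03 p [ 0.397  -0.2034  0.4248] q [-0.0842  0.7039 -0.7004  0.0832] F [ 0.6 -0.   0.3] op 1.004 j [-0.703 -0.313  1.787  0.002  1.672  0.631]
```

View pics/wrist20.png

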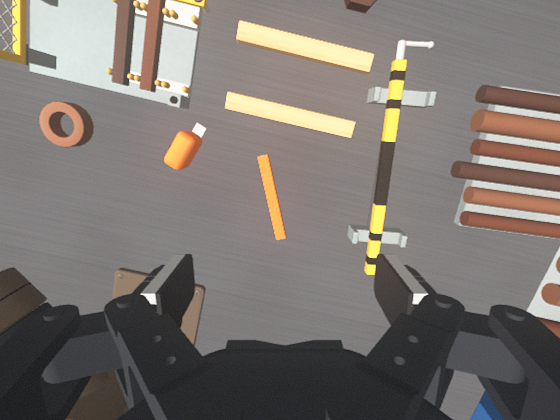

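View pics/side20.png

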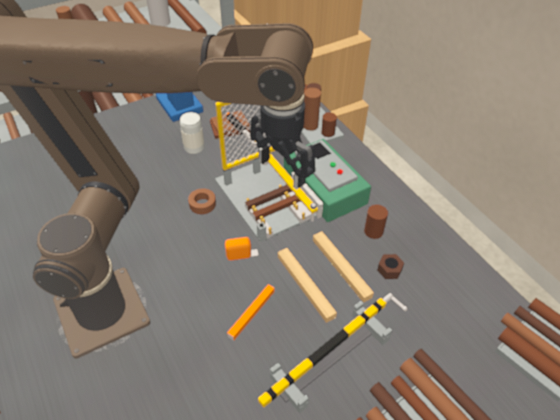

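```bash
cat > pole.py <<'E'
from h import *
def pole(c,zt=.050):
    im=c['pixels'];P=cloud(c);hsv=cv2.cvtColor(im,cv2.COLOR_BGR2HSV)
    y=(cv2.inRange(hsv,(20,150,120),(34,255,255))>0)&(P[...,1]<-.25)&(P[...,0]>.1)&(P[...,0]<.75)&(c['range_z']>0)&(P[...,2]>.02)
    vv,uu=np.nonzero(y);w=np.array([ray(c,u,v,zt) for u,v in zip(uu,vv)])
    l=cv2.fitLine(w[:,:2].astype(np.float32),cv2.DIST_HUBER,0,.001,.001).ravel();dr=l[:2]*np.sign(l[0]);ctr=l[2:]
    t=(w[:,:2]-ctr)@dr;q=(w[:,:2]-ctr)@np.array([-dr[1],dr[0]])
    m=abs(q)<.015
    t=np.sort(t[m]);lo,hi=t[2],t[-3]
    ts=np.linspace(lo,hi,500);gaps=np.diff(t);k=np.argsort(-gaps)[:3]
    print('heading',np.degrees(np.arctan2(dr[1],dr[0])).round(2),'len',(hi-lo).round(4))
    for i in sorted(k): print(' gap',(t[i]).round(4),t[i+1].round(4),'mid',(ctr+dr*(t[i]+t[i+1])/2).round(4),'len',(t[i+1]-t[i]).round(4))
    print(' end mid-based', (ctr+dr*((lo+hi)/2)).round(4),(ctr+dr*lo).round(4),(ctr+dr*hi).round(4))
    print(' z',np.median(P[y][:,2]).round(4))
E
python3 - <<'E'
from pole import *
for n in ['wrist20','scene20','side20','side0']:
    print(n);pole(dict(np.load(n+'.npz')))
E
```

```text
wrist20
heading 9.92 len 0.3754
 gap -0.0301 0.0843 mid [ 0.4218 -0.3713] len 0.1144
 gap 0.1396 0.1535 mid [ 0.5396 -0.3507] len 0.0139
 gap 0.1846 0.1989 mid [ 0.5841 -0.3429] len 0.0142
 end mid-based [ 0.4182 -0.3719] [ 0.2333 -0.4043] [ 0.6031 -0.3396]
 z 0.0496
scene20
heading 10.63 len 0.3831
 gap -0.1906 -0.1788 mid [ 0.262  -0.4113] len 0.0118
 gap -0.0724 0.0403 mid [ 0.4277 -0.3802] len 0.1127
 gap 0.1427 0.1551 mid [ 0.5898 -0.3497] len 0.0123
 end mid-based [ 0.4258 -0.3805] [ 0.2375 -0.4158] [ 0.614  -0.3452]
 z 0.0476
side20
heading 10.73 len 0.3892
 gap -0.1746 -0.1632 mid [ 0.2583 -0.4128] len 0.0114
 gap -0.1247 -0.114 mid [ 0.3071 -0.4036] len 0.0107
 gap -0.0547 0.0567 mid [ 0.4253 -0.3812] len 0.1114
 end mid-based [ 0.4177 -0.3826] [ 0.2265 -0.4188] [ 0.6089 -0.3464]
 z 0.0504
side0
heading 10.74 len 0.3892
 gap -0.1452 -0.1338 mid [ 0.2584 -0.4131] len 0.0114
 gap -0.0253 0.086 mid [ 0.4253 -0.3815] len 0.1113
 gap 0.1903 0.2009 mid [ 0.5876 -0.3507] len 0.0106
 end mid-based [ 0.4177 -0.3829] [ 0.2265 -0.4192] [ 0.6089 -0.3466]
 z 0.0502
```

Run:
```python
from h import *
st();d([.424,-.378,.16],.18-np.pi)
```

```text
t 25.18 p [ 0.398  -0.1999  0.4255] q [-0.0845  0.7046 -0.6995  0.0843] F [-0.   0.6  0.7] op 1.0 j [-0.697 -0.314  1.787  0.005  1.674  0.635]
turn [0.0072, 0.0592, -0.0004] shift [0.0171, 0.2642, 0.1811] rows 7.7
```

>>> jog_arm([
  [[0,0.03,0],[0.01,0.02,0.04],1],
  [[0,0.06,0],[0.017,0.05,0.08],1],
  [[0,0.06,0],[0.017,0.09,0.12],1],
  [[0,0.06,0],[0.017,0.13,0.15],1],
  [[0,0.06,0],[0.017,0.17,0.18],1],
  [[0,0.06,0],[0.017,0.21,0.181],1],
  [[0,0.06,0],[0.017,0.25,0.181],1],
  [[0,0.06,0],[0.017,0.264,0.181],1],
  [[0,0.06,0],[0.017,0.264,0.181],1],
  [[0,0.06,0],[0.017,0.264,0.181],1],
])

```text
time: 26.02
eef_pos: [0.423, -0.3745, 0.1559]
tcp_rot: [-0.066, 0.709, -0.699, 0.062]
contact_force: [-0.4, 0.3, -0.2]
opening: 0.999
```

Run:
```python
from pole import *
st();c=cam('wrist');save(c,'w21.png');pole(c);st()
d([.424,-.378,.024],.18-np.pi)
```

```text
t 26.02 p [ 0.423  -0.3745  0.1559] q [-0.0657  0.7094 -0.699   0.0621] F [-0.4  0.3 -0.2] op 0.999 j [-0.906  0.104  1.889  0.004  1.163  0.482]
heading 9.58 len 0.3172
 gap -0.1197 -0.1046 mid [ 0.3037 -0.4031] len 0.0151
 gap -0.0494 0.067 mid [ 0.423  -0.3829] len 0.1164
 gap 0.1223 0.1372 mid [ 0.5421 -0.3628] len 0.0149
 end mid-based [ 0.423  -0.3829] [ 0.2666 -0.4093] [ 0.5793 -0.3565]
 z 0.0522
t 26.07 p [ 0.4244 -0.3763  0.1596] q [-0.0645  0.7075 -0.7009  0.0634] F [ 0.5 -0.7  1.6] op 1.002 j [-0.906  0.101  1.885  0.004  1.164  0.482]
turn [0.0093, 0.001, 0.0007] shift [0.0006, 0.1356, 0.0029] rows 3.3
```

View pics/w21.png

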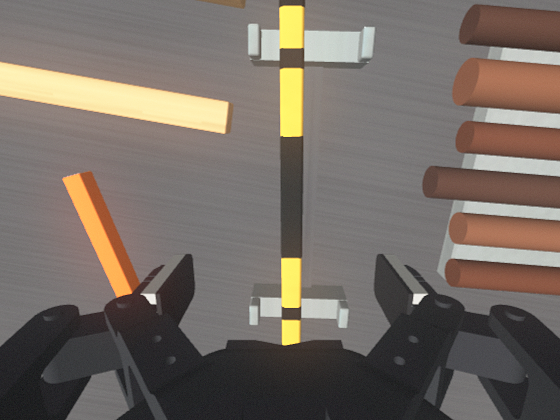

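Run:
```python
from h import *
c=cam('wrist');s=st()
for u,v in [(256,42),(368,42),(256,310),(343,313),(260,45),(365,45)]: print((u,v),ray(c,u,v,.047).round(4))
a=(ray(c,256,42,.047)+ray(c,368,42,.047))/2;b=(ray(c,256,310,.047)+ray(c,343,313,.047))/2
print(a,b,(a+b)/2,np.degrees(np.arctan2(*(a-b)[[1,0]])),np.linalg.norm(a-b))
d([.423,-.3825,.022],np.radians(9.9)-np.pi)
```

```text
t 26.12 p [ 0.4254 -0.3777  0.1623] q [-0.0635  0.706  -0.7025  0.0643] F [-0.1 -0.7  0.8] op 1.004 j [-0.906  0.099  1.882  0.004  1.164  0.482]
(256, 42) [ 0.5514 -0.3287  0.047 ]
(368, 42) [ 0.5679 -0.4208  0.047 ]
(256, 310) [ 0.2984 -0.3685  0.047 ]
(343, 313) [ 0.312  -0.4597  0.047 ]
(260, 45) [ 0.5497 -0.3323  0.047 ]
(365, 45) [ 0.5653 -0.4189  0.047 ]
[ 0.55964821 -0.37471543  0.047     ] [ 0.30519728 -0.41409146  0.047     ] [ 0.43242275 -0.39440345  0.047     ] 8.796689645558585 0.2574796081292607
turn [0.0049, 0.0081, -0.0016] shift [0.0034, 0.1402, 0.005] rows 3.4
```

>>> jog_arm([
  [[0.005,0.008,0],[0.002,0.03,0.005],1],
  [[0.005,0.008,0],[0.002,0.07,0.005],1],
  [[0.005,0.008,0],[0.002,0.1,0.005],1],
  [[0.005,0.008,0],[0.002,0.13,0.005],1],
  [[0.005,0.008,0],[0.002,0.139,0.005],1],
  [[0.005,0.008,0],[0.002,0.139,0.005],1],
  [[0.005,0.008,0],[0.002,0.139,0.005],1],
])

```text
time: 26.7
eef_pos: [0.4261, -0.3838, 0.0262]
tcp_rot: [0.06, -0.703, 0.706, -0.063]
contact_force: [-0.6, -0.4, 1.2]
opening: 0.997
```

>>> jog_arm([
  [[0,0,0],[0,0,0],0],
  [[0,0,0],[0,0,0],0],
  [[0,0,0],[0,0,0],0],
  [[0,0,0],[0,0,0],0],
  [[0,0,0],[0,0,0],0],
  [[0,0,0],[0,0,0],0],
  [[0,0,0],[0,0,0],0],
  [[0,0,0],[0,0,0],0],
  [[0,0,0],[0,0,0],0],
], force=110)

```text
time: 27.45
eef_pos: [0.4276, -0.3862, 0.0322]
tcp_rot: [0.06, -0.702, 0.707, -0.063]
contact_force: [-7.0, 2.7, 23.8]
opening: 0.009
```

Run:
```python
from pole import *
st();c=cam('wrist');save(c,'w22.png')
```

```text
t 27.45 p [ 0.4276 -0.3862  0.0322] q [ 0.06   -0.7018  0.707  -0.0634] F [-7.   2.7 23.8] op 0.009 j [-0.911  0.278  1.943 -0.     0.912  0.485]
```

View pics/w22.png

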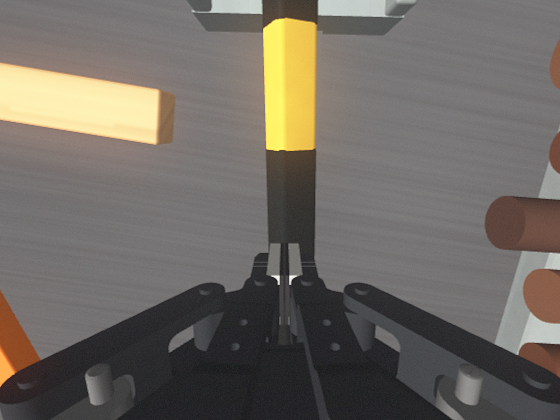

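Run:
```python
from h import *
for n in ('side','scene'):
    c=cam(n);im=c['pixels'];s=ctrl.get_state();u=proj(c,s['eef_pos'])[0].astype(int);print(u)
    x0=max(u[0]-90,0);y0=max(u[1]-70,0)
    cv2.imwrite(f'pics/{n}23.png',cv2.resize(im[y0:y0+140,x0:x0+180],None,fx=4,fy=4,interpolation=cv2.INTER_CUBIC))
```

```text
[330 351]
[132 244]
```

View pics/side23.png

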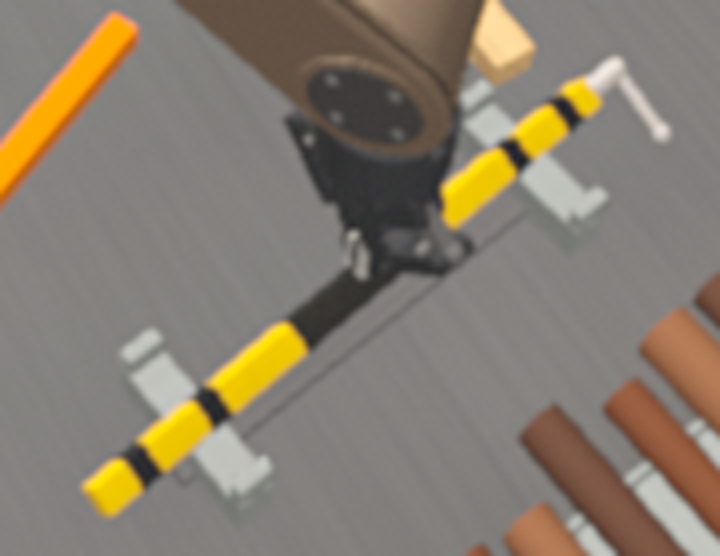

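View pics/scene23.png

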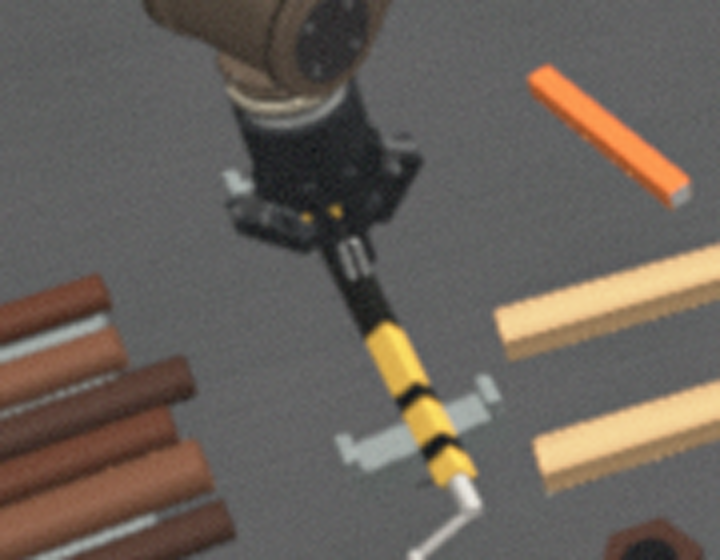

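Run:
```python
from h import *
s=st();c=cam('wrist');P=cloud(c);R0=R.from_quat(s['tcp_rot']).as_matrix()
for v in (60,120,180,220,245,255,265,280,300,330):
    print(v,[(u,P[v,u].round(3).tolist(),((P[v,u]-s['eef_pos'])@R0).round(3).tolist()) for u in (275,283,292,305)])
im=c['pixels'];cv2.imwrite('pics/w24.png',cv2.resize(im[150:360,210:370],None,fx=3.5,fy=2.8,interpolation=cv2.INTER_CUBIC))
```

```text
t 27.6 p [ 0.4276 -0.3867  0.0324] q [ 0.0596 -0.7013  0.7076 -0.0636] F [-7.4  5.3 23.5] op 0.009 j [-0.911  0.277  1.943 -0.     0.911  0.485]
60 [(275, [0.519, -0.367, 0.056], [-0.093, -0.023, -0.003]), (283, [0.519, -0.37, 0.056], [-0.093, -0.023, 0.0]), (292, [0.52, -0.374, 0.057], [-0.093, -0.024, 0.004]), (305, [0.522, -0.38, 0.053], [-0.094, -0.02, 0.01])]
120 [(275, [0.494, -0.371, 0.053], [-0.068, -0.021, -0.004]), (283, [0.494, -0.375, 0.058], [-0.068, -0.025, 0.0]), (292, [0.495, -0.379, 0.056], [-0.068, -0.023, 0.004]), (305, [0.496, -0.385, 0.053], [-0.068, -0.02, 0.01])]
180 [(275, [0.466, -0.376, 0.054], [-0.04, -0.021, -0.004]), (283, [0.467, -0.379, 0.057], [-0.04, -0.025, 0.0]), (292, [0.468, -0.384, 0.056], [-0.04, -0.024, 0.004]), (305, [0.469, -0.39, 0.054], [-0.04, -0.021, 0.011])]
220 [(275, [0.446, -0.379, 0.053], [-0.019, -0.021, -0.004]), (283, [0.447, -0.383, 0.056], [-0.02, -0.024, -0.0]), (292, [0.448, -0.387, 0.056], [-0.02, -0.023, 0.004]), (305, [0.448, -0.394, 0.052], [-0.019, -0.019, 0.011])]
245 [(275, [0.436, -0.381, 0.064], [-0.01, -0.031, -0.004
[... 594 characters left out ...]
0.006, -0.045, 0.01])]
280 [(275, [0.437, -0.382, 0.1], [-0.011, -0.067, -0.003]), (283, [0.416, -0.388, 0.058], [0.012, -0.026, -0.0]), (292, [0.438, -0.388, 0.099], [-0.01, -0.067, 0.003]), (305, [0.441, -0.392, 0.104], [-0.013, -0.071, 0.008])]
300 [(275, [0.435, -0.382, 0.109], [-0.008, -0.076, -0.003]), (283, [0.404, -0.391, 0.058], [0.024, -0.025, -0.0]), (292, [0.436, -0.388, 0.109], [-0.008, -0.077, 0.003]), (305, [0.439, -0.391, 0.113], [-0.011, -0.081, 0.007])]
330 [(275, [0.42, -0.384, 0.105], [0.007, -0.073, -0.003]), (283, [0.386, -0.394, 0.058], [0.042, -0.026, -0.0]), (292, [0.421, -0.391, 0.105], [0.007, -0.073, 0.003]), (305, [0.444, -0.389, 0.135], [-0.016, -0.103, 0.006])]
```

View pics/w24.png

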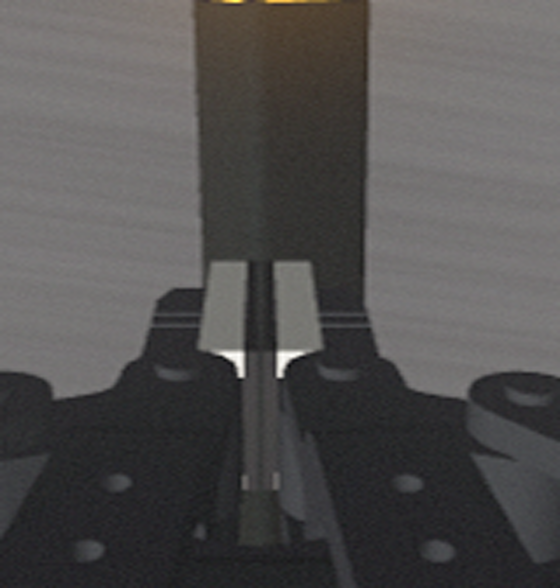

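>>> jog_arm([
  [[0,0,0],[0,0,0],0.5],
  [[0,0,0],[0,0,0],1],
  [[0,0,0],[0,0,0],1],
  [[0,0,0],[0,-0.01,0],1],
  [[0,0,0],[0,-0.03,0],1],
  [[0,0,0],[0,-0.07,0],1],
  [[0,0,0],[0,-0.1,0],1],
  [[0,0,0],[0,-0.12,0],1],
  [[0,0,0],[0,-0.12,0],1],
  [[0,0,0],[0,-0.12,0],1],
])

```text
time: 28.48
eef_pos: [0.4273, -0.3861, 0.1535]
tcp_rot: [0.059, -0.701, 0.708, -0.064]
contact_force: [0.2, -0.1, -0.3]
opening: 1.002
```

Run:
```python
from pole import *
st();c=cam('wrist');save(c,'w25.png');np.savez('w25.npz',**c);pole(c)
P=cloud(c)
for v in (60,120,180,220): print(v,[P[v,u].round(3).tolist() for u in range(276,312,4)])
c=cam('side');save(c,'s25.png');im=c['pixels'];cv2.imwrite('pics/s25z.png',cv2.resize(im[280:420,240:420],None,fx=4,fy=4,interpolation=cv2.INTER_CUBIC))
st()
```

```text
t 28.48 p [ 0.4273 -0.3861  0.1535] q [ 0.0592 -0.7006  0.7082 -0.064 ] F [ 0.2 -0.1 -0.3] op 1.002 j [-0.911  0.115  1.882 -0.     1.132  0.485]
heading 9.63 len 0.3108
 gap -0.0956 -0.0803 mid [ 0.3046 -0.4106] len 0.0153
 gap -0.0248 0.0914 mid [ 0.4242 -0.3903] len 0.1162
 gap 0.1466 0.1616 mid [ 0.5433 -0.3701] len 0.015
 end mid-based [ 0.4275 -0.3898] [ 0.2743 -0.4158] [ 0.5807 -0.3638]
 z 0.052
60 [[0.543, -0.361, 0.053], [0.543, -0.364, 0.053], [0.544, -0.367, 0.052], [0.544, -0.37, 0.053], [0.549, -0.374, 0.033], [0.55, -0.377, 0.032], [0.55, -0.381, 0.033], [0.551, -0.384, 0.032], [0.552, -0.387, 0.033]]
120 [[0.496, -0.369, 0.053], [0.497, -0.372, 0.052], [0.498, -0.375, 0.051], [0.498, -0.379, 0.052], [0.5, -0.384, 0.008], [0.501, -0.387, 0.009], [0.502, -0.391, 0.008], [0.503, -0.396, 0.003], [0.503, -0.4, 0.004]]
180 [[0.446, -0.377, 0.054], [0.446, -0.381, 0.052], [0.447, -0.384, 0.053], [0.447, -0.388, 0.053], [0.441, -0.394, 0.009], [0.442, -0.398, 0.008], [0.442, -0.403, 0.008], [0.442, -0.407, 0.003], [0.443, -0.412, 0.002]]
220 [[0.409, -0.383, 0.053], [0.409, -0.387, 0.053], [0.409, -0.391, 0.052], [0.41, -0.394, 0.053], [0.398, -0.402, 0.009], [0.399, -0.406, 0.008], [0.398, -0.411, 0.003], [0.398, -0.416, 0.002], [0.399, -0.42, 0.002]]
t 28.58 p [ 0.4261 -0.3846  0.1504] q [ 0.0603 -0.7023  0.7065 -0.0629] F [-0.8  0.2 -0.9] op 1.001 j [-0.911  0.117  1.885 -0.     1.132  0.485]
```

View pics/w25.png

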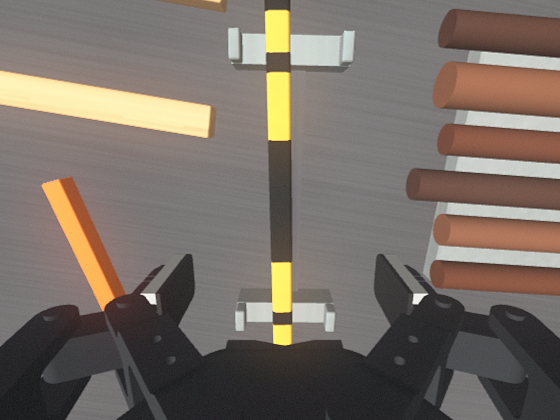

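View pics/s25z.png

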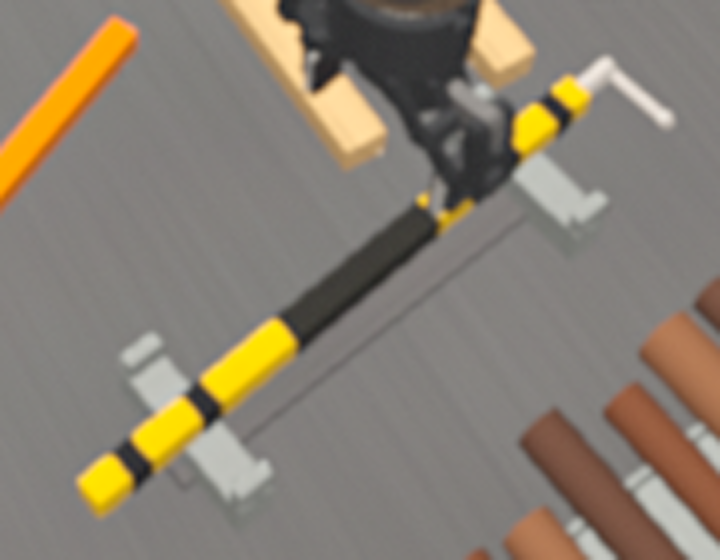

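Run:
```python
from h import *
st();d([.4245,-.389,.015],np.radians(9.8)-np.pi)
```

```text
t 28.58 p [ 0.4261 -0.3846  0.1504] q [ 0.0603 -0.7023  0.7065 -0.0629] F [-0.8  0.2 -0.9] op 1.001 j [-0.911  0.117  1.885 -0.     1.132  0.485]
turn [-0.0063, 0.0034, -0.0032] shift [0.0028, 0.1355, 0.0032] rows 3.2
```

>>> jog_arm([
  [[-0.006,0.003,-0.003],[0.003,0.03,0.003],1],
  [[-0.006,0.003,-0.003],[0.003,0.07,0.003],1],
  [[-0.006,0.003,-0.003],[0.003,0.1,0.003],1],
  [[-0.006,0.003,-0.003],[0.003,0.125,0.003],1],
  [[-0.006,0.003,-0.003],[0.003,0.135,0.003],1],
  [[-0.006,0.003,-0.003],[0.003,0.135,0.003],1],
  [[-0.006,0.003,-0.003],[0.003,0.135,0.003],1],
  [[-0.006,0.003,-0.003],[0.003,0.135,0.003],1],
])

```text
time: 29.25
eef_pos: [0.425, -0.3898, 0.0168]
tcp_rot: [0.06, -0.704, 0.705, -0.061]
contact_force: [0.6, -0.3, -0.2]
opening: 1.0
```

Run:
```python
from h import *
st();d([.4245,-.389,.015],np.radians(9.8)-np.pi)
c=cam('wrist');save(c,'w26.png')
```

```text
t 29.25 p [ 0.425  -0.3898  0.0168] q [ 0.06   -0.7037  0.7053 -0.0611] F [ 0.6 -0.3 -0.2] op 1.0 j [-0.918  0.306  1.941  0.     0.892  0.481]
turn [-0.0023, 0.0004, -0.0013] shift [0.0003, 0.0018, -0.0009] rows 0.0
```

View pics/w26.png

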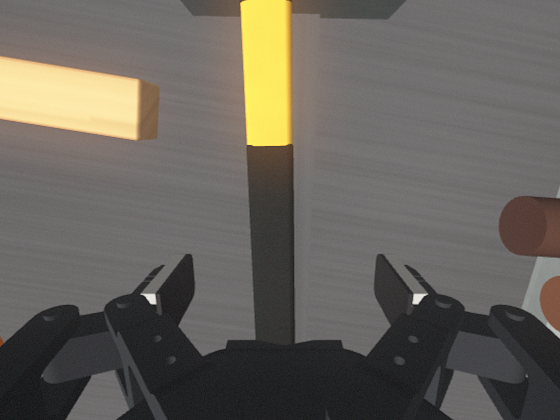

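>>> jog_arm([
  [[0,0.01,0],[0,0.001,-0.003],1],
  [[0,0.01,0],[0,0.002,-0.006],1],
  [[0,0.01,0],[0,0.002,-0.006],1],
  [[0,0.01,0],[0,0.002,-0.006],0.5],
  [[0,0.01,0],[0,0.002,-0.006],0.3],
  [[0,0.01,0],[0,0.002,-0.006],0.3],
  [[0,0.01,0],[0,0.002,-0.006],0.3],
  [[0,0.01,0],[0,0.002,-0.006],0.3],
], force=40)

```text
time: 29.97
eef_pos: [0.4242, -0.3842, 0.0153]
tcp_rot: [0.056, -0.704, 0.706, -0.058]
contact_force: [1.2, 0.5, 0.5]
opening: 0.31
```

Run:
```python
from h import *
st()
c=cam('wrist');save(c,'w27.png')
```

```text
t 29.97 p [ 0.4242 -0.3842  0.0153] q [ 0.0563 -0.7037  0.7059 -0.0577] F [1.2 0.5 0.5] op 0.31 j [-0.913  0.3    1.953  0.     0.885  0.496]
```

View pics/w27.png

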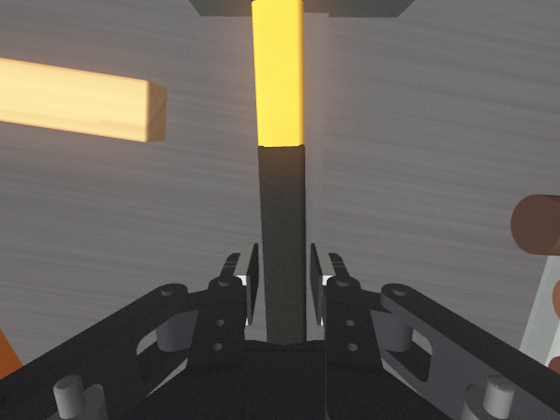

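>>> jog_arm([
  [[0,0,0],[0,0,0],0],
  [[0,0,0],[0,0,0],0],
  [[0,0,0],[0,0,0],0],
  [[0,0,0],[0,0,0],0],
  [[0,0,0],[0,0,0],0],
], force=60)

```text
time: 30.43
eef_pos: [0.4243, -0.3845, 0.0156]
tcp_rot: [0.056, -0.704, 0.706, -0.058]
contact_force: [0.5, 0.2, 2.5]
opening: 0.214
```

>>> jog_arm([
  [[0,0,0],[0,0,0],0],
  [[0,0,0],[0,0,0],0],
  [[0,0,0],[0,0,0],0],
], force=115)

```text
time: 30.68
eef_pos: [0.4245, -0.3847, 0.0158]
tcp_rot: [0.056, -0.703, 0.706, -0.058]
contact_force: [0.3, 0.1, 3.5]
opening: 0.191
```

Run:
```python
from h import *
s=st();c=cam('wrist');save(c,'w28.png');P=cloud(c);R0=R.from_quat(s['tcp_rot']).as_matrix()
for v in (60,120,180,230):
    print(v,[((P[v,u]-s['eef_pos'])@R0).round(3).tolist() for u in range(266,306,6)])
```

```text
t 30.68 p [ 0.4245 -0.3847  0.0158] q [ 0.056  -0.7034  0.7062 -0.0579] F [0.3 0.1 3.5] op 0.191 j [-0.913  0.299  1.952  0.     0.885  0.496]
60 [[-0.091, -0.036, -0.007], [-0.09, -0.037, -0.004], [-0.091, -0.036, -0.002], [-0.091, -0.036, 0.001], [-0.091, -0.035, 0.003], [-0.091, -0.036, 0.005], [-0.091, -0.036, 0.008]]
120 [[-0.068, -0.036, -0.007], [-0.068, -0.035, -0.005], [-0.068, -0.037, -0.002], [-0.068, -0.037, 0.001], [-0.068, -0.036, 0.003], [-0.068, -0.036, 0.006], [-0.068, -0.035, 0.008]]
180 [[-0.043, -0.038, -0.007], [-0.042, -0.037, -0.005], [-0.043, -0.038, -0.002], [-0.043, -0.037, 0.0], [-0.042, -0.036, 0.003], [-0.043, -0.037, 0.006], [-0.042, -0.035, 0.008]]
230 [[-0.019, -0.037, -0.008], [-0.02, -0.037, -0.005], [-0.02, -0.038, -0.002], [-0.02, -0.038, 0.0], [-0.019, -0.037, 0.003], [-0.019, -0.037, 0.006], [-0.019, -0.035, 0.009]]
```

View pics/w28.png

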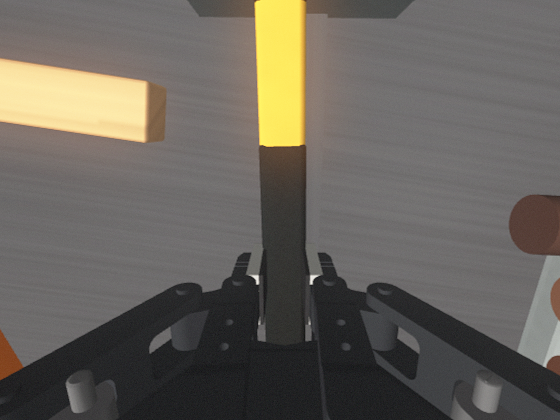

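>>> jog_arm([
  [[0,0,0],[0,-0.01,0],0],
  [[0,0,0],[0,-0.03,0],0],
  [[0,0,0],[0,-0.06,0],0],
  [[0,0,0],[0,-0.1,0],0],
  [[0,0,0],[0,-0.14,0],0],
  [[0,0,0],[0,-0.18,0],0],
  [[0,0,0],[0,-0.22,0],0],
  [[0,0,0],[0,-0.25,0],0],
  [[0,0,0],[0,-0.25,0],0],
  [[0,0,0],[0,-0.25,0],0],
])

```text
time: 31.57
eef_pos: [0.4241, -0.3841, 0.2678]
tcp_rot: [0.055, -0.702, 0.707, -0.059]
contact_force: [-0.8, 0.1, -3.8]
opening: 0.196
```

Run:
```python
from h import *
s=st();c=cam('wrist');save(c,'w29.png');np.savez('w29.npz',**c);P=cloud(c);R0=R.from_quat(s['tcp_rot']).as_matrix()
for v in range(10,240,25):
    print(v,[((P[v,u]-s['eef_pos'])@R0).round(3).tolist() for u in (278,284,290)])
```

```text
t 31.57 p [ 0.4241 -0.3841  0.2678] q [ 0.0554 -0.7023  0.7073 -0.0587] F [-0.8  0.1 -3.8] op 0.196 j [-0.913  0.014  1.774 -0.     1.344  0.496]
10 [[-0.108, -0.037, -0.002], [-0.108, -0.036, 0.001], [-0.108, -0.037, 0.003]]
35 [[-0.1, -0.036, -0.002], [-0.099, -0.037, 0.001], [-0.099, -0.037, 0.003]]
60 [[-0.09, -0.037, -0.002], [-0.091, -0.037, 0.001], [-0.09, -0.037, 0.003]]
85 [[-0.081, -0.036, -0.002], [-0.081, -0.037, 0.001], [-0.081, -0.036, 0.003]]
110 [[-0.072, -0.037, -0.002], [-0.072, -0.036, 0.001], [-0.072, -0.037, 0.003]]
135 [[-0.062, -0.037, -0.002], [-0.062, -0.035, 0.001], [-0.062, -0.037, 0.003]]
160 [[-0.051, -0.035, -0.002], [-0.051, -0.037, 0.001], [-0.051, -0.036, 0.003]]
185 [[-0.04, -0.036, -0.002], [-0.04, -0.036, 0.001], [-0.04, -0.036, 0.003]]
210 [[-0.029, -0.036, -0.002], [-0.029, -0.036, 0.0], [-0.029, -0.036, 0.003]]
235 [[-0.017, -0.037, -0.002], [-0.017, -0.037, 0.0], [-0.017, -0.036, 0.003]]
```

View pics/w29.png

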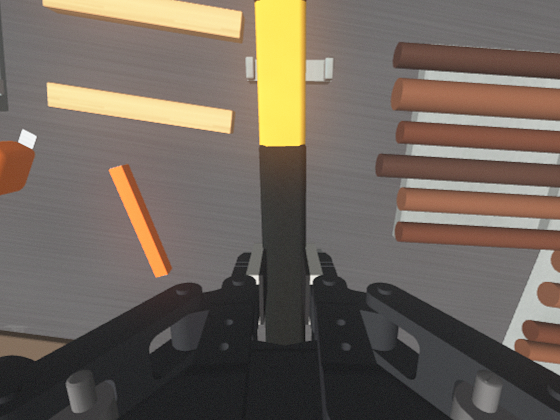

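Run:
```python
from h import *
for n in ('scene','side'):
    c=cam(n);np.savez(n+'30.npz',**c);im=c['pixels']
    u=proj(c,[.552,.23,.335])[0].astype(int);print(n,u)
    cv2.imwrite(f'pics/{n}30e.png',cv2.resize(im[u[1]-25:u[1]+35,u[0]-35:u[0]+35],None,fx=8,fy=8,interpolation=cv2.INTER_CUBIC))
    print(u[0]-35,u[1]-25)
```

```text
scene [366 137]
331 112
side [248  88]
213 63
```

View pics/scene30e.png

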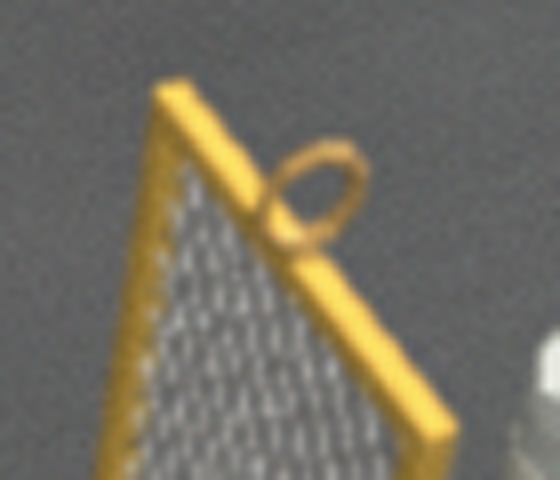

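View pics/side30e.png

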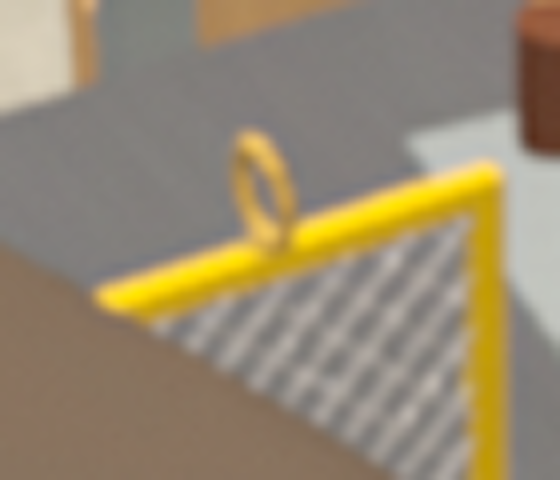

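```bash
cat >> h.py <<'E'
def tri(obs):
    A=np.zeros((3,3));b=np.zeros(3)
    for c,u,v in obs:
        o=c['T'][:3,3];dd=c['T'][:3,:3]@np.array([(u-c['cx'])/c['fx'],-(v-c['cy'])/c['fy'],-1]);dd/=np.linalg.norm(dd)
        M=np.eye(3)-np.outer(dd,dd);A+=M;b+=M@o
    X=np.linalg.solve(A,b);return X,[(proj(c,X)[0]-[u,v]).round(2).tolist() for c,u,v in obs]
E
python3 - <<'E'
from h import *
a=dict(np.load('scene30.npz'));b=dict(np.load('side30.npz'))
print(tri([(a,370.0,136.0),(b,245.6,86.4)]))
# also guard top corners: scene(left corner top, right), side
print('corner near',tri([(a,331+172/8,112+88/8),(b,213+105/8,63+295/8)]))
print('corner far',tri([(a,331+445/8,112+428/8),(b,213+490/8,63+170/8)]))
E
```

```text
(array([0.54956086, 0.2408082 , 0.33484887]), [[0.22, -0.32], [0.19, 0.31]])
corner near (array([0.48267574, 0.22541314, 0.32781676]), [[-0.32, 0.46], [-0.29, -0.47]])
corner far (array([0.63764042, 0.2426745 , 0.31132357]), [[0.07, -0.09], [0.05, 0.09]])
```

Run:
```python
from h import *
st()
for p in ([.44,-.2,.33],[.45,-.12,.33],[.475,-.06,.312]): d(p,-np.pi/2+.0107)
```

```text
t 31.72 p [ 0.4227 -0.3824  0.2624] q [-0.0572  0.7051 -0.7045  0.0567] F [-0.1  0.2 -2.3] op 0.195 j [-0.913  0.018  1.78  -0.     1.344  0.496]
turn [0.0012, -1.4202, -0.0002] shift [-0.0464, -0.0674, -0.1773] rows 11.4
turn [0.0012, -1.4202, -0.0002] shift [-0.0691, -0.0674, -0.2546] rows 11.4
turn [0.0012, -1.4202, -0.0002] shift [-0.1034, -0.0493, -0.3098] rows 11.4
```

>>> jog_arm([
  [[0,-0.05,0],[-0.003,-0.02,-0.01],0],
  [[0,-0.15,0],[-0.01,-0.04,-0.03],0],
  [[0,-0.25,0],[-0.015,-0.06,-0.05],0],
  [[0,-0.36,0],[-0.02,-0.067,-0.07],0],
  [[0,-0.47,0],[-0.025,-0.067,-0.09],0],
  [[0,-0.58,0],[-0.03,-0.067,-0.11],0],
  [[0,-0.69,0],[-0.035,-0.067,-0.13],0],
  [[0,-0.8,0],[-0.04,-0.067,-0.15],0],
  [[0,-0.9,0],[-0.045,-0.067,-0.17],0],
  [[0,-1.0,0],[-0.046,-0.067,-0.177],0],
])

```text
time: 32.55
eef_pos: [0.439, -0.1974, 0.3265]
tcp_rot: [-0.39, 0.592, -0.587, 0.39]
contact_force: [-1.0, -0.7, -1.9]
opening: 0.192
```

Run:
```python
from h import *
st()
for p in ([.45,-.12,.33],[.47,-.06,.312]): d(p,-np.pi/2+.0107)
```

```text
t 32.55 p [ 0.439  -0.1974  0.3265] q [-0.3903  0.5924 -0.5873  0.3896] F [-1.  -0.7 -1.9] op 0.192 j [-0.635 -0.217  1.883  0.002  1.483 -0.232]
turn [0.0058, -0.4133, -0.0044] shift [-0.0755, -0.0031, -0.0203] rows 3.3
turn [0.0058, -0.4133, -0.0044] shift [-0.1385, 0.0151, -0.0252] rows 3.4
```

>>> jog_arm([
  [[0,-0.08,0],[-0.02,0,-0.005],0],
  [[0,-0.18,0],[-0.04,0,-0.01],0],
  [[0,-0.28,0],[-0.06,0,-0.015],0],
  [[0,-0.36,0],[-0.08,0,-0.02],0],
  [[0,-0.41,0],[-0.1,0.005,-0.022],0],
  [[0,-0.413,0],[-0.12,0.01,-0.024],0],
  [[0,-0.413,0],[-0.135,0.015,-0.025],0],
  [[0,-0.413,0],[-0.138,0.015,-0.025],0],
  [[0,-0.413,0],[-0.138,0.015,-0.025],0],
])

```text
time: 33.3
eef_pos: [0.4692, -0.0597, 0.3095]
tcp_rot: [0.504, -0.501, 0.493, -0.502]
contact_force: [-0.8, -0.3, -2.8]
opening: 0.194
```

Run:
```python
from h import *
st()
for n in ('scene','side','wrist'):
    c=cam(n);np.savez(n+'31.npz',**c);save(c,n+'31.png')
st()
```

```text
t 33.3 p [ 0.4692 -0.0597  0.3095] q [ 0.5037 -0.501   0.4928 -0.5024] F [-0.8 -0.3 -2.8] op 0.194 j [-0.343 -0.229  1.923  0.003  1.459 -0.356]
t 33.45 p [ 0.4698 -0.0613  0.3115] q [ 0.5026 -0.5004  0.4947 -0.5022] F [ 0.2 -0.5 -2.2] op 0.197 j [-0.346 -0.231  1.921  0.003  1.459 -0.356]
```

View pics/scene31.png

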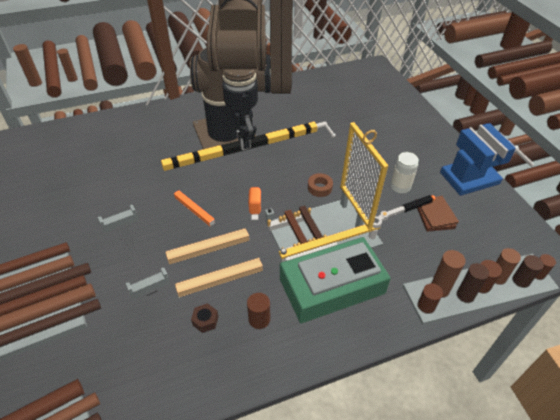

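View pics/side31.png

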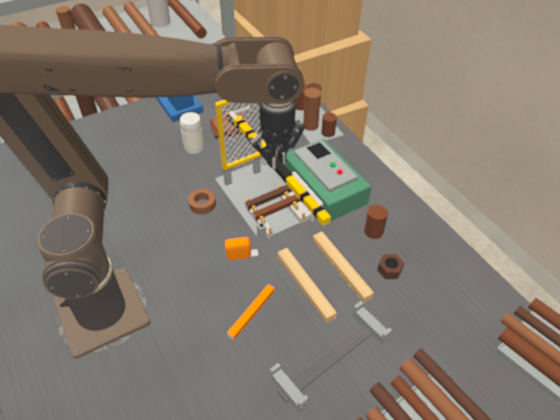

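View pics/wrist31.png

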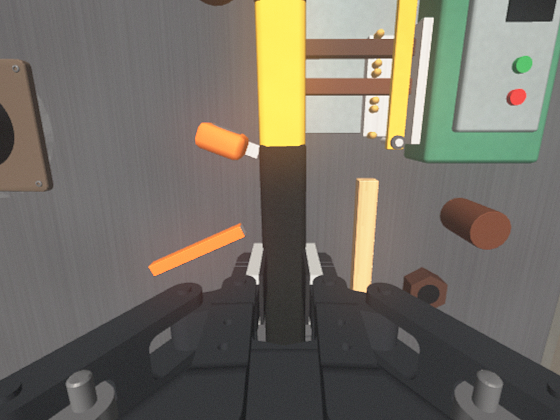

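Run:
```python
from h import *
s=ctrl.get_state();R0=R.from_quat(s['tcp_rot']).as_matrix();p=s['eef_pos']
H=p+R0@[-.213,-.0242,.029];T=p+R0@[-.213,-.0242,.052]
for n in ('scene','side'):
    c=dict(np.load(n+'31.npz'));im=c['pixels'];u=proj(c,H)[0];t=proj(c,T)[0];print(n,u,t)
    x0,y0=(u-[35,30]).astype(int);z=cv2.resize(im[y0:y0+60,x0:x0+70],None,fx=8,fy=8,interpolation=cv2.INTER_CUBIC)
    for q in (u,t): cv2.drawMarker(z,tuple(((q-[x0,y0])*8+4).astype(int)),(255,0,255),0,12)
    cv2.imwrite(f'pics/{n}31h.png',z);print(x0,y0)
```

```text
scene [328.5374441  130.14057297] [332.50173153 135.72028921]
293 100
side [243.52652646 110.06689283] [251.5574117  107.30927378]
208 80
```

View pics/scene31h.png

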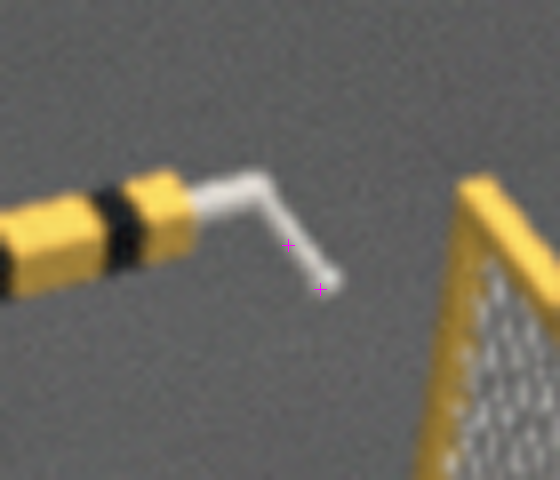

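View pics/side31h.png

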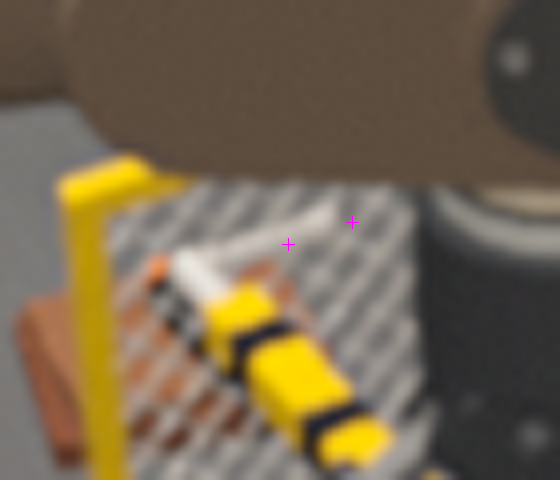

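Run:
```python
from h import *
a=dict(np.load('scene31.npz'));b=dict(np.load('side31.npz'))
s=ctrl.get_state();R0=R.from_quat(s['tcp_rot']).as_matrix();p=s['eef_pos']
for nme,o in (('tip',((a,293+328/8-.5,100+281/8-.5),(b,208+330/8-.5,80+213/8-.5))),('elbow',((a,293+262/8-.5,100+183/8-.5),(b,208+185/8-.5,80+262/8-.5)))):
    X,e=tri(o);print(nme,X.round(4),e,((X-p)@R0).round(4))
print((p+R0@[-.213,-.0242,.052]).round(4),(p+R0@[-.213,-.0242,0]).round(4))
```

```text
tip [0.5156 0.1576 0.3367] [[0.33, -0.48], [0.31, 0.47]] [-0.2186 -0.0243  0.0478]
elbow [0.4645 0.1582 0.3367] [[0.26, -0.37], [0.25, 0.38]] [-0.2196 -0.024  -0.0033]
[0.5198 0.1521 0.3366] [0.4678 0.1516 0.3369]
```

Run:
```python
from h import *
d([.470,.022,.3097],-np.pi/2+.0107)
```

```text
turn [0.006, -0.001, -0.0054] shift [-0.0832, 0.0023, 0.0011] rows 2.0
```

>>> jog_arm([
  [[0,0,0],[-0.015,0.002,0],0],
  [[0,0,0],[-0.035,0.002,0],0],
  [[0,0,0],[-0.055,0.002,0],0],
  [[0,0,0],[-0.07,0.002,0.001],0],
  [[0,0,0],[-0.08,0.002,0.001],0],
  [[0,0,0],[-0.083,0.002,0.001],0],
  [[0,0,0],[-0.083,0.002,0.001],0],
  [[0,0,0],[-0.083,0.002,0.001],0],
])

```text
time: 34.12
eef_pos: [0.47, 0.021, 0.31]
tcp_rot: [0.503, -0.5, 0.495, -0.502]
contact_force: [0.1, -0.3, -2.7]
opening: 0.198
```

```bash
cat > hk.py <<'E'
from h import *
def look(tag):
    s=st()
    for n in ('scene','side'):
        c=cam(n);np.savez(n+tag+'.npz',**c);im=c['pixels'];u=proj(c,[.53,.24,.335])[0]
        x0,y0=(u-[35,30]).astype(int);z=cv2.resize(im[y0:y0+60,x0:x0+70],None,fx=8,fy=8,interpolation=cv2.INTER_CUBIC)
        cv2.imwrite(f'pics/{n}{tag}h.png',z);print(n,x0,y0)
E
python3 -c "
from hk import *
look('32')"
```

```text
t 34.12 p [0.47  0.021 0.31 ] q [ 0.5026 -0.5004  0.495  -0.5019] F [ 0.1 -0.3 -2.7] op 0.198 j [-0.174 -0.239  1.93   0.004  1.457 -0.183]
scene 331 100
side 204 58
```

View pics/scene32h.png

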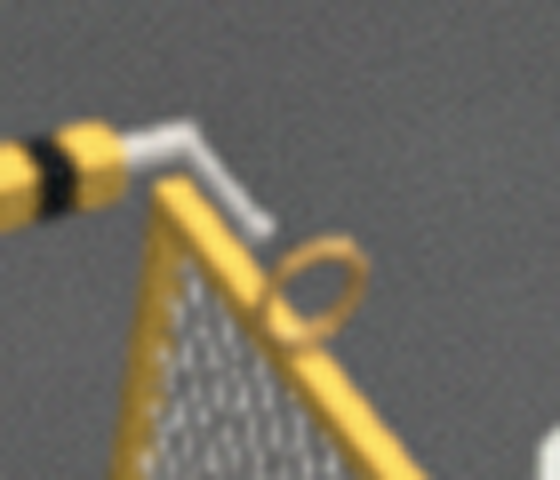

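View pics/side32h.png

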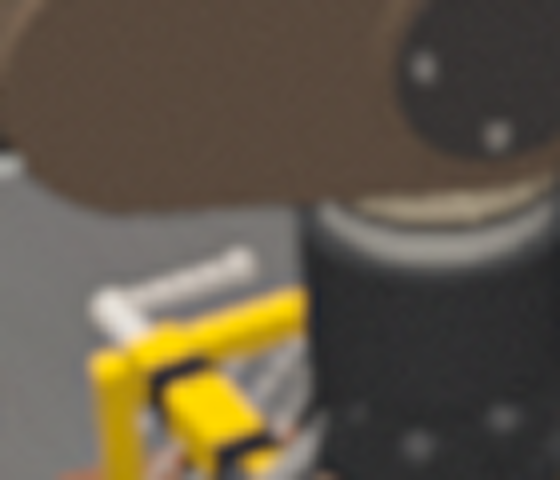

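Both views show the prong pointing at the ring's centre: the extended line passes (318,296) against the ring at (318,293) in the scene crop. Inserting now.

>>> jog_arm([
  [[0,0,0],[0,0,0.007],0],
  [[0,0,0],[0,0,0.015],0],
  [[0,0,0],[0,0,0.022],0],
  [[0,0,0],[0,0,0.03],0],
  [[0,0,0],[0,0,0.037],0],
  [[0,0,0],[0,0,0.045],0],
  [[0,0,0],[0,0,0.052],0],
  [[0,0,0],[0,0,0.056],0],
  [[0,0,0],[0,0,0.056],0],
])

```text
time: 34.97
eef_pos: [0.5267, 0.0214, 0.3093]
tcp_rot: [0.503, -0.501, 0.495, -0.502]
contact_force: [0.3, -0.6, -3.0]
opening: 0.198
```

```bash
python3 -c "
from hk import *
look('33')"
```

```text
t 34.97 p [0.5267 0.0214 0.3093] q [ 0.5026 -0.5007  0.4949 -0.5018] F [ 0.3 -0.6 -3. ] op 0.198 j [-0.154 -0.101  1.812  0.004  1.438 -0.163]
scene 331 100
side 204 58
```

View pics/scene33h.png

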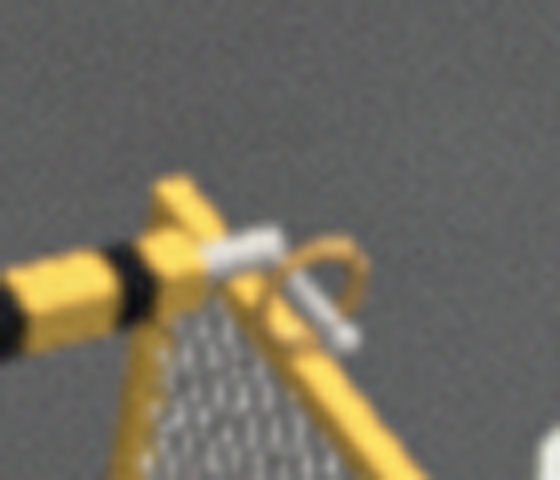

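View pics/side33h.png

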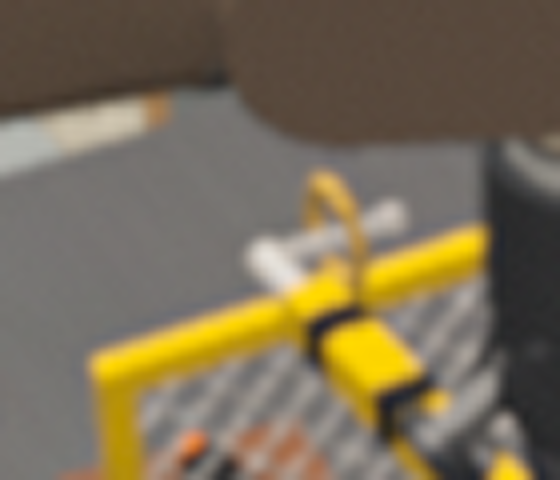

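```bash
cat > ga.py <<'E'
from h import *
# prong rel TCP in tool frame
PR=np.array([-.2188,-.0250,.0227])
def path(ths):
    s=st();R0=R.from_quat(s['tcp_rot']).as_matrix();p=s['eef_pos'];pr=p+R0@PR
    print('prong',pr.round(4),'ang',np.arctan2(pr[2]-.08,.2317-pr[1]).round(3),'rad',np.hypot(pr[2]-.08,.2317-pr[1]).round(4))
    for t in ths:
        tgt=np.array([pr[0],.2317-.255*np.cos(t),.08+.255*np.sin(t)])
        print(round(t,2),(R0.T@(tgt-pr)).round(4))
E
python3 -c "
from ga import *
path(np.arange(1.56,1.15,-.04))"
```

```text
t 35.07 p [0.526  0.0215 0.3094] q [ 0.5027 -0.5007  0.4948 -0.5017] F [-0.3  0.5 -2.9] op 0.193 j [-0.154 -0.103  1.813  0.004  1.439 -0.163]
prong [0.5469 0.2403 0.3353] ang 1.605 rad 0.2555
1.56 [ 0.0114  0.0003 -0.0001]
1.52 [ 0.0216  0.0006 -0.0002]
1.48 [ 0.0318  0.0012 -0.0003]
1.44 [ 0.0419  0.0023 -0.0004]
1.4 [ 0.052   0.0038 -0.0004]
1.36 [ 0.062   0.0057 -0.0005]
1.32 [ 0.072   0.008  -0.0006]
1.28 [ 0.0818  0.0106 -0.0006]
1.24 [ 0.0915  0.0137 -0.0007]
1.2 [ 0.1011  0.0172 -0.0008]
1.16 [ 0.1106  0.021  -0.0008]
```

>>> jog_arm([
  [[0,0,0],[0.007,0,0],0],
  [[0,0,0],[0.014,0.0005,0],0],
  [[0,0,0],[0.0216,0.001,0],0],
  [[0,0,0],[0.032,0.0012,0],0],
  [[0,0,0],[0.042,0.0023,0],0],
  [[0,0,0],[0.052,0.004,0],0],
  [[0,0,0],[0.062,0.006,0],0],
  [[0,0,0],[0.072,0.008,0],0],
  [[0,0,0],[0.082,0.0105,0],0],
  [[0,0,0],[0.0915,0.0137,0],0],
])

```text
time: 35.9
eef_pos: [0.5267, -0.0712, 0.2951]
tcp_rot: [0.503, -0.501, 0.495, -0.502]
contact_force: [0.1, 1.2, -2.5]
opening: 0.193
```

```bash
python3 -c "
from ga import *
path(np.arange(1.24,.75,-.04))
c=cam('scene');save(c,'c34.png')
c=cam('side');save(c,'s34.png')"
```

```text
t 35.9 p [ 0.5267 -0.0712  0.2951] q [ 0.5025 -0.5008  0.495  -0.5016] F [ 0.1  1.2 -2.5] op 0.193 j [-0.327 -0.084  1.822  0.002  1.412 -0.335]
prong [0.5477 0.1477 0.321 ] ang 1.235 rad 0.2553
1.24 [-0.0012 -0.0001  0.    ]
1.2 [ 0.0084  0.0033 -0.    ]
1.16 [ 0.0178  0.0072 -0.0001]
1.12 [ 0.0271  0.0114 -0.0001]
1.08 [ 0.0362  0.0159 -0.0002]
1.04 [ 0.0452  0.0209 -0.0002]
1.0 [ 0.0539  0.0262 -0.0003]
0.96 [ 0.0624  0.0318 -0.0003]
0.92 [ 0.0706  0.0378 -0.0003]
0.88 [ 0.0787  0.0441 -0.0004]
0.84 [ 0.0864  0.0507 -0.0004]
0.8 [ 0.0939  0.0576 -0.0004]
0.76 [ 0.1011  0.0649 -0.0004]
```

View pics/c34.png

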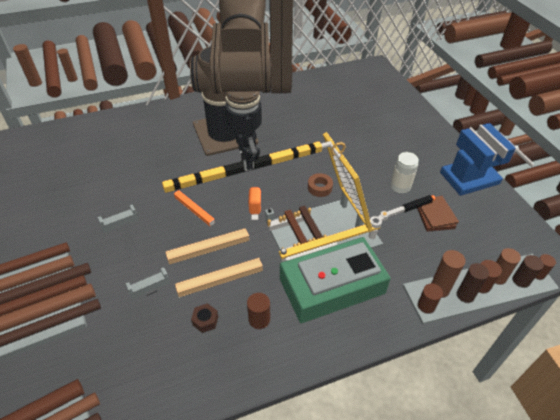

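View pics/s34.png

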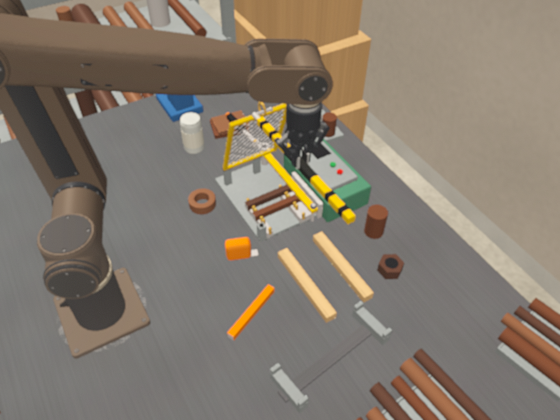

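The guard is following the hook. I'll continue along the arc.

>>> jog_arm([
  [[0,0,0],[0.008,0.003,0],0],
  [[0,0,0],[0.018,0.007,0],0],
  [[0,0,0],[0.027,0.0115,0],0],
  [[0,0,0],[0.036,0.016,0],0],
  [[0,0,0],[0.045,0.021,0],0],
  [[0,0,0],[0.054,0.026,0],0],
  [[0,0,0],[0.0625,0.032,0],0],
  [[0,0,0],[0.0705,0.038,0],0],
  [[0,0,0],[0.0785,0.044,0],0],
  [[0,0,0],[0.0865,0.051,0],0],
])

```text
time: 36.83
eef_pos: [0.5266, -0.159, 0.2425]
tcp_rot: [0.503, -0.501, 0.495, -0.501]
contact_force: [-0.0, 1.1, -2.6]
opening: 0.197
```

```bash
python3 -c "
from ga import *
path(np.arange(.84,.4,-.04))"
```

```text
t 36.83 p [ 0.5266 -0.159   0.2425] q [ 0.5027 -0.5014  0.4954 -0.5006] F [-0.   1.1 -2.6] op 0.197 j [-0.478 -0.009  1.844 -0.     1.316 -0.484]
prong [0.548  0.0598 0.2681] ang 0.831 rad 0.2548
0.84 [-0.0017 -0.0017 -0.    ]
0.8 [0.0058 0.0052 0.    ]
0.76 [0.013  0.0124 0.    ]
0.72 [0.0199 0.0199 0.    ]
0.68 [0.0265 0.0277 0.0001]
0.64 [0.0328 0.0357 0.0001]
0.6 [0.0388 0.044  0.0001]
0.56 [0.0444 0.0525 0.0001]
0.52 [0.0497 0.0612 0.0002]
0.48 [0.0546 0.0702 0.0002]
0.44 [0.0592 0.0793 0.0003]
```

>>> jog_arm([
  [[0,0,0],[0.006,0.005,0],0],
  [[0,0,0],[0.013,0.0125,0],0],
  [[0,0,0],[0.02,0.02,0],0],
  [[0,0,0],[0.0265,0.028,0],0],
  [[0,0,0],[0.033,0.036,0],0],
  [[0,0,0],[0.039,0.044,0],0],
  [[0,0,0],[0.0445,0.0525,0],0],
  [[0,0,0],[0.05,0.061,0],0],
  [[0,0,0],[0.0545,0.07,0],0],
  [[0,0,0],[0.059,0.079,0],0],
])

```text
time: 37.67
eef_pos: [0.5263, -0.2182, 0.1624]
tcp_rot: [0.503, -0.501, 0.495, -0.501]
contact_force: [0.7, 1.3, -1.9]
opening: 0.196
```

```bash
python3 -c "
from ga import *
path(np.arange(.44,-.1,-.04))
c=cam('scene');save(c,'c35.png')"
```

```text
t 37.67 p [ 0.5263 -0.2182  0.1624] q [ 0.5026 -0.5013  0.4955 -0.5006] F [ 0.7  1.3 -1.9] op 0.196 j [-5.710e-01  1.050e-01  1.876e+00 -1.000e-03  1.170e+00 -5.760e-01]
prong [0.5478 0.0006 0.188 ] ang 0.437 rad 0.2551
0.44 [-0.0004 -0.0006 -0.    ]
0.4 [0.0038 0.0087 0.    ]
0.36 [0.0076 0.0182 0.0001]
0.32 [0.0111 0.0278 0.0001]
0.28 [0.0141 0.0375 0.0002]
0.24 [0.0168 0.0474 0.0003]
0.2 [0.0191 0.0573 0.0003]
0.16 [0.0209 0.0673 0.0004]
0.12 [0.0224 0.0774 0.0005]
0.08 [0.0234 0.0876 0.0005]
0.04 [0.0241 0.0978 0.0006]
0.0 [0.0243 0.108  0.0007]
-0.04 [0.0242 0.1182 0.0008]
-0.08 [0.0236 0.1283 0.0009]
```

View pics/c35.png

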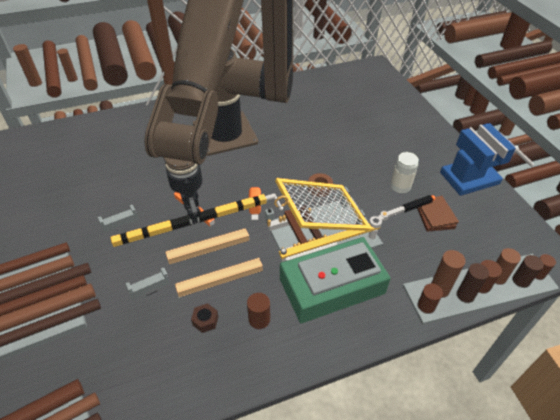

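>>> jog_arm([
  [[0,0,0],[0.004,0.009,0],0],
  [[0,0,0],[0.0076,0.018,0],0],
  [[0,0,0],[0.011,0.028,0],0],
  [[0,0,0],[0.014,0.0375,0],0],
  [[0,0,0],[0.017,0.0475,0],0],
  [[0,0,0],[0.019,0.057,0],0],
  [[0,0,0],[0.021,0.067,0],0],
  [[0,0,0],[0.0225,0.077,0],0],
  [[0,0,0],[0.0235,0.0875,0],0],
  [[0,0,0],[0.0235,0.0875,0],0],
])

```text
time: 38.55
eef_pos: [0.5227, -0.241, 0.0695]
tcp_rot: [-0.504, 0.504, -0.493, 0.499]
contact_force: [-1.1, 0.7, -2.8]
opening: 0.195
```

```bash
python3 -c "
from ga import *
path([.08,.04,0,-.04,-.06])"
```

```text
t 38.55 p [ 0.5227 -0.241   0.0695] q [-0.5037  0.5038 -0.4931  0.4994] F [-1.1  0.7 -2.8] op 0.195 j [-0.607  0.235  1.914 -0.004  1.008 -0.611]
prong [ 0.5445 -0.0223  0.0955] ang 0.061 rad 0.2544
0.08 [ 0.0002 -0.0048 -0.0001]
0.04 [0.0009 0.0053 0.0001]
0 [0.0011 0.0155 0.0002]
-0.04 [0.001  0.0257 0.0004]
-0.06 [0.0008 0.0308 0.0005]
```

>>> jog_arm([
  [[0,0,0],[0.001,0.005,0],0],
  [[0,0,0],[0.001,0.01,0],0],
  [[0,0,0],[0.001,0.015,0],0],
  [[0,0,0],[0.001,0.019,0],0],
  [[0,0,0],[0.001,0.022,0],0],
  [[0,0,0],[0.001,0.022,0],0],
])

```text
time: 39.05
eef_pos: [0.5222, -0.2416, 0.0469]
tcp_rot: [-0.504, 0.504, -0.493, 0.499]
contact_force: [-0.7, -0.5, -2.0]
opening: 0.195
```

Run:
```python
from ga import *
path([0,-.04])
for n in ('scene','side'):
    c=cam(n);np.savez(n+'36.npz',**c);im=c['pixels'];u=proj(c,[.548,.06,.08])[0]
    x0,y0=(u-[75,65]).astype(int);cv2.imwrite(f'pics/{n}36.png',cv2.resize(im[y0:y0+130,x0:x0+150],None,fx=4,fy=4,interpolation=cv2.INTER_CUBIC));print(x0,y0)
```

```text
t 39.05 p [ 0.5222 -0.2416  0.0469] q [-0.5037  0.5042 -0.4928  0.4993] F [-0.7 -0.5 -2. ] op 0.195 j [-0.608  0.267  1.923 -0.004  0.968 -0.612]
prong [ 0.5439 -0.0228  0.0731] ang -0.027 rad 0.2546
0 [ 0.0004 -0.0069 -0.0001]
-0.04 [0.0003 0.0033 0.0001]
223 157
203 131
```

View pics/scene36.png

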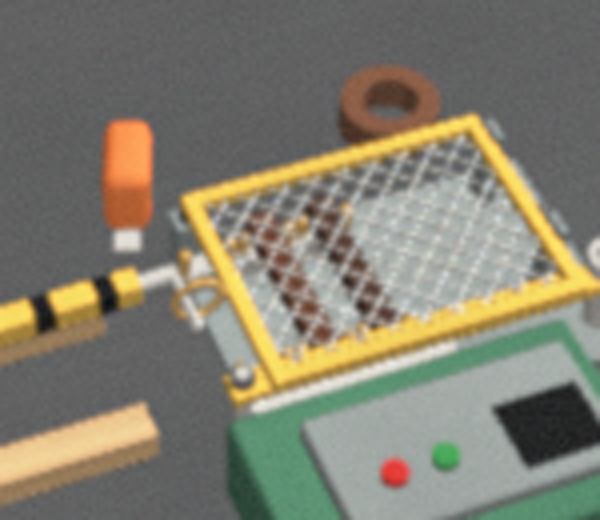

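View pics/side36.png

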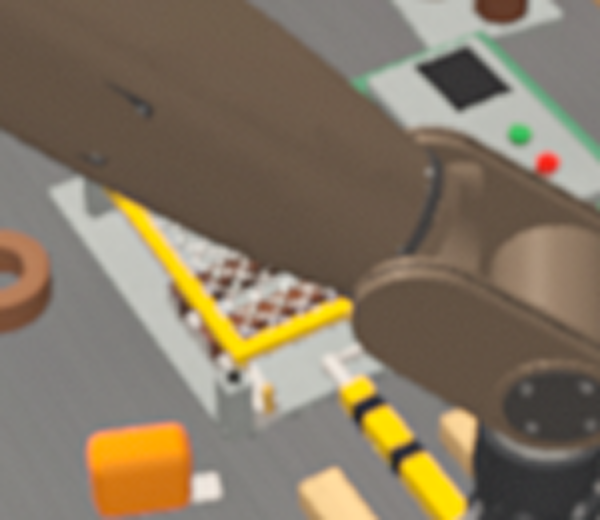

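>>> jog_arm([
  [[0,0,0],[0,0.003,0],0],
  [[0,0,0],[0,0.006,0],0],
  [[0,0,0],[0,0.006,0],0],
])

```text
time: 39.4
eef_pos: [0.5223, -0.2413, 0.0414]
tcp_rot: [-0.503, 0.504, -0.493, 0.5]
contact_force: [-0.3, 1.5, 0.2]
opening: 0.195
```

>>> jog_arm([
  [[0,0,0],[0,0.002,0],0],
  [[0,0,0],[0,0.004,0],0],
  [[0,0,0],[0,0.004,0],0],
])

```text
time: 39.65
eef_pos: [0.5224, -0.241, 0.0374]
tcp_rot: [-0.503, 0.505, -0.493, 0.5]
contact_force: [0.1, 1.5, 2.2]
opening: 0.191
```

>>> jog_arm([
  [[0,0,0],[0,0.002,0],0],
  [[0,0,0],[0,0.004,0],0],
  [[0,0,0],[0,0.005,0],0],
  [[0,0,0],[0,0.005,0],0],
])

```text
time: 39.98
eef_pos: [0.5215, -0.2408, 0.0315]
tcp_rot: [-0.503, 0.505, -0.492, 0.5]
contact_force: [-0.9, 0.8, 0.3]
opening: 0.193
```

Run:
```python
from ga import *
path([0])
for n in ('scene','side'):
    c=cam(n);np.savez(n+'37.npz',**c);im=c['pixels'];u=proj(c,[.548,.06,.08])[0]
    x0,y0=(u-[75,65]).astype(int);cv2.imwrite(f'pics/{n}37.png',cv2.resize(im[y0:y0+130,x0:x0+150],None,fx=4,fy=4,interpolation=cv2.INTER_CUBIC));print(x0,y0)
    P=cloud(c);hsv=cv2.cvtColor(im,cv2.COLOR_BGR2HSV)
    m=(cv2.inRange(hsv,(18,140,120),(32,255,255))>0)&(P[...,2]>.06)&(P[...,1]>-.06)&(P[...,1]<.26)&(P[...,0]>.44)&(P[...,0]<.66)&(c['range_z']>0)
    p=P[m];k=p[:,2]>.07
    A=np.c_[p[:,0]-.55,p[:,1],np.ones(len(p))]
    for it in range(4):
        kk=k;co=np.linalg.lstsq(A[kk],p[kk,2],rcond=None)[0];r=p[:,2]-A@co;k=abs(r)<.006
    print(n,len(p),k.sum(),'plane',co.round(4))
    w=cv2.inRange(hsv,(18,140,120),(32,255,255))
```

```text
t 39.98 p [ 0.5215 -0.2408  0.0315] q [-0.5034  0.5051 -0.4919  0.4995] F [-0.9  0.8  0.3] op 0.193 j [-0.608  0.29   1.929 -0.003  0.942 -0.612]
prong [ 0.5433 -0.0221  0.0581] ang -0.086 rad 0.2547
0 [ 0.001  -0.0219 -0.0004]
223 157
scene 1113 999 plane [-0.0027 -0.0003  0.083 ]
203 131
side 332 303 plane [0.0069 0.0056 0.0864]
```

View pics/scene37.png

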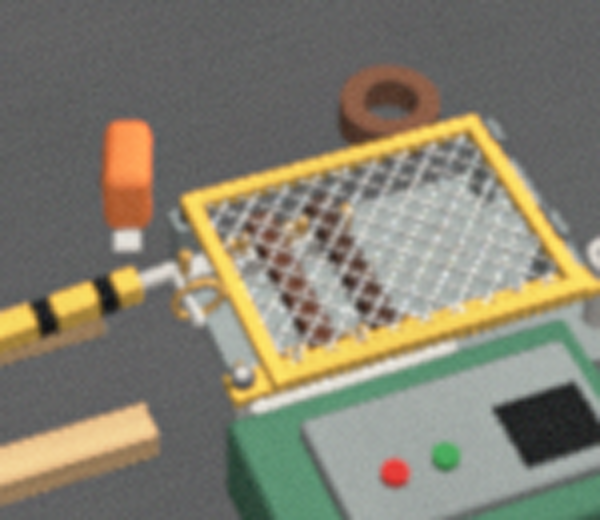

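>>> jog_arm([
  [[0,0,0],[0,-0.004,0],0],
  [[0,0,0],[0,-0.009,0],0],
  [[0,0,0],[0,-0.009,0],0],
  [[0,0,0],[0,-0.009,0],0],
])

```text
time: 40.42
eef_pos: [0.5226, -0.2416, 0.0417]
tcp_rot: [-0.503, 0.504, -0.493, 0.5]
contact_force: [-0.3, 0.8, -2.9]
opening: 0.196
```

Run:
```python
from h import *
s=st()
for n in ('scene','side'):
    c=cam(n);np.savez(n+'38.npz',**c);im=c['pixels'];u=proj(c,[.545,-.03,.08])[0]
    x0,y0=(u-[35,30]).astype(int);cv2.imwrite(f'pics/{n}38.png',cv2.resize(im[y0:y0+60,x0:x0+70],None,fx=8,fy=8,interpolation=cv2.INTER_CUBIC));print(x0,y0)
c=cam('wrist');save(c,'w38.png');P=cloud(c);R0=R.from_quat(s['tcp_rot']).as_matrix()
for v in range(10,240,45): print(v,[((P[v,u]-s['eef_pos'])@R0).round(3).tolist() for u in (278,284,290)])
```

```text
t 40.42 p [ 0.5226 -0.2416  0.0417] q [-0.5032  0.504  -0.4931  0.4996] F [-0.3  0.8 -2.9] op 0.196 j [-0.608  0.275  1.924 -0.003  0.958 -0.612]
232 199
259 187
10 [[-0.108, -0.04, -0.004], [-0.108, -0.039, -0.001], [-0.107, -0.04, 0.001]]
55 [[-0.092, -0.04, -0.004], [-0.092, -0.039, -0.001], [-0.092, -0.041, 0.001]]
100 [[-0.076, -0.04, -0.004], [-0.076, -0.039, -0.001], [-0.076, -0.039, 0.001]]
145 [[-0.058, -0.038, -0.004], [-0.058, -0.039, -0.001], [-0.058, -0.039, 0.001]]
190 [[-0.039, -0.037, -0.004], [-0.039, -0.037, -0.001], [-0.039, -0.037, 0.001]]
235 [[-0.018, -0.037, -0.004], [-0.018, -0.038, -0.001], [-0.018, -0.037, 0.001]]
```

View pics/scene38.png

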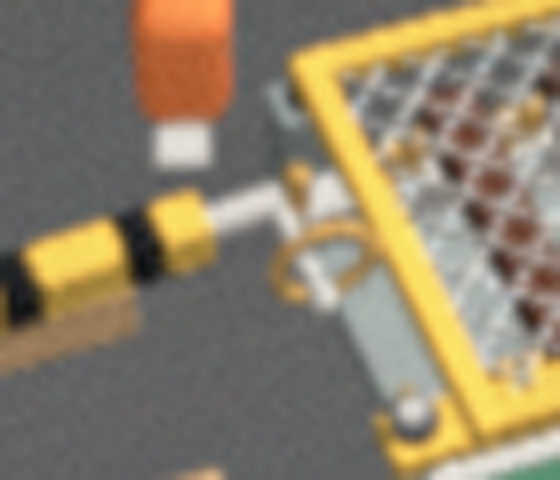

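View pics/side38.png

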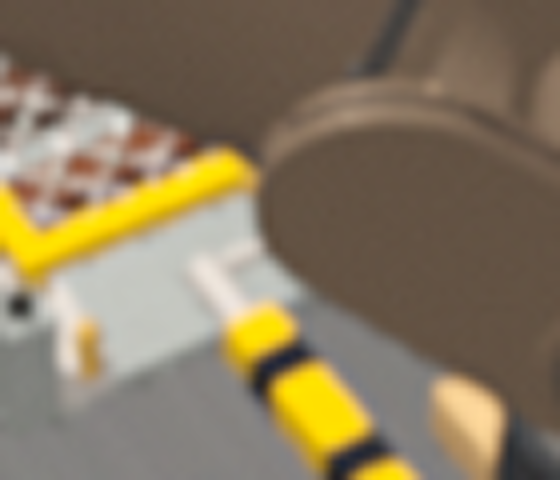

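View pics/w38.png

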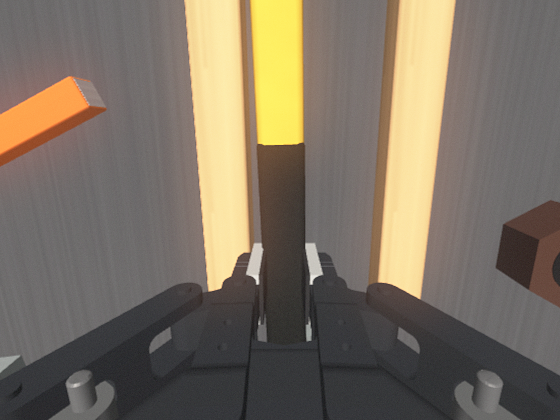

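>>> jog_arm([
  [[0,0,0],[0,-0.004,0],0],
  [[0,0,0],[0,-0.004,-0.007],0],
  [[0,0,0],[0,-0.004,-0.015],0],
  [[0,0,0],[0,-0.004,-0.025],0],
  [[0,0,0],[0,-0.004,-0.035],0],
  [[0,0,0],[0,-0.004,-0.045],0],
  [[0,0,0],[0,-0.004,-0.055],0],
  [[0,0,0],[0,-0.004,-0.065],0],
  [[0,0,0],[0,-0.004,-0.068],0],
])

```text
time: 41.32
eef_pos: [0.452, -0.2411, 0.0457]
tcp_rot: [-0.503, 0.505, -0.492, 0.499]
contact_force: [-0.7, -0.1, -2.6]
opening: 0.2
```

Run:
```python
from h import *
s=st()
for n in ('scene','side'):
    c=cam(n);np.savez(n+'39.npz',**c);im=c['pixels'];u=proj(c,[.525,-.0,.08])[0]
    x0,y0=(u-[75,65]).astype(int);cv2.imwrite(f'pics/{n}39.png',cv2.resize(im[y0:y0+130,x0:x0+150],None,fx=4,fy=4,interpolation=cv2.INTER_CUBIC));print(x0,y0)
```

```text
t 41.32 p [ 0.452  -0.2411  0.0457] q [-0.5032  0.5055 -0.492   0.4992] F [-0.7 -0.1 -2.6] op 0.2 j [-0.686  0.144  2.074 -0.005  0.943 -0.688]
200 156
207 147
```

View pics/scene39.png

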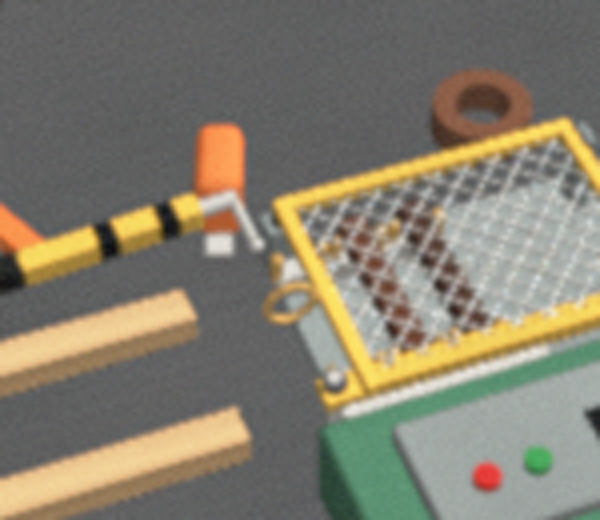

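View pics/side39.png

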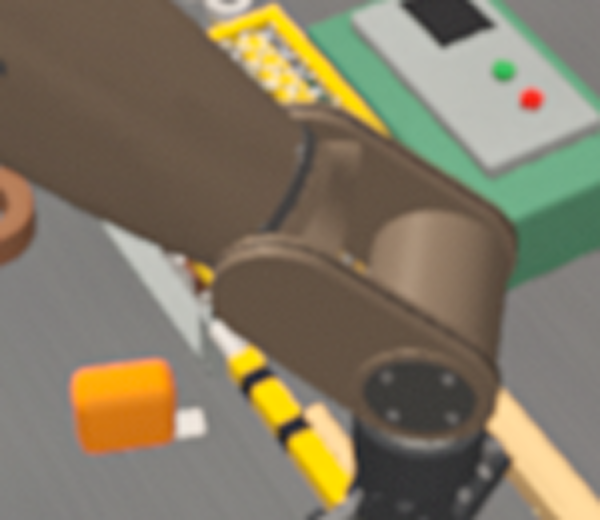

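>>> jog_arm([
  [[0,0,0],[0,-0.02,0],0],
  [[0,0,0],[0,-0.05,0],0],
  [[0,0,0],[0,-0.08,0],0],
  [[0,0,0],[0.02,-0.11,0],0],
  [[0,0.08,0],[0.04,-0.13,0],0],
  [[0,0.18,0],[0.06,-0.15,0],0],
  [[0,0.28,0],[0.08,-0.16,0],0],
  [[0,0.38,0],[0.1,-0.16,0],0],
  [[0,0.48,0],[0.12,-0.16,-0.005],0],
  [[0,0.58,0],[0.14,-0.16,-0.01],0],
])

```text
time: 42.25
eef_pos: [0.4469, -0.3841, 0.2053]
tcp_rot: [-0.34, 0.627, -0.617, 0.333]
contact_force: [-0.5, 0.0, -3.0]
opening: 0.194
```

Run:
```python
from h import *
s=st();d([.432,-.394,.2],np.radians(9.0)-np.pi)
```

```text
t 42.25 p [ 0.4469 -0.3841  0.2053] q [-0.3397  0.6271 -0.6169  0.3329] F [-0.5  0.  -3. ] op 0.194 j [-0.879  0.113  1.786 -0.007  1.259 -0.297]
turn [0.0155, 0.8342, 0.0087] shift [0.0165, 0.0055, -0.007] rows 6.7
```

>>> jog_arm([
  [[0,0.1,0],[0.004,0,-0.002],0],
  [[0,0.2,0],[0.008,0,-0.003],0],
  [[0,0.3,0],[0.012,0,-0.005],0],
  [[0,0.4,0],[0.0165,0,-0.007],0],
  [[0,0.5,0],[0.0165,0,-0.007],0],
  [[0.01,0.6,0],[0.0165,0,-0.007],0],
  [[0.01,0.7,0],[0.0165,0,-0.007],0],
  [[0.015,0.79,0],[0.0165,0,-0.007],0],
  [[0.015,0.834,0],[0.0165,0,-0.007],0],
  [[0.015,0.834,0],[0.0165,0,-0.007],0],
])

```text
time: 43.08
eef_pos: [0.4323, -0.394, 0.2054]
tcp_rot: [0.058, -0.704, 0.706, -0.053]
contact_force: [-0.5, -0.4, -2.1]
opening: 0.195
```

Run:
```python
from h import *
s=st();d([.432,-.394,.1],np.radians(9.0)-np.pi)
c=cam('wrist');save(c,'w40.png');c2=cam('side');save(c2,'s40.png');c3=cam('scene');save(c3,'c40.png');np.savez('s40.npz',**c2);np.savez('c40.npz',**c3)
P=cloud(c);R0=R.from_quat(s['tcp_rot']).as_matrix()
for v in range(10,240,45): print(v,[((P[v,u]-s['eef_pos'])@R0).round(3).tolist() for u in (278,284,290)])
# rest cross pieces in world from static views: grey, z~.03-.05
for n,cc in (('side',c2),('scene',c3)):
    Q=cloud(cc);im=cc['pixels'];
    m=(Q[...,2]>.022)&(Q[...,2]<.055)&(Q[...,1]<-.27)&(Q[...,1]>-.5)&(Q[...,0]>.24)&(Q[...,0]<.62)&(im.min(-1)>120)
    k,l,sv,ce=cv2.connectedComponentsWithStats(m.astype(np.uint8))
    for i in range(1,k):
        if sv[i,4]>40:
            q=Q[l==i];r=cv2.minAreaRect((q[:,:2]*1000).astype(np.float32));print(n,sv[i,4],np.round(r[0],1),np.round(r[1],1),round(r[2],1),q[:,2].mean().round(3))
```

```text
t 43.08 p [ 0.4323 -0.394   0.2054] q [ 0.0581 -0.7037  0.7062 -0.0527] F [-0.5 -0.4 -2.1] op 0.195 j [-0.909  0.094  1.805 -0.009  1.243  0.508]
turn [-0.0029, -0.0003, 0.0078] shift [-0.0005, 0.1054, -0.0004] rows 2.5
10 [[-0.107, -0.04, -0.002], [-0.106, -0.041, 0.001], [-0.106, -0.041, 0.003]]
55 [[-0.092, -0.04, -0.002], [-0.092, -0.039, 0.001], [-0.092, -0.04, 0.003]]
100 [[-0.075, -0.04, -0.002], [-0.075, -0.039, 0.001], [-0.075, -0.039, 0.003]]
145 [[-0.058, -0.038, -0.002], [-0.058, -0.039, 0.001], [-0.058, -0.037, 0.003]]
190 [[-0.038, -0.038, -0.002], [-0.038, -0.039, 0.0], [-0.038, -0.038, 0.003]]
235 [[-0.017, -0.037, -0.002], [-0.017, -0.037, 0.0], [-0.017, -0.037, 0.003]]
side 76 [ 486.  -280.3] [29.9 20.4] 5.5 0.027
side 424 [ 560.2 -374. ] [28.2 97.3] 8.5 0.033
side 538 [ 303.7 -413.9] [26.4 98. ] 9.2 0.033
scene 65 [ 298.9 -374.3] [29.2 28.9] 13.2 0.033
scene 102 [ 308.6 -438.8] [29.5 43.9] 10.5 0.031
scene 58 [ 490.7 -290.3] [31.6 31.7] 17.2 0.024
scene 317 [ 560.5 -370.7] [ 27.5 102.7] 9.3 0.031
scene 79 [ 602.  -287.1] [32.8 28.8] 90.0 0.024
```

View pics/w40.png

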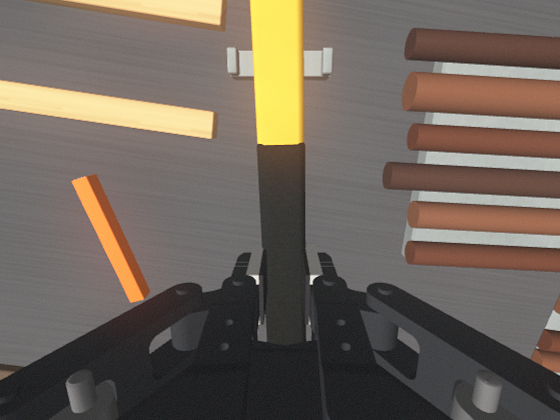

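View pics/s40.png

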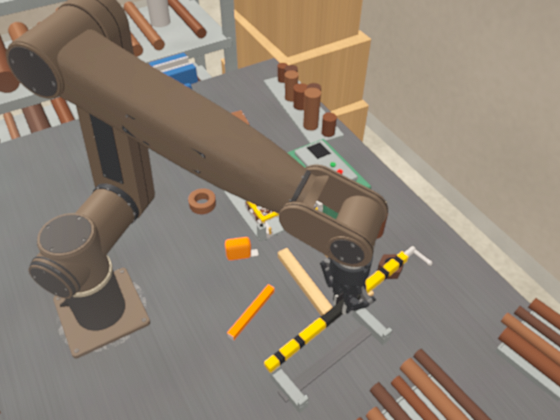

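>>> jog_arm([
  [[0,0,-0.01],[0,0.03,0],0],
  [[0,0,-0.025],[0,0.07,0],0],
  [[0,0,-0.025],[0,0.1,0],0],
  [[0,0,-0.025],[0,0.13,0],0],
  [[0,0,-0.025],[0,0.15,0],0],
  [[0,0,-0.025],[0,0.165,0],0],
  [[0,0,-0.025],[0,0.175,0],0],
  [[0,0,-0.025],[0,0.18,0],0],
  [[0,0,-0.025],[0,0.18,0],0],
])

```text
time: 43.98
eef_pos: [0.4306, -0.3944, 0.0245]
tcp_rot: [0.068, -0.703, 0.706, -0.044]
contact_force: [-0.0, 0.9, -2.6]
opening: 0.192
```

Run:
```python
from h import *
s=st();d([.432,-.394,.016],np.radians(9.0)-np.pi)
```

```text
t 43.98 p [ 0.4306 -0.3944  0.0245] q [ 0.068  -0.7033  0.7062 -0.0443] F [-0.   0.9 -2.6] op 0.192 j [-0.901  0.32   1.906 -0.038  0.932  0.533]
turn [-0.0014, 0.0019, 0.0337] shift [-0.0017, 0.0085, -0.0002] rows 0.3
```

>>> jog_arm([
  [[0,0,0],[0,0.003,0],0],
  [[0,0,0],[0,0.006,0],0],
  [[0,0,0],[0,0.009,0],0],
  [[0,0,0],[0,0.009,0],0],
])

```text
time: 44.32
eef_pos: [0.4307, -0.3951, 0.0162]
tcp_rot: [0.068, -0.703, 0.707, -0.045]
contact_force: [-0.1, -1.0, -1.4]
opening: 0.198
```

Run:
```python
from h import *
s=st()
for n in ('side','scene'):
    c=cam(n);im=c['pixels'];u=proj(c,[.43,-.39,.04])[0].astype(int)
    x0=max(u[0]-90,0);y0=min(max(u[1]-70,0),280)
    cv2.imwrite(f'pics/{n}41.png',cv2.resize(im[y0:y0+140,x0:x0+180],None,fx=4,fy=4,interpolation=cv2.INTER_CUBIC))
```

```text
t 44.32 p [ 0.4307 -0.3951  0.0162] q [ 0.0679 -0.7028  0.7067 -0.0447] F [-0.1 -1.  -1.4] op 0.198 j [-0.901  0.333  1.908 -0.038  0.915  0.534]
```

View pics/side41.png

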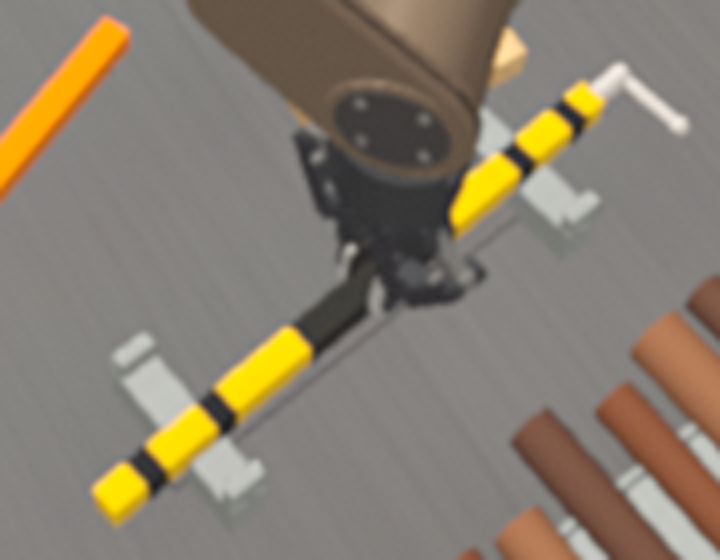

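>>> jog_arm([
  [[0,0,0],[0,0.001,0],0],
  [[0,0,0],[0,0.002,0],0],
  [[0,0,0],[0,0.002,0],0],
], force=60)

```text
time: 44.67
eef_pos: [0.4307, -0.3952, 0.0159]
tcp_rot: [0.068, -0.703, 0.706, -0.044]
contact_force: [-2.8, 3.3, 6.0]
opening: 0.199
```

>>> jog_arm([
  [[0,0,0],[0,0,0],0.3],
  [[0,0,0],[0,0,0],0.35],
  [[0,0,0],[0,0,0],0.5],
  [[0,0,0],[0,0,0],0.7],
  [[0,0,0],[0,0,0],0.9],
  [[0,0,0],[0,0,0],0.9],
])

```text
time: 45.17
eef_pos: [0.4307, -0.3952, 0.0158]
tcp_rot: [0.068, -0.703, 0.706, -0.044]
contact_force: [0.2, -0.4, 0.5]
opening: 0.897
```

Run:
```python
from h import *
s=st();c=cam('wrist');save(c,'w42.png')
```

```text
t 45.17 p [ 0.4307 -0.3952  0.0158] q [ 0.0681 -0.7031  0.7065 -0.0444] F [ 0.2 -0.4  0.5] op 0.897 j [-0.902  0.334  1.907 -0.039  0.916  0.534]
```

View pics/w42.png

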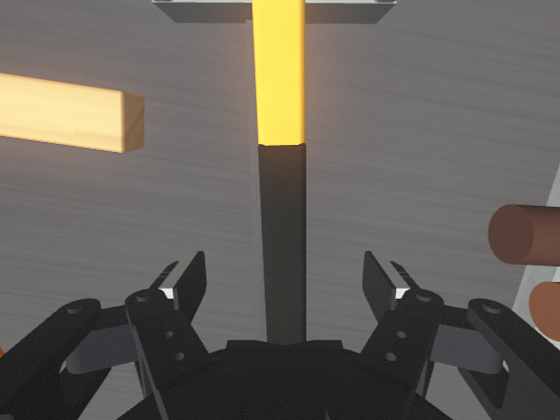

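Released cleanly. I'll lift straight up, move clear and do the final checks.

>>> jog_arm([
  [[0,0,0.025],[0,-0.02,0],0.9],
  [[0,0,0.025],[0,-0.05,0],0.9],
  [[0,0,0.025],[0,-0.09,0],0.9],
  [[0,0,0.025],[0,-0.13,0],0.9],
  [[0,0,0.025],[0,-0.17,0],0.9],
  [[0,0,0.025],[0,-0.21,0],0.9],
  [[0,0,0.025],[0,-0.25,0],0.9],
  [[0,0,0.025],[0,-0.29,0],0.9],
  [[0,0,0.025],[0,-0.33,0],0.9],
  [[0,0,0.025],[0,-0.35,0],0.9],
])

```text
time: 46.05
eef_pos: [0.4431, -0.3934, 0.3724]
tcp_rot: [0.058, -0.701, 0.708, -0.055]
contact_force: [-0.1, -0.7, 1.2]
opening: 0.904
```

Run:
```python
from h import *
s=st();d([.40,-.05,.42],-np.pi)
for n in ('scene','side','wrist'):
    c=cam(n);np.savez(n+'43.npz',**c);save(c,n+'43.png')
```

```text
t 46.05 p [ 0.4431 -0.3934  0.3724] q [ 0.0576 -0.7013  0.7084 -0.0551] F [-0.1 -0.7  1.2] op 0.904 j [-0.893  0.025  1.579 -0.009  1.532  0.519]
turn [-0.0101, 0.1595, 0.0035] shift [-0.0117, -0.051, -0.3454] rows 8.4
```

View pics/scene43.png

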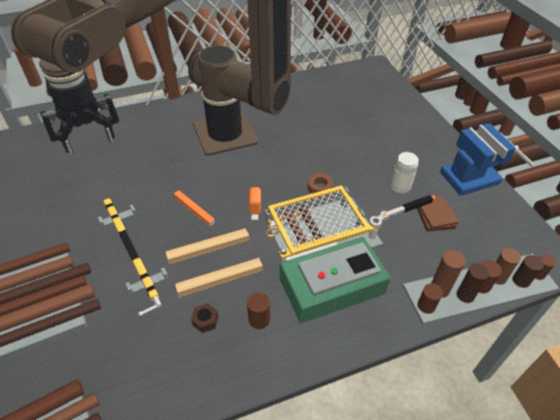

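View pics/wrist43.png

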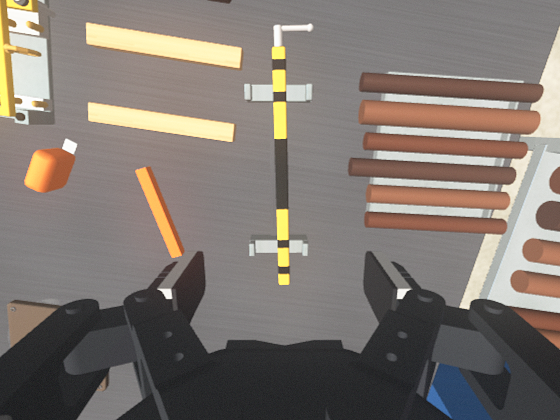

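View pics/side43.png

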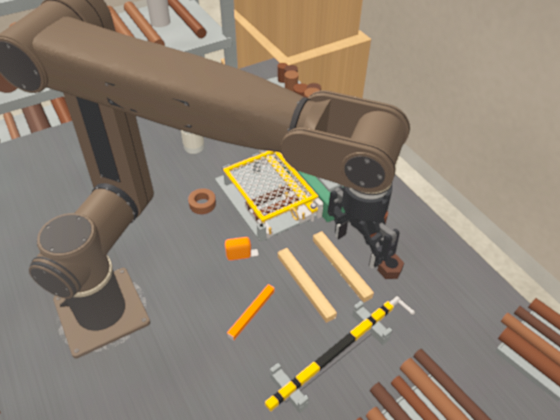

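>>> jog_arm([
  [[0,0,0],[0,-0.02,-0.04],0.9],
  [[0,0,0],[0,-0.05,-0.08],0.9],
  [[0,0,0],[-0.005,-0.05,-0.12],0.9],
  [[0,0,0],[-0.01,-0.05,-0.16],0.9],
  [[0,0,0],[-0.01,-0.05,-0.2],0.9],
  [[0,0,0],[-0.01,-0.05,-0.24],0.9],
  [[0,0,0],[-0.01,-0.05,-0.28],0.9],
  [[0,0,0],[-0.01,-0.05,-0.32],0.9],
  [[0,0,0],[-0.01,-0.05,-0.36],0.9],
  [[0,0,0],[-0.01,-0.05,-0.4],0.9],
])

```text
time: 47.03
eef_pos: [0.3881, 0.0056, 0.4132]
tcp_rot: [0.059, -0.703, 0.707, -0.053]
contact_force: [1.4, 0.3, -1.0]
opening: 0.898
```

>>> jog_arm([
  [[0,0,0],[0,0,0],0.9],
  [[0,0,0],[0,0,0],0.9],
  [[0,0,0],[0,0,0],0.9],
])

```text
time: 47.28
eef_pos: [0.3879, 0.0054, 0.4114]
tcp_rot: [0.061, -0.703, 0.707, -0.052]
contact_force: [0.2, 0.3, 0.3]
opening: 0.905
```

Run:
```python
from h import *
st()
for n in ('wrist','scene','side'):
    c=cam(n);np.savez(n+'44.npz',**c);save(c,n+'44.png');im=c['pixels']
    P=cloud(c);hsv=cv2.cvtColor(im,cv2.COLOR_BGR2HSV)
    m=(cv2.inRange(hsv,(18,140,120),(32,255,255))>0)&(P[...,2]>.075)&(P[...,2]<.12)&(P[...,1]>-.01)&(P[...,1]<.25)&(P[...,0]>.44)&(P[...,0]<.66)&(c['range_z']>0)
    p=P[m]
    if len(p)<50: continue
    A=np.c_[p[:,0]-.55,p[:,1]-.23,np.ones(len(p))];co=np.linalg.lstsq(A,p[:,2],rcond=None)[0];print(n,len(p),co.round(4))
```

```text
t 47.28 p [0.3879 0.0054 0.4114] q [ 0.0605 -0.7028  0.7069 -0.0521] F [0.2 0.3 0.3] op 0.905 j [-0.243 -0.452  1.91  -0.009  1.693  1.168]
wrist 2618 [-0.0028 -0.0021  0.0879]
scene 1031 [-0.0036 -0.0003  0.083 ]
side 1047 [ 0.0033 -0.0009  0.0861]
```

View pics/wrist44.png

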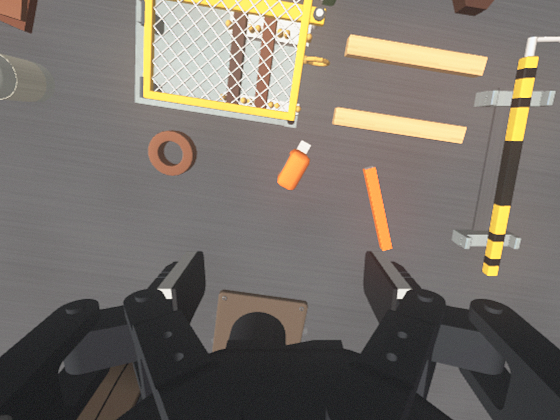

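Run:
```python
from h import *
c=dict(np.load('wrist10.npz'));g=cv2.cvtColor(c['pixels'],cv2.COLOR_BGR2GRAY)
for u in (284,323): 
    col=g[140:160,u-3:u+4].mean(1);v=140+np.argmin(np.diff(col))+.5;print('b4',u,v,ray(c,u,v,.05).round(4))
th=.0107;print('expect rear x', .5477-.085*np.cos(th))
c=dict(np.load('wrist44.npz'));im=c['pixels']
cv2.imwrite('pics/w44z.png',cv2.resize(im[0:130,130:340],None,fx=3.8,fy=4,interpolation=cv2.INTER_CUBIC))
```

```text
b4 284 147.5 [0.4626 0.0576 0.05  ]
b4 323 148.5 [0.4632 0.102  0.05  ]
expect rear x 0.4627048657785761
```

View pics/w44z.png

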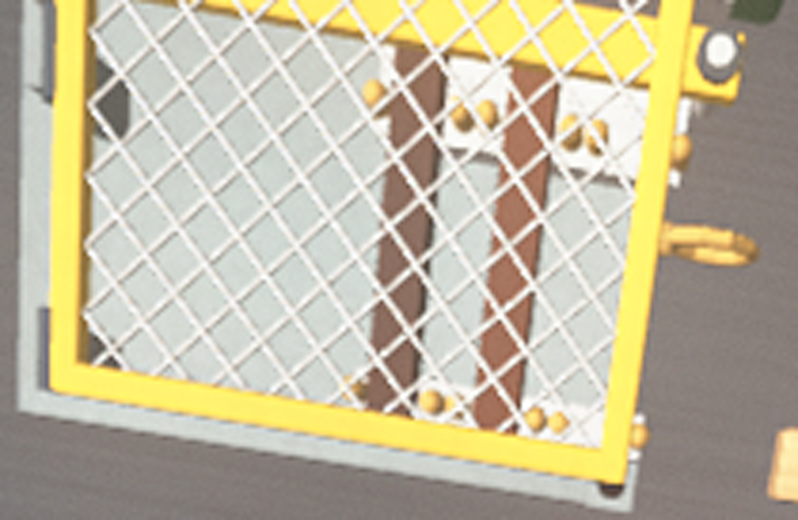

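All the checks agree: the bars are home (rear ends at x 0.4626 and 0.4632 m, expected 0.4627), the guard is level and the pole is on its rest. Handing in.

```bash
python3 -c "
from h import *
print(ctrl.sign_off());st()"
```

```text
the job is handed in; nothing more can be done
None
the job is handed in; nothing more can be done
```

The job is done and handed in at about 47 s of robot time. No verdict comes back on hand-in, so these results rest on my own camera and force checks.

- **Bars:** Only two bars were on the battens. I put them in the lanes at y = 0 and y = −46 mm and pushed each against the end stop until it resisted with 10–13 N. Their rear ends measured x = 0.4632 and 0.4626 m, against 0.4627 m expected when home.
- **Wrench:** I turned the bolt clockwise about 0.5 rad until it was tight, then broke the handle at its joint. The bend measured about 0.30 rad, between "broken" (0.12) and "folded right over" (0.55).
- **Guard:** I pulled it shut by its ring eye with the pole alone, then unhooked the pole. Afterwards all three cameras showed the panel level to within about 0.002 rad.
- **Pole:** It lies on its grey rest between the lips, close to the rest's centre. Nothing else on the bench looked moved in the last pictures.

Some things did not go cleanly or disagreed:
- **First pole grip:** It was too shallow. The fingers slipped off and pressed on the pole at about 24 N, under the 40 N limit, and it fell back flat on its rest. The deeper second grip held.
- **Guard closing:** I pressed about 15 mm farther down than needed once the guard was shut, and the pole tilted slightly in the grip. I levelled it again before laying it down.
- **Camera readings:** The fixed and wrist cameras disagreed by up to about 10 mm on the pole, so I checked each grasp and the hooking at close range.

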